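Lock the gearbox-mount nuts

ROBOT

A 7-joint arm with a two-finger parallel gripper is mounted at the origin on the work surface. World frame = base frame: x ahead of the robot, y to its left, z up, the work surface at z = 0. Lengths are in m, angles in degrees, forces in N, time in s.
With the tool pointing down it reaches from about 0.425 to 0.875 m from the base axis. Payload 4.7 kg.
Tool frame: the origin (TCP) lies on the centre line of the jaws, within the pads' length; the fingertips stand 8 mm ahead of it and the grasp point (between the pads) lies 11 mm behind it; z points along the fingers, y is the direction in which the jaws open and shut (so a half turn about z gives the same grasp; the last joint's range is limited). The gripper opens to 87 mm and grips with 3 to 60 N. Pads are 19 mm wide; open, the fingers measure 117 mm over their backs; the gripper's body (75 mm by 190 mm) begins 51 mm behind the grasp point.
Start: joints at [64.693, 18.392, -4.016, 83.108, 1.295, 78.541, -3.26], TCP at [0.286, -0.584, 0.206] pointing down, gripper open.
Joint ranges: [-163.93, 163.93], [-17.29, 119.83], [-79.2, 71.16], [3.27, 140.29], [-89.18, 269.18], [5.43, 117.66], [-154.24, 154.24]. Speed limits (degrees/s): [147.25, 147.25, 180, 180, 180, 180, 180].

INTERFACE

Orientations are given as [roll, pitch, yaw] about the fixed x, y, z axes, in that order (R = Rz(yaw) Ry(pitch) Rx(roll)).
In Python, from cell import status, vision, workorder gives the robot as it stands.
- The arm moves only by the tool step_arm, never from a script. Its argument "series" is a list of rows, each an object of numbers: "ax", "ay", "az": the turn, a rotation vector about the world's x, y, z in degrees; "x", "y", "z": the shift along the world's x, y, z in m; "claw": the opening in per cent of the stroke, from 0 (shut) to 100 (fully open). In form: [{"ax": .., "ay": .., "az": .., "x": .., "y": .., "z": .., "claw": ..}, ...]. A call has 1 to 12 rows; each row is the pose to reach, as a shift and turn from the pose commanded when the call began; what a row does not reach only later rows make up. A row lasts 1/10 s, in which the tool goes at most 50 mm and 8.59 degrees, less where a joint would pass 70% of its speed; a pose out of reach is approached as far as the arm can. A call with a gripper value outside its range is refused whole. The fingers move at their own pace and stop on an object; "squeeze" is the grip in N (left out, the last holds). Time passes only in rows, so rows that repeat a pose let the fingers close. It gives the time, the measured TCP pose, the force and the opening at its end, in the units of the state.
- status.get_obs(): the state, without advancing time (a new reading comes with each control period).
- vision.read_camera(name): name is "scene" or "top"; returns the picture (420x560x3 uint8, red, green, blue); there is no depth.
- vision.camera_params(name): a dict with "fovy" (degrees; the focal length in pixels is half the picture's height over the tangent of half this angle, whatever the lens; pixels are square), "cx", "cy" (the principal point, pixels), "eye" and "orientation" of the camera in the world. Camera axes: x right, y down, z forward; pixel columns grow to the right and rows downward; lengths in m; the calibration is good to about 2 mm. A picture is of the moment at which its call begins. camera_params takes no time and is no camera call.
- workorder.sign_off(): hands the job in, once; it reports no verdict.
The state is a dict: "time_s": time; "qpos": joint angles; "joint_velocities": joint speeds; "effort": joint torques, N m; "tool_pos": TCP position; "tool_rot": TCP orientation; "force": force on the tool from outside, world axes, zero at the start; "wrist_torque": the same for the moment, N m; "grip_width": finger opening in m.
Only numpy, scipy, OpenCV 4.12 (cv2) and the standard library are available. Lean on these libraries where they do the work, as an engineer would, in place of code of your own. Each camera call takes 0.05 s, during which the arm holds its last target.

TASK

The brass nut on the gearbox mount is already set and must keep its setting. Fit the open-ended spanner on it, lying flat on the bracket plate with its handle up against the upright lug so that the lug will hold it, and let go; then drop the ring spanner right down over the steel jam nut above and turn it clockwise until the jam nut is locked tight against the brass one, at about 1.6 newton metres. Fit the spanners without forcing them, do not overtighten, leave both on the nuts and leave everything else on the bench alone.

Things in the scene. Friction and masses are not known exactly. Their poses are not given: they have to be found in the camera images.
- set_nut_mid (a point): Centre of the brass lower nut: hexagon 30 mm across flats, 18 mm high, standing on the blue bracket plate on an upright stud. z is up; x points at the corner (corners every 60 degrees) that faces along the bracket's +y to within 3 degrees. It turns on the stud at 0.5 N m, less than tightening the jam nut takes: unless held, it turns along.
- jam_nut_mid (a point): Steel jam nut above the brass nut: flange 40 mm across and 3 mm thick, on it a hexagon 30 mm across flats, 12 mm high, with a 2 mm lead-in cone on top. The point is on the axis, half-way up the hexagon, 6 mm above the flange. z up, x at a corner of the hexagon. It turns easily clockwise for 0.1 to 0.7 rad, it is not known how far, before it bears on the brass nut.
- set_nut (a joint): Turn of the brass nut on its stud, rad, clockwise from above positive. It starts within 0.05 of zero; beyond 0.35 either way its setting is lost.
- jam_load (a joint): How far the jam nut has been tightened since it first bore on the brass nut, rad, clockwise from above. It stays 0 while the nut still turns freely; then turning takes 1.15 N m plus 1.4 N m per rad (1.6 N m at 0.32; about 0.2 N m less is left when the turning pauses), and the nut stays where it is left. Tight: 0.15 to 0.6.
- open_jaw (a point): Centre of the jaw of the open-ended spanner (steel, 0.34 kg, 10 mm thick, lying flat), half-way up. Parallel cheeks 31.2 mm apart for the 30 mm nuts; jaw bottom 18.8 mm behind this point, tips 15 to 20 mm in front, head 58 mm wide. x points along the handle, the jaw opens towards -x, z is up. It fits a nut when the handle points in the direction of one of its corners.
- open_grip (a point): Point on the open-ended spanner's handle, 145 mm from the jaw centre, half-way up (axes as open_jaw). The handle is straight, 22 mm wide, 8 mm thick, from 37 to 226 mm from the jaw centre; balance point about 83 mm from it.
- ring_eye (a point): Centre of the ring of the ring spanner (steel, 0.34 kg, 12 mm thick, lying flat), half-way up. Ring 49 mm across, six-sided hole 31.6 mm across flats for the 30 mm nuts. x points along the handle, z is up. The hole has a corner towards the handle and every 60 degrees: it drops over a nut when the handle points in the direction of one of the nut's corners.
- ring_grip (a point): Point on the ring spanner's handle, 140 mm from the ring centre, half-way up (axes as ring_eye). The handle is straight, 22 mm wide, 10 mm thick, from 22 to 226 mm from the ring centre; balance point about 106 mm from it. 1.6 N m about the stud is a pull of 11 N here, or less pull plus the twist of a gripper that turns with the handle (with a firm grip nearly half of it is twist).
- stud_top (a point): Top of the fixed 20 mm stud that carries both nuts, on its axis, 96 mm above the bench and 11 mm above the jam nut's hexagon. Axes are the bracket's: z up, plate and lug extend to +y.
- plate_top (a point): Point on the top of the blue bracket plate, 60 mm along the bracket's +y from the stud axis, 52 mm above the bench (bracket's axes). Plate 84 mm wide along x, from 46 mm on the stud's -y side to 128 mm on its +y side. Under it a rubber mount and a grey cross-member 22 mm high, 90 mm wide, y -115 to 165 mm. All fixed to the bench.
- lug_face (a point): Middle of the bearing face of the fixed upright blue lug on the plate, 15 mm to +x and 105 mm to +y of the stud axis (bracket's axes), 21 mm above the plate. The face looks to -x, is 36 mm long along y and 42 mm high. A spanner on the brass nut with its handle along +y has about 4 mm of gap to it and bears on it when dragged round clockwise.

How it is judged:
By the outcome, as a careful person would: the job done as asked, in the order asked, and still so for the second after the job is handed in, with the robot touching nothing.
It also fails if it takes over 72 s, if anything falls off the work surface, if the arm or the gripper's body presses on something with over 40 N, if the wrist force passes 120 N, or if a joint passes its speed limit or range.

## Working session

There is one attempt and no reset: what is moved stays moved. The work goes in short steps, Python scripts to look and compute and a tool call to move; the robot and the scene stay as the last step left them, time stands still between calls to the robot, and variables do not carry over. Pictures are saved under pics/ and viewed, and the job is handed in when it is done.

Besides the shell and the picture viewer there is one more tool, called after ">>>" by a JSON object that holds its "method" and its "body", one argument or row to a line. step_arm: Moves the arm, as the interface text tells. Its arguments: {"type":"object","properties":{"series":{"type":"array"},"squeeze":{"type":"number"}},"required":["series"]}

```bash
mkdir -p pics; ls; python3 - <<'E'
from cell import status, vision
import cv2
o=status.get_obs(); print(o)
for n in ["scene","top"]:
    print(n,vision.camera_params(n))
    cv2.imwrite(f"pics/{n}0.png",vision.read_camera(n)[:,:,::-1])
E
```

```text
pics
{'time_s': 0.0, 'qpos': array([64.69107158, 18.44000554, -4.01631374, 83.1739859 ,  1.29446728,
       78.54068501, -3.26078013]), 'joint_velocities': array([ 0.02878478,  0.01099527,  0.05829613,  0.07335262, -0.06020704,
       -0.072069  ,  0.00958095]), 'effort': array([ 3.82304770e-04, -4.91292250e+01, -4.04002592e-01, -3.12534928e+01,
       -6.42914884e-02,  4.38415934e-02,  1.69747864e-04]), 'tool_pos': array([ 0.28584005, -0.58313133,  0.20445895]), 'tool_rot': array([-1.79890539e+02,  4.92920708e-03,  2.61185184e+01]), 'force': array([ 0.13674941, -0.08523836,  0.42985053]), 'wrist_torque': array([0.00346974, 0.02927409, 0.05826557]), 'grip_width': 0.08721812849453142}
scene {'fovy': 48.95072864403073, 'cx': 285.5561568656714, 'cy': 202.75442643531514, 'eye': array([ 0.95198741, -0.39396535,  0.97634247]), 'orientation': array([-1.48777480e+02,  8.30444523e-03,  4.30638598e+01])}
top {'fovy': 57.479960151165564, 'cx': 279.23902823324994, 'cy': 206.22088371606165, 'eye': array([ 0.37482476, -0.0035889 ,  1.19443426]), 'orientation': array([-1.70264680e+02,  6.92639159e-02, -8.94999467e+01])}
```

View pics/scene0.png

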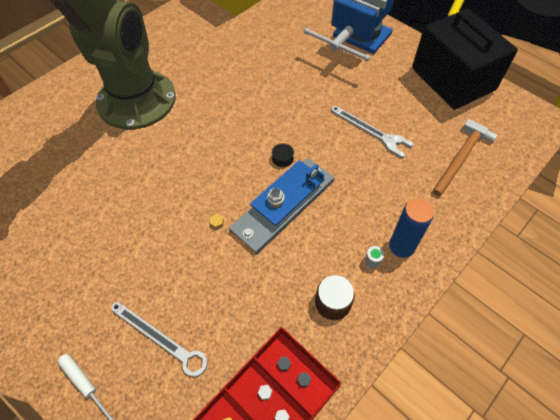

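View pics/top0.png

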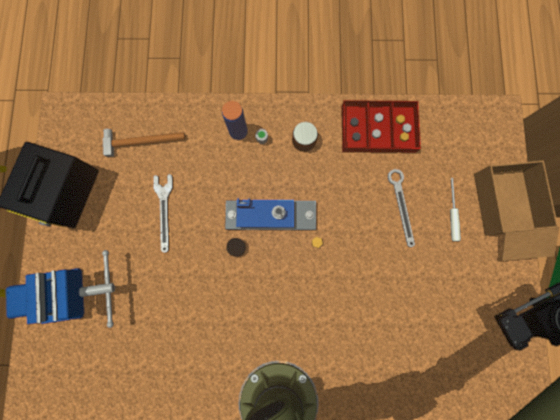

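```bash
cat > h.py <<'E'
import numpy as np, cv2
from scipy.spatial.transform import Rotation as R
from cell import status, vision
class Cam:
    def __init__(s,n):
        p=vision.camera_params(n); s.n=n
        f=210/np.tan(np.radians(p['fovy']/2)); s.K=np.array([[f,0,p['cx']],[0,f,p['cy']],[0,0,1]])
        s.R=R.from_euler('xyz',p['orientation'],degrees=True).as_matrix(); s.e=np.array(p['eye'])
    def proj(s,P):
        c=(np.atleast_2d(P)-s.e)@s.R; q=c@s.K.T; return q[:,:2]/q[:,2:]
    def ray(s,u,v): return s.R@np.linalg.solve(s.K,[u,v,1])
    def at(s,u,v,z):
        d=s.ray(u,v); return s.e+d*(z-s.e[2])/d[2]
def crop(img,x0,y0,w,h,k,name):
    c=img[y0:y0+h,x0:x0+w]; cv2.imwrite(name,cv2.resize(c,None,fx=k,fy=k,interpolation=cv2.INTER_CUBIC))
E
python3 - <<'E'
from h import *
s=cv2.imread('pics/scene0.png');t=cv2.imread('pics/top0.png')
crop(t,215,180,110,80,7,'pics/t_br.png')
crop(t,375,155,50,100,6,'pics/t_ring.png')
crop(t,140,165,50,100,6,'pics/t_open.png')
crop(s,220,130,130,130,4,'pics/s_br.png')
T=Cam('top');S=Cam('scene')
print(T.at(279,212,.096),S.at(276,190,.096))
print('lens check cylinders etc', T.at(397,177,.006),S.at(195,362,.006))
print(T.at(409,243,.006),S.at(117,307,.006))
print(T.proj([[0.28584,-0.58313,0.204],[0,0,0]]))
E
```

```text
[ 5.46235720e-01 -7.10437064e-05  9.60000000e-02] [0.54856739 0.00573459 0.096     ]
lens check cylinders etc [ 0.67645549 -0.37511635  0.006     ] [ 0.67431729 -0.36683448  0.006     ]
[ 0.46657886 -0.40317146  0.006     ] [ 0.46390286 -0.4059849   0.006     ]
[[510.67474344 309.99717859]
 [277.3770185  402.64924003]]
```

View pics/t_br.png

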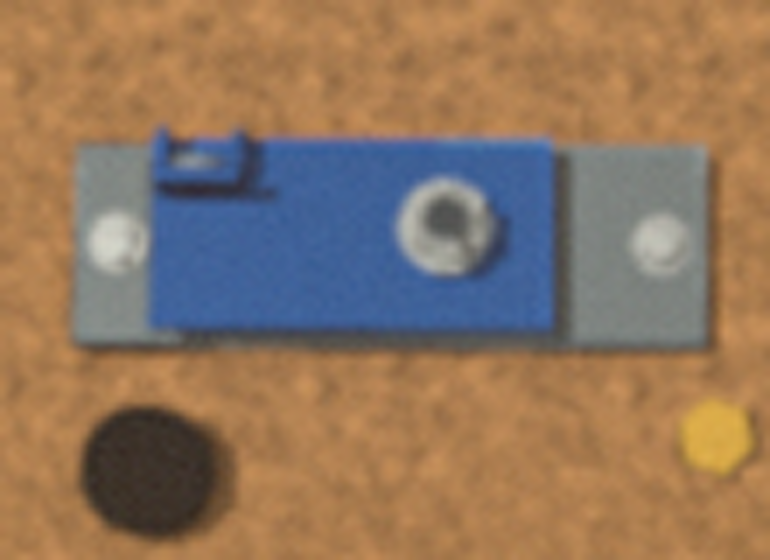

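View pics/t_ring.png

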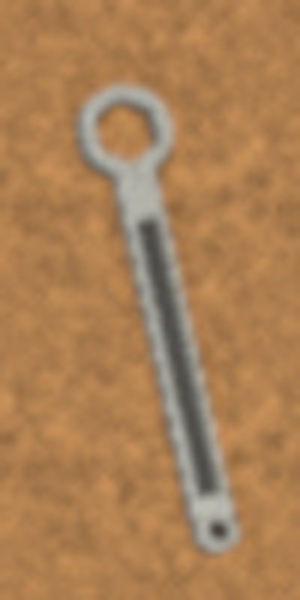

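View pics/t_open.png

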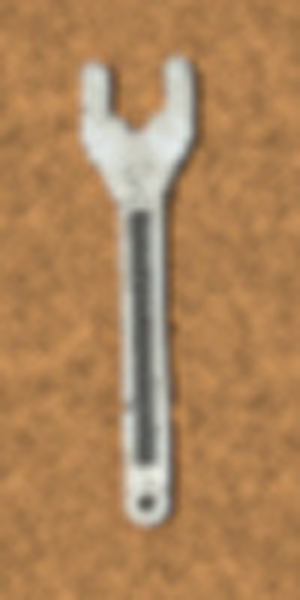

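View pics/s_br.png

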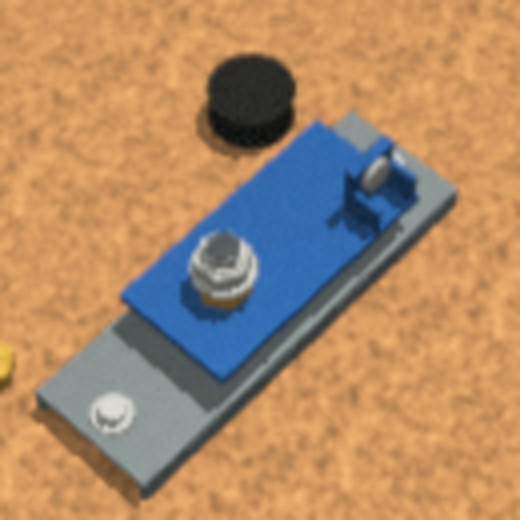

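```bash
python3 - <<'E'
from h import *
from scipy.optimize import least_squares
T=Cam('top');S=Cam('scene')
top=np.array([[75,145],[708,147],[708,347],[75,347],[150,328],[554,328],[554,140]])/7+[215,180]-.43
tm=np.array([[45,165,22],[45,-115,22],[-45,-115,22],[-45,165,22],[-42,128,52],[-42,-46,52],[42,-46,52]])/1e3
sc=np.array([[38,395],[143,487],[457,187],[350,112],[122,297],[220,378],[320,122]])/4+[220,130]-.37
sm=np.array([[-45,-115,22],[45,-115,22],[45,165,22],[-45,165,22],[-42,-46,52],[42,-46,52],[-42,128,52]])/1e3
def W(p,m):
    c,s=np.cos(p[2]),np.sin(p[2]); return np.c_[p[0]+c*m[:,0]-s*m[:,1],p[1]+s*m[:,0]+c*m[:,1],m[:,2]]
def dist(c,q,k):
    d=q-c.K[:2,2]; r2=(d**2).sum(1,keepdims=True)/c.K[0,0]**2; return c.K[:2,2]+d*(1+k*r2)
for nm,C,px,m in(('top',T,top,tm),('scene',S,sc,sm)):
    f=lambda p:(C.proj(W(p,m))-px).ravel()
    r=least_squares(f,[.55,0,0]); print(nm,r.x[:2],np.degrees(r.x[2]),np.round(r.fun.reshape(-1,2),2).tolist())
# distortion check: spanner ring
for nm,C,pts in(('top',T,[(397,177),(409.7,243)]),('scene',S,[(195,362),(117,307)])):
    pass
E
```

```text
top [0.54988786 0.0014225 ] 0.3942472483274147 [[0.36, -0.14], [-0.18, -0.29], [0.23, -0.08], [-0.39, -0.24], [-0.16, 0.39], [0.14, 0.49], [0.01, -0.17]]
scene [0.55056758 0.00218366] 0.3493329781177861 [[-0.68, -0.45], [0.44, 0.28], [0.54, 0.5], [0.28, -0.35], [-0.76, -0.36], [0.83, 0.81], [-0.66, -0.67]]
```

```bash
python3 - <<'E'
from h import *
T=Cam('top');S=Cam('scene')
s=cv2.imread('pics/scene0.png');t=cv2.imread('pics/top0.png')
def mask(im):
    hsv=cv2.cvtColor(im,cv2.COLOR_BGR2HSV); return (hsv[...,1]<75).astype(np.uint8)
def ana(im,box,nm):
    m=mask(im); z=np.zeros_like(m); x0,y0,x1,y1=box; z[y0:y1,x0:x1]=m[y0:y1,x0:x1]
    n,l,st,c=cv2.connectedComponentsWithStats(z); i=1+st[1:,4].argmax(); z=(l==i).astype(np.uint8)
    cv2.imwrite('pics/m_%s.png'%nm,cv2.resize(z[y0:y1,x0:x1]*255,None,fx=5,fy=5))
    cs,h=cv2.findContours(z,cv2.RETR_CCOMP,cv2.CHAIN_APPROX_NONE)
    print(nm,st[i],[ (len(k),k.reshape(-1,2).mean(0).round(1)) for k in cs])
    pts=np.argwhere(z)[:,::-1].astype(float); return pts
for C,im,box,nm in((T,t,(375,155,425,255),'tr'),(T,t,(140,165,190,265),'to'),(S,s,(100,290,215,385),'sr'),(S,s,(320,95,420,165),'so')):
    p=ana(im,box,nm); w=np.array([C.at(u,v,.011 if nm[1]=='r' else .0095) for u,v in p])[:,:2]
    c=w.mean(0); U=np.linalg.svd(w-c,full_matrices=False)[2][0]
    if nm[1]=='r' and 0: pass
    # handle dir: x points away from head
    q=(w-c)@U; 
    V=np.array([-U[1],U[0]]); 
    e1=np.ptp(((w-c)@V)[q>q.max()-.05]);e2=np.ptp(((w-c)@V)[q<q.min()+.05])
    if e1>e2: U=-U;q=-q;V=-V
    # refine axis with handle only
    qe=q.max(); hsel=(q>qe-.16)&(q<qe-.02); wh=w[hsel]; 
    A=np.polyfit(q[hsel],((wh-c)@V),1); d=U+V*A[0]; d/=np.linalg.norm(d); n=np.array([-d[1],d[0]])
    off=c+V*A[1]
    q=(w-off)@d; sgn=(w-off)@n
    print('  dir',np.degrees(np.arctan2(d[1],d[0])),'len',np.ptp(q),'width head',np.ptp(sgn[q<q.min()+.05]),
     'end',off+d*q.max(), 'head centre by end-226', off+d*(q.max()-.226),'tip',off+d*q.min())
E
```

```text
tr [388 169  27  78 620] [(165, array([402.1, 206.4])), (28, array([395.4, 176.5]))]
  dir -169.73234225089217 len 0.24842082843317298 width head 0.049804922484027195 end [ 0.4565386  -0.40746878] head centre by end-226 [ 0.67891939 -0.367185  ] tip [ 0.70098117 -0.36318856]
to [153 174  20  79 754] [(187, array([163.4, 208.7]))]
  dir -175.25482454425557 len 0.24666103350181717 width head 0.060892754256762556 end [0.43202588 0.3516148 ] head centre by end-226 [0.65725126 0.37031049] tip [0.67784148 0.37201966]
sr [ 111  302   97   75 1378] [(213, array([161.1, 339.2])), (46, array([194.5, 363.4]))]
  dir -169.85186593214758 len 0.25207340937589034 width head 0.05009220673669856 end [ 0.45308841 -0.40947553] head centre by end-226 [ 0.67555275 -0.36965574] tip [ 0.70121825 -0.36506177]
so [332 106  82  52 845] [(194, array([375.5, 132. ]))]
  dir -175.20565836058236 len 0.24624062851156264 width head 0.06347151635665182 end [0.43264879 0.35067747] head centre by end-226 [0.65785805 0.36956642] tip [0.67802785 0.37125812]
```

```bash
python3 - <<'E'
import cv2,numpy as np
a=[cv2.imread(f'pics/m_{k}.png') for k in('tr','to','sr','so')]
H=max(i.shape[0] for i in a)
im=np.hstack([cv2.copyMakeBorder(i,0,H-i.shape[0],0,10,cv2.BORDER_CONSTANT,value=(0,0,255)) for i in a])
cv2.imwrite('pics/masks.png',cv2.resize(im,(800,int(im.shape[0]*800/im.shape[1]))))
E
```

```text
(no output)
```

View pics/masks.png

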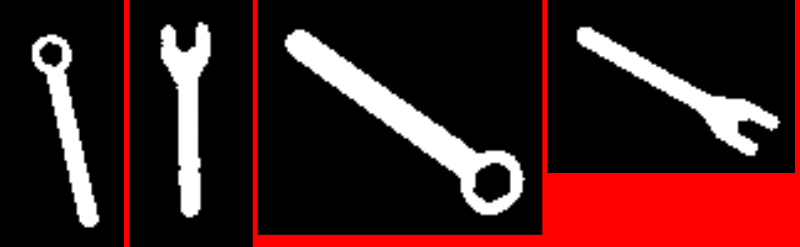

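>>> {"method": "step_arm", "body": {
  "series": [
    {"x": 0.02, "y": 0.04, "az": 8},
    {"x": 0.04, "y": 0.09, "az": 16},
    {"x": 0.06, "y": 0.135, "az": 24},
    {"x": 0.08, "y": 0.18, "az": 32},
    {"x": 0.1, "y": 0.225, "az": 40},
    {"x": 0.12, "y": 0.27, "az": 48},
    {"x": 0.14, "y": 0.315, "az": 56},
    {"x": 0.16, "y": 0.36, "az": 64},
    {"x": 0.18, "y": 0.405, "az": 72},
    {"x": 0.2, "y": 0.45, "az": 80},
    {"x": 0.21, "y": 0.495, "az": 88},
    {"x": 0.21, "y": 0.54, "az": 96}
  ]
}}

```text
invalid input
```

>>> {"method": "step_arm", "body": {
  "series": [
    {"ax": 0, "ay": 0, "az": 8, "x": 0.02, "y": 0.04, "z": 0, "claw": 100},
    {"ax": 0, "ay": 0, "az": 16, "x": 0.04, "y": 0.09, "z": 0, "claw": 100},
    {"ax": 0, "ay": 0, "az": 24, "x": 0.06, "y": 0.135, "z": 0, "claw": 100},
    {"ax": 0, "ay": 0, "az": 32, "x": 0.08, "y": 0.18, "z": 0, "claw": 100},
    {"ax": 0, "ay": 0, "az": 40, "x": 0.1, "y": 0.225, "z": 0, "claw": 100},
    {"ax": 0, "ay": 0, "az": 48, "x": 0.12, "y": 0.27, "z": 0, "claw": 100},
    {"ax": 0, "ay": 0, "az": 56, "x": 0.14, "y": 0.315, "z": 0, "claw": 100},
    {"ax": 0, "ay": 0, "az": 64, "x": 0.16, "y": 0.36, "z": 0, "claw": 100},
    {"ax": 0, "ay": 0, "az": 72, "x": 0.18, "y": 0.405, "z": 0, "claw": 100},
    {"ax": 0, "ay": 0, "az": 80, "x": 0.2, "y": 0.45, "z": 0, "claw": 100},
    {"ax": 0, "ay": 0, "az": 88, "x": 0.21, "y": 0.495, "z": 0, "claw": 100},
    {"ax": 0, "ay": 0, "az": 96, "x": 0.21, "y": 0.54, "z": 0, "claw": 100}
  ]
}}

```text
time_s: 1.3
tool_pos: [0.4967, -0.0414, 0.2053]
tool_rot: [180.0, -0.0, 122.5]
force: [0.4, -0.7, 0.4]
grip_width: 0.087
```

>>> {"method": "step_arm", "body": {
  "series": [
    {"ax": 0, "ay": 0, "az": 7, "x": 0.002, "y": 0.045, "z": 0, "claw": 100},
    {"ax": 0, "ay": 0, "az": 14, "x": 0.004, "y": 0.09, "z": 0, "claw": 100},
    {"ax": 0, "ay": 0, "az": 21, "x": 0.006, "y": 0.135, "z": 0, "claw": 100},
    {"ax": 0, "ay": 0, "az": 28, "x": 0.008, "y": 0.18, "z": 0, "claw": 100},
    {"ax": 0, "ay": 0, "az": 35, "x": 0.01, "y": 0.225, "z": -0.01, "claw": 100},
    {"ax": 0, "ay": 0, "az": 42, "x": 0.012, "y": 0.27, "z": -0.03, "claw": 100},
    {"ax": 0, "ay": 0, "az": 49, "x": 0.014, "y": 0.315, "z": -0.05, "claw": 100},
    {"ax": 0, "ay": 0, "az": 56, "x": 0.016, "y": 0.355, "z": -0.07, "claw": 100},
    {"ax": 0, "ay": 0, "az": 62.7, "x": 0.017, "y": 0.39, "z": -0.09, "claw": 100},
    {"ax": 0, "ay": 0, "az": 62.7, "x": 0.017, "y": 0.402, "z": -0.11, "claw": 100},
    {"ax": 0, "ay": 0, "az": 62.7, "x": 0.017, "y": 0.402, "z": -0.13, "claw": 100},
    {"ax": 0, "ay": 0, "az": 62.7, "x": 0.017, "y": 0.402, "z": -0.13, "claw": 100}
  ]
}}

```text
time_s: 2.5
tool_pos: [0.5108, 0.3572, 0.072]
tool_rot: [-179.9, -0.3, -175.1]
force: [0.6, -1.1, 0.5]
grip_width: 0.0873
```

```bash
python3 - <<'E'
from h import *
o=status.get_obs(); print(o['tool_pos'],o['tool_rot'],o['qpos'].round(1),o['force'])
im=vision.read_camera('top')[:,:,::-1]; crop(im,110,150,110,110,6,'pics/t1.png')
E
```

```text
[0.51080685 0.35721529 0.07202284] [-179.85394552   -0.33933744 -175.1070673 ] [  2.   29.9 -51.1  94.2  24.6  68.2  40. ] [ 0.64233547 -1.05324431  0.54048755]
```

View pics/t1.png

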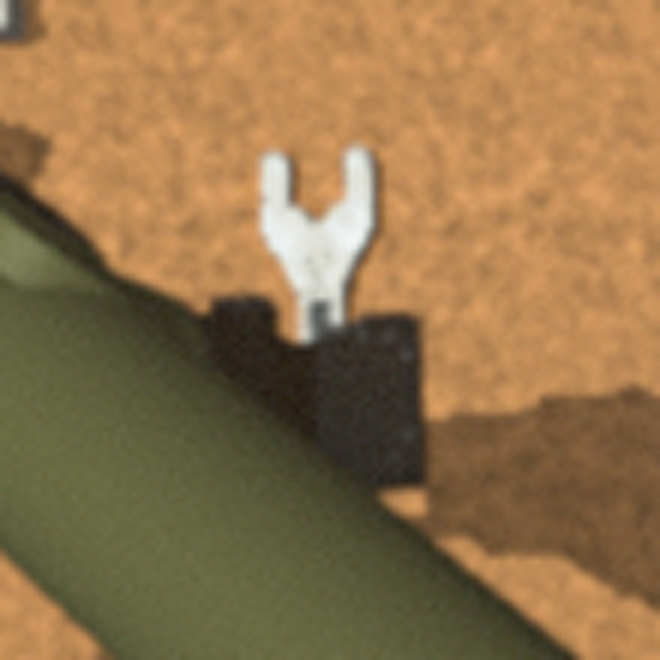

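>>> {"method": "step_arm", "body": {
  "series": [
    {"ax": 0, "ay": 0, "az": 0, "x": 0.001, "y": 0, "z": -0.03, "claw": 100},
    {"ax": 0, "ay": 0, "az": 0, "x": 0.001, "y": 0, "z": -0.05, "claw": 100},
    {"ax": 0, "ay": 0, "az": 0, "x": 0.001, "y": 0, "z": -0.06, "claw": 100},
    {"ax": 0, "ay": 0, "az": 0, "x": 0.001, "y": 0, "z": -0.06, "claw": 100},
    {"ax": 0, "ay": 0, "az": 0, "x": 0.001, "y": 0, "z": -0.06, "claw": 100}
  ]
}}

```text
time_s: 3.05
tool_pos: [0.5149, 0.3587, 0.017]
tool_rot: [179.9, 0.1, -175.2]
force: [0.3, -0.0, -0.6]
grip_width: 0.0871
```

>>> {"method": "step_arm", "body": {
  "series": [
    {"ax": 0, "ay": 0, "az": 0, "x": 0, "y": 0, "z": -0.004, "claw": 100},
    {"ax": 0, "ay": 0, "az": 0, "x": 0, "y": 0, "z": -0.006, "claw": 60},
    {"ax": 0, "ay": 0, "az": 0, "x": 0, "y": 0, "z": -0.006, "claw": 30},
    {"ax": 0, "ay": 0, "az": 0, "x": 0, "y": 0, "z": -0.006, "claw": 10},
    {"ax": 0, "ay": 0, "az": 0, "x": 0, "y": 0, "z": -0.006, "claw": 0},
    {"ax": 0, "ay": 0, "az": 0, "x": 0, "y": 0, "z": -0.006, "claw": 0},
    {"ax": 0, "ay": 0, "az": 0, "x": 0, "y": 0, "z": -0.006, "claw": 0}
  ],
  "squeeze": 60
}}

```text
time_s: 3.75
tool_pos: [0.5141, 0.3584, 0.0097]
tool_rot: [180.0, 0.0, -175.2]
force: [0.8, 0.3, -0.5]
grip_width: 0.047
```

```bash
python3 - <<'E'
from h import *
for i in range(2):
    o=status.get_obs(); print(o['time_s'],o['tool_pos'],o['tool_rot'],o['force'],o['wrist_torque'],o['grip_width'])
E
```

```text
3.75 [0.5141242  0.35839538 0.00965834] [ 1.79991341e+02  7.23921587e-03 -1.75181291e+02] [ 0.81553821  0.34863294 -0.46868883] [ 0.14470243 -0.12298831  0.00174307] 0.04701038815902661
3.75 [0.5141242  0.35839538 0.00965834] [ 1.79991341e+02  7.23921587e-03 -1.75181291e+02] [ 0.81553821  0.34863294 -0.46868883] [ 0.14470243 -0.12298831  0.00174307] 0.04701038815902661
```

Still closing; wait a little more.

>>> {"method": "step_arm", "body": {
  "series": [
    {"ax": 0, "ay": 0, "az": 0, "x": 0, "y": 0, "z": 0, "claw": 0},
    {"ax": 0, "ay": 0, "az": 0, "x": 0, "y": 0, "z": 0, "claw": 0},
    {"ax": 0, "ay": 0, "az": 0, "x": 0, "y": 0, "z": 0, "claw": 0},
    {"ax": 0, "ay": 0, "az": 0, "x": 0, "y": 0, "z": 0, "claw": 0},
    {"ax": 0, "ay": 0, "az": 0, "x": 0, "y": 0, "z": 0, "claw": 0},
    {"ax": 0, "ay": 0, "az": 0, "x": 0, "y": 0, "z": 0, "claw": 0}
  ]
}}

```text
time_s: 4.35
tool_pos: [0.5141, 0.3583, 0.0096]
tool_rot: [180.0, 0.0, -175.2]
force: [0.5, 0.8, 0.0]
grip_width: 0.0027
```

```bash
python3 - <<'E'
from h import *
o=status.get_obs(); print(o['tool_pos'],o['grip_width'])
im=vision.read_camera('top')[:,:,::-1]; crop(im,110,150,110,110,6,'pics/t2.png')
im=vision.read_camera('scene')[:,:,::-1]; crop(im,290,60,160,130,5,'pics/s2.png')
E
```

```text
[0.51409155 0.35829992 0.00956485] 0.0027455374303524964
```

View pics/t2.png

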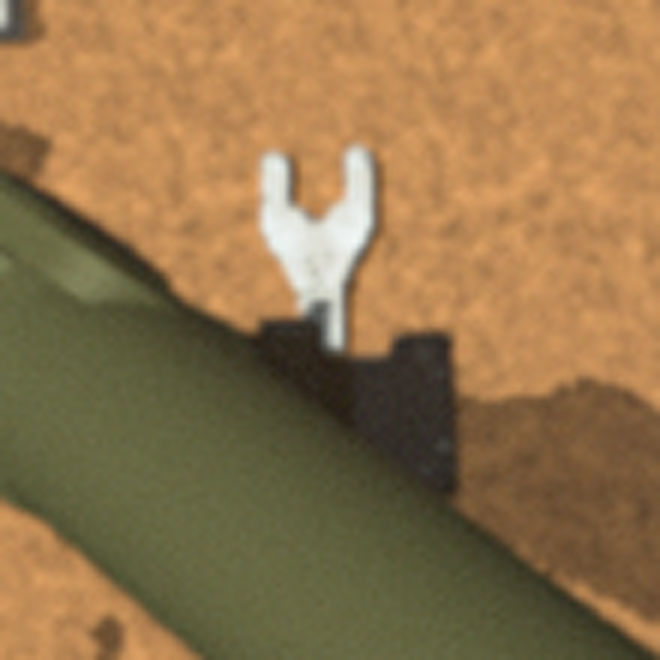

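View pics/s2.png

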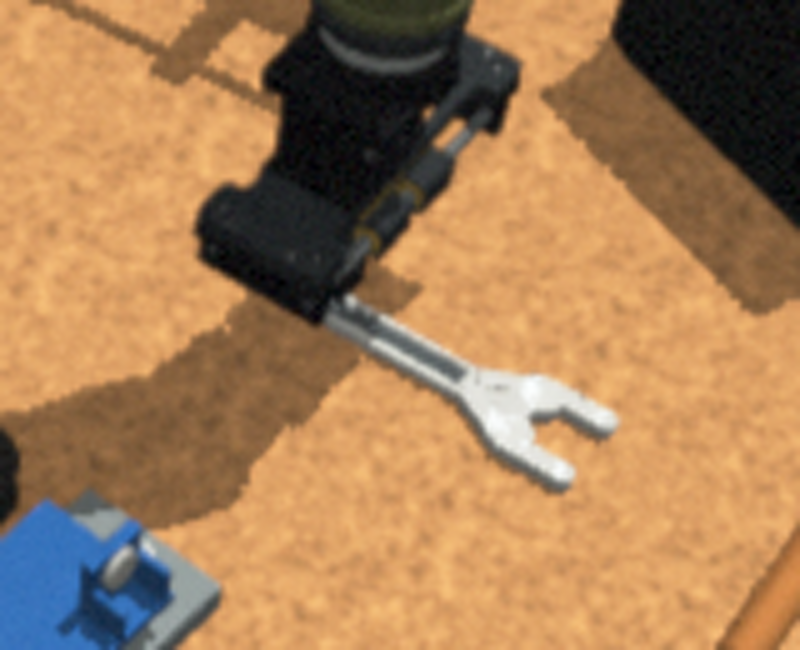

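```bash
python3 - <<'E'
from h import *
T=Cam('top');S=Cam('scene')
tp=np.array([.5141,.3583,.0096])
P=np.array([tp,tp+[0,0,.062],tp+[0,0,.15]])
a=cv2.imread('pics/t2.png');b=cv2.imread('pics/s2.png')
for im,C,o,k in((a,T,(110,150),6),(b,S,(290,60),5)):
    for p in C.proj(P): 
        q=(p-o+.5)*k; print(q); cv2.circle(im,tuple(int(v) for v in q),5,(0,0,255),-1)
cv2.imwrite('pics/mk.png',cv2.resize(np.hstack([a[:650],b[:650]]),(800,360)))
E
```

```text
[326.17472044 456.04306465]
[288.62608202 440.99929459]
[227.78742774 416.6244367 ]
[333.36646768 307.28261097]
[348.77560484 228.32735096]
[373.1112617  103.63327533]
```

View pics/mk.png

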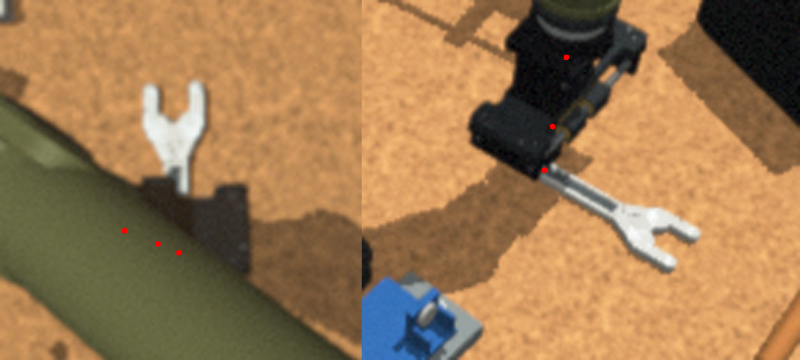

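>>> {"method": "step_arm", "body": {
  "series": [
    {"ax": 0, "ay": 0, "az": 0, "x": 0, "y": 0, "z": 0.01, "claw": 0},
    {"ax": 0, "ay": 0, "az": 0, "x": 0, "y": 0, "z": 0.03, "claw": 0},
    {"ax": 0, "ay": 0, "az": 0, "x": 0, "y": 0, "z": 0.05, "claw": 0}
  ]
}}

```text
time_s: 4.75
tool_pos: [0.5139, 0.3584, 0.0606]
tool_rot: [180.0, -0.0, -175.2]
force: [0.1, 0.7, 0.3]
grip_width: 0.0006
```

```bash
python3 - <<'E'
from h import *
o=status.get_obs(); print(o['tool_pos'],o['grip_width'],o['force'],o['wrist_torque'])
im=vision.read_camera('scene')[:,:,::-1]; crop(im,290,60,160,130,5,'pics/s3.png')
E
```

```text
[0.51388058 0.35835877 0.06055402] 0.0005954649887477305 [0.10250017 0.74965124 0.33715798] [ 0.13347242 -0.10556084 -0.0060903 ]
```

View pics/s3.png

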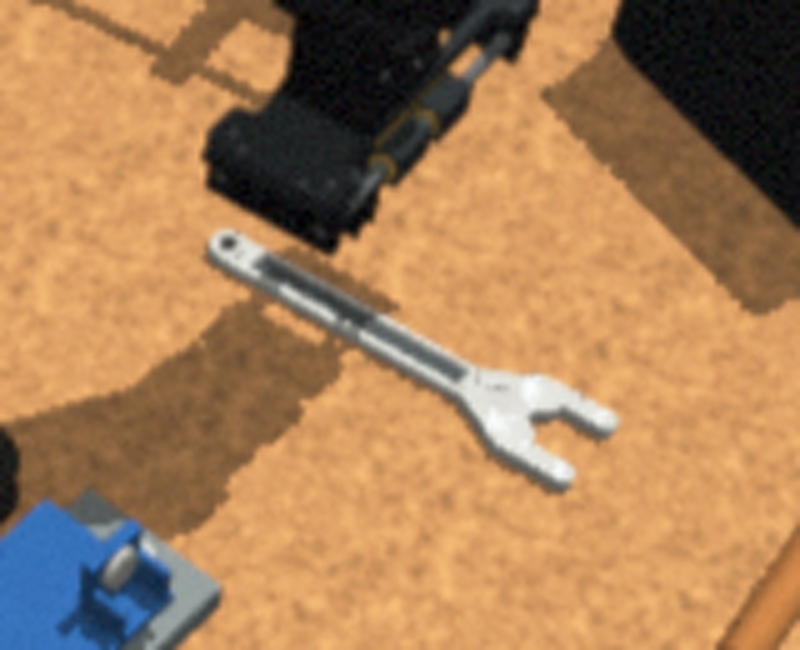

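```bash
python3 - <<'E'
from h import *
T=Cam('top');S=Cam('scene')
im=vision.read_camera('scene')[:,:,::-1].copy(); cv2.imwrite('pics/scene3.png',im)
c=np.clip(im[55:125,320:400].astype(float)*1.8+25,0,255).astype(np.uint8)
c=cv2.resize(c,None,fx=8,fy=8,interpolation=cv2.INTER_CUBIC)
o=status.get_obs(); tp=o['tool_pos']; Rm=R.from_euler('xyz',o['tool_rot'],degrees=True).as_matrix()
L=[[0,0,0],[0,0,.008],[0,.0585,.008],[0,-.0585,.008],[.0095,0,.008],[-.0095,0,.008],[.0375,.095,-.062],[-.0375,.095,-.062],[.0375,-.095,-.062],[-.0375,-.095,-.062]]
for i,p in enumerate(S.proj(np.array(L)@Rm.T+tp)):
    q=(p-[320,55]+.5)*8; print(i,q.round()); cv2.circle(c,tuple(int(v) for v in q),4,(0,0,255),-1); cv2.putText(c,str(i),tuple(int(v) for v in q),0,.6,(0,255,0),2)
cv2.imwrite('pics/s3z.png',c)
E
```

```text
0 [322. 423.]
1 [319. 439.]
2 [415. 337.]
3 [220. 545.]
4 [295. 426.]
5 [343. 452.]
6 [411.  70.]
7 [607. 169.]
8 [ 77. 408.]
9 [279. 522.]
```

View pics/s3z.png

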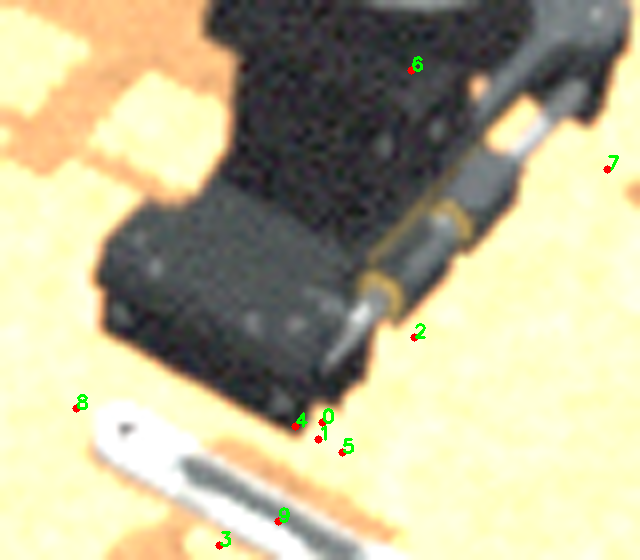

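>>> {"method": "step_arm", "body": {
  "series": [
    {"ax": 0, "ay": 0, "az": -8, "x": 0, "y": 0, "z": 0.04, "claw": 0},
    {"ax": 0, "ay": 0, "az": -16, "x": 0, "y": -0.01, "z": 0.08, "claw": 0},
    {"ax": 0, "ay": 0, "az": -24, "x": 0, "y": -0.03, "z": 0.08, "claw": 0},
    {"ax": 0, "ay": 0, "az": -32, "x": 0, "y": -0.05, "z": 0.08, "claw": 0},
    {"ax": 0, "ay": 0, "az": -40, "x": 0, "y": -0.06, "z": 0.08, "claw": 0},
    {"ax": 0, "ay": 0, "az": -48, "x": 0, "y": -0.06, "z": 0.08, "claw": 0},
    {"ax": 0, "ay": 0, "az": -56, "x": 0, "y": -0.06, "z": 0.08, "claw": 0},
    {"ax": 0, "ay": 0, "az": -60, "x": 0, "y": -0.06, "z": 0.08, "claw": 0}
  ]
}}

```text
time_s: 5.65
tool_pos: [0.5139, 0.298, 0.1393]
tool_rot: [-180.0, 0.0, 124.6]
force: [0.1, 0.3, -0.2]
grip_width: 0.0006
```

```bash
cat >> h.py <<'E'
def gm(tag,boxes=None,k=6):
    o=status.get_obs(); tp=o['tool_pos']; Rm=R.from_euler('xyz',o['tool_rot'],degrees=True).as_matrix()
    print(o['time_s'],tp.round(4),o['tool_rot'].round(2),o['grip_width'],o['qpos'].round(0))
    L=[[0,0,0],[0,0,.008],[.0095,0,.008],[-.0095,0,.008],[.0375,.095,-.062],[-.0375,.095,-.062],[.0375,-.095,-.062],[-.0375,-.095,-.062]]
    for n in('scene','top'):
        im=vision.read_camera(n)[:,:,::-1].copy(); cv2.imwrite(f'pics/{tag}_{n}_full.png',im)
        C=Cam(n); P=C.proj(np.array(L)@Rm.T+tp); c0=np.clip(P.mean(0)-[50,45],0,[460,330]).astype(int)
        c=np.clip(im[c0[1]:c0[1]+90,c0[0]:c0[0]+100].astype(float)*1.6+15,0,255).astype(np.uint8)
        c=cv2.resize(c,None,fx=k,fy=k,interpolation=cv2.INTER_CUBIC)
        for i,p in enumerate(P):
            q=tuple(int(v) for v in (p-c0+.5)*k); cv2.circle(c,q,4,(0,0,255),-1); cv2.putText(c,str(i),q,0,.6,(0,255,0),2)
        cv2.imwrite(f'pics/{tag}_{n}.png',c)
E
python3 -c "
from h import *
gm('g4')"
```

```text
5.65 [0.5139 0.298  0.1393] [-1.7998e+02  2.0000e-02  1.2455e+02] 0.0006118460073905137 [  3.  19. -43.  95.  13.  71.  -8.]
```

View pics/g4_scene.png

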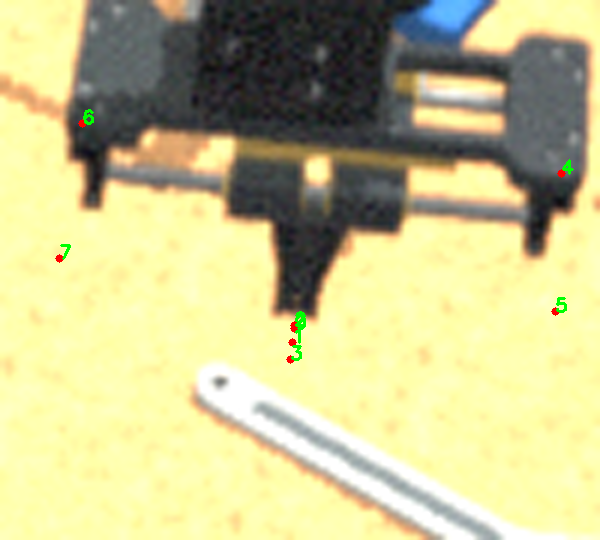

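View pics/g4_top.png

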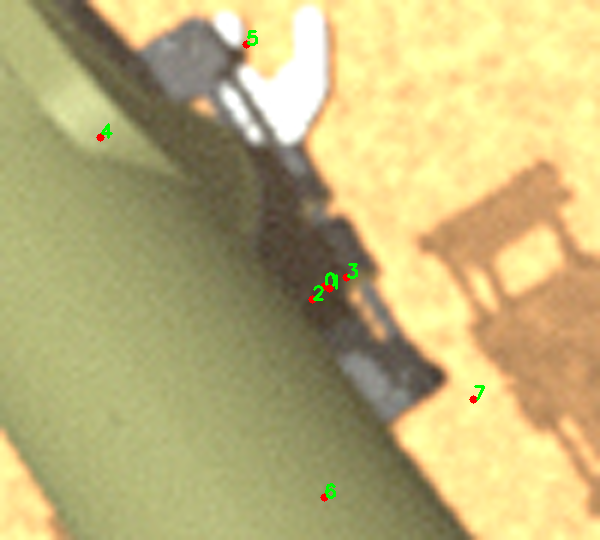

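>>> {"method": "step_arm", "body": {
  "series": [
    {"ax": 0, "ay": 0, "az": 0, "x": 0, "y": 0, "z": -0.04, "claw": 0},
    {"ax": 0, "ay": 0, "az": 0, "x": 0, "y": 0, "z": -0.08, "claw": 0},
    {"ax": 0, "ay": 0, "az": 0, "x": 0, "y": 0, "z": -0.11, "claw": 0},
    {"ax": 0, "ay": 0, "az": 0, "x": 0, "y": 0, "z": -0.127, "claw": 0},
    {"ax": 0, "ay": 0, "az": 0, "x": 0, "y": 0, "z": -0.129, "claw": 0}
  ]
}}

```text
time_s: 6.25
tool_pos: [0.5125, 0.2974, 0.0083]
tool_rot: [-179.8, -0.1, 124.9]
force: [-0.2, 0.1, 0.7]
grip_width: 0.0003
```

```bash
python3 -c "
from h import *
gm('g5')
print(status.get_obs()['force'])"
```

```text
6.25 [0.5125 0.2974 0.0083] [-1.7976e+02 -5.0000e-02  1.2489e+02] 0.0002934592113299783 [ -0.  27. -40. 102.  20.  59. -12.]
[0.30568205 0.01264204 0.24591335]
```

View pics/g5_scene.png

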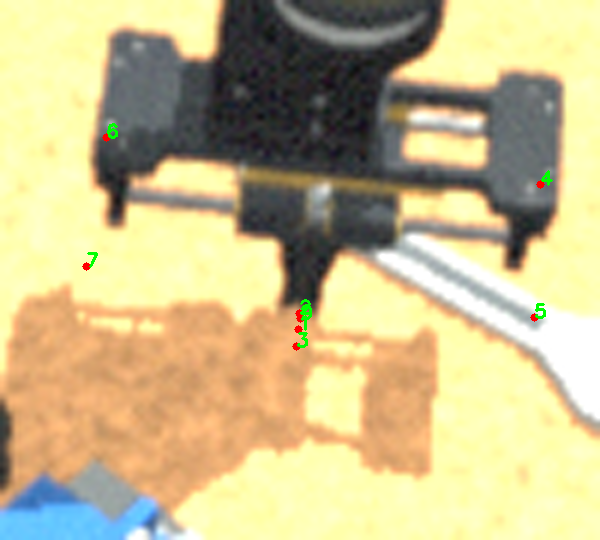

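View pics/g5_top.png

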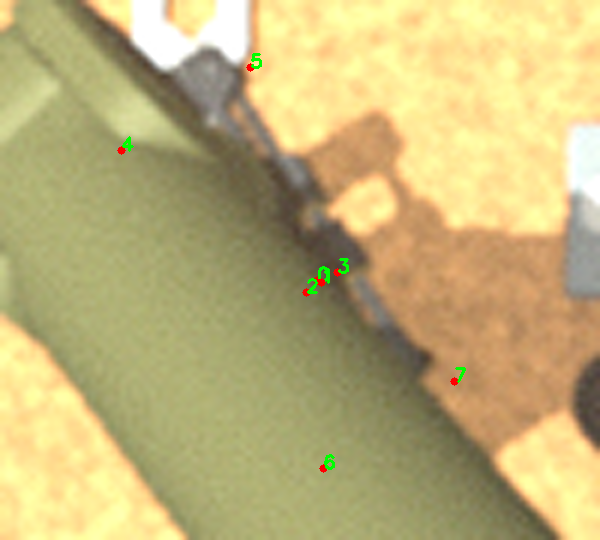

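>>> {"method": "step_arm", "body": {
  "series": [
    {"ax": 0, "ay": 0, "az": 0, "x": 0, "y": 0, "z": -0.002, "claw": 0}
  ]
}}

```text
time_s: 6.45
tool_pos: [0.5156, 0.2994, 0.0106]
tool_rot: [179.8, 0.0, 124.8]
force: [-0.1, 0.3, 0.3]
grip_width: 0.0006
```

>>> {"method": "step_arm", "body": {
  "series": [
    {"ax": 0, "ay": 0, "az": 0, "x": 0, "y": 0, "z": -0.002, "claw": 0}
  ]
}}

```text
time_s: 6.55
tool_pos: [0.5153, 0.299, 0.0082]
tool_rot: [179.8, 0.0, 124.8]
force: [-0.7, 1.3, -1.0]
grip_width: 0.0006
```

>>> {"method": "step_arm", "body": {
  "series": [
    {"ax": 0, "ay": 0, "az": 0, "x": 0, "y": 0, "z": -0.002, "claw": 0},
    {"ax": 0, "ay": 0, "az": 0, "x": 0, "y": 0, "z": -0.002, "claw": 0}
  ]
}}

```text
time_s: 6.75
tool_pos: [0.5143, 0.2983, 0.0048]
tool_rot: [180.0, 0.0, 124.8]
force: [0.2, -0.1, -0.3]
grip_width: 0.0006
```

>>> {"method": "step_arm", "body": {
  "series": [
    {"ax": 0, "ay": 0, "az": 0, "x": 0, "y": 0, "z": -0.002, "claw": 0},
    {"ax": 0, "ay": 0, "az": 0, "x": 0, "y": 0, "z": -0.002, "claw": 0}
  ]
}}

```text
time_s: 6.95
tool_pos: [0.514, 0.2982, 0.0024]
tool_rot: [-180.0, 0.0, 124.8]
force: [0.5, -0.7, -0.4]
grip_width: 0.0002
```

>>> {"method": "step_arm", "body": {
  "series": [
    {"ax": 0, "ay": 0, "az": 0, "x": 0, "y": 0, "z": -0.003, "claw": 0},
    {"ax": 0, "ay": 0, "az": 0, "x": 0, "y": 0, "z": -0.003, "claw": 0}
  ]
}}

```text
time_s: 7.15
tool_pos: [0.5138, 0.2981, -0.0009]
tool_rot: [-180.0, -0.0, 124.8]
force: [-0.5, -0.3, -0.2]
grip_width: 0.0003
```

>>> {"method": "step_arm", "body": {
  "series": [
    {"ax": 0, "ay": 0, "az": 0, "x": 0, "y": 0, "z": -0.002, "claw": 0},
    {"ax": 0, "ay": 0, "az": 0, "x": 0, "y": 0, "z": -0.003, "claw": 0}
  ]
}}

```text
time_s: 7.35
tool_pos: [0.514, 0.2983, -0.0037]
tool_rot: [-180.0, -0.0, 124.8]
force: [0.5, -0.9, -0.3]
grip_width: 0.0007
```

```bash
python3 -c "
from h import *
gm('g6')
print(status.get_obs()['force'])"
```

```text
7.35 [ 0.514   0.2983 -0.0037] [-179.99   -0.    124.82] 0.0006627909459726755 [ -1.  28. -39. 102.  21.  57. -13.]
[-0.44237227  0.97677888 -0.0805875 ]
```

View pics/g6_scene.png

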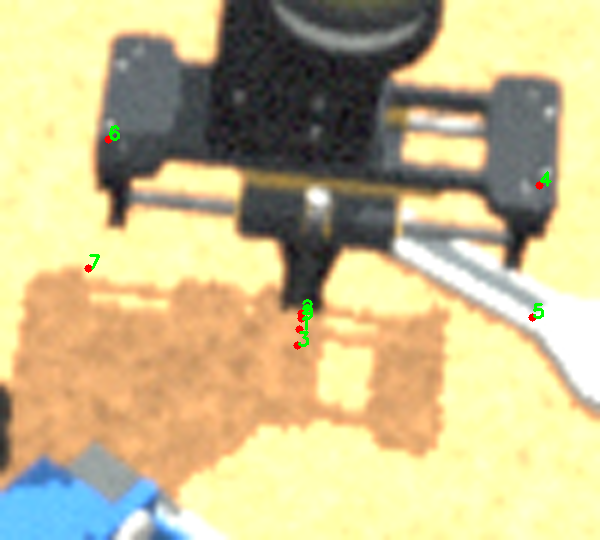

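>>> {"method": "step_arm", "body": {
  "series": [
    {"ax": 0, "ay": 0, "az": 0, "x": 0, "y": 0, "z": -0.003, "claw": 0},
    {"ax": 0, "ay": 0, "az": 0, "x": 0, "y": 0, "z": -0.003, "claw": 0}
  ]
}}

```text
time_s: 7.65
tool_pos: [0.5139, 0.2981, -0.0068]
tool_rot: [-180.0, -0.0, 124.8]
force: [-0.7, -0.2, -0.5]
grip_width: 0.0006
```

>>> {"method": "step_arm", "body": {
  "series": [
    {"ax": 0, "ay": 0, "az": 0, "x": 0, "y": 0, "z": -0.003, "claw": 0},
    {"ax": 0, "ay": 0, "az": 0, "x": 0, "y": 0, "z": -0.003, "claw": 0}
  ]
}}

```text
time_s: 7.85
tool_pos: [0.5138, 0.2981, -0.0099]
tool_rot: [-180.0, -0.0, 124.8]
force: [-0.1, -0.2, -0.5]
grip_width: 0.0003
```

>>> {"method": "step_arm", "body": {
  "series": [
    {"ax": 0, "ay": 0, "az": 0, "x": 0, "y": 0, "z": -0.002, "claw": 0},
    {"ax": 0, "ay": 0, "az": 0, "x": 0, "y": 0, "z": -0.002, "claw": 0}
  ]
}}

```text
time_s: 8.05
tool_pos: [0.5139, 0.2982, -0.0117]
tool_rot: [-180.0, -0.0, 124.8]
force: [-0.8, -0.1, 0.3]
grip_width: 0.0005
```

>>> {"method": "step_arm", "body": {
  "series": [
    {"ax": 0, "ay": 0, "az": 0, "x": 0, "y": 0, "z": -0.002, "claw": 0}
  ]
}}

```text
time_s: 8.15
tool_pos: [0.5143, 0.2985, -0.0133]
tool_rot: [180.0, 0.0, 124.8]
force: [-0.7, 0.8, -0.0]
grip_width: 0.0006
```

>>> {"method": "step_arm", "body": {
  "series": [
    {"ax": 0, "ay": 0, "az": 0, "x": 0, "y": 0, "z": -0.002, "claw": 0}
  ]
}}

```text
time_s: 8.25
tool_pos: [0.5142, 0.2983, -0.0155]
tool_rot: [180.0, 0.0, 124.8]
force: [0.4, 0.2, 0.2]
grip_width: 0.0003
```

>>> {"method": "step_arm", "body": {
  "series": [
    {"ax": 0, "ay": 0, "az": 0, "x": 0, "y": 0, "z": -0.002, "claw": 0}
  ]
}}

```text
time_s: 8.35
tool_pos: [0.5141, 0.2983, -0.0166]
tool_rot: [-180.0, 0.0, 124.8]
force: [-4.5, -3.6, 17.8]
grip_width: 0.0002
```

>>> {"method": "step_arm", "body": {
  "series": [
    {"ax": 0, "ay": 0, "az": 0, "x": 0, "y": 0, "z": 0.02, "claw": 100},
    {"ax": 0, "ay": 0, "az": 8, "x": 0, "y": 0.01, "z": 0.06, "claw": 100},
    {"ax": 0, "ay": 0, "az": 16, "x": 0, "y": 0.02, "z": 0.06, "claw": 100},
    {"ax": 0, "ay": 0, "az": 24, "x": 0, "y": 0.03, "z": 0.06, "claw": 100},
    {"ax": 0, "ay": 0, "az": 32, "x": 0, "y": 0.04, "z": 0.06, "claw": 100},
    {"ax": 0, "ay": 0, "az": 40, "x": 0, "y": 0.05, "z": 0.06, "claw": 100},
    {"ax": 0, "ay": 0, "az": 48, "x": 0, "y": 0.06, "z": 0.06, "claw": 100},
    {"ax": 0, "ay": 0, "az": 56, "x": -0.001, "y": 0.06, "z": 0.06, "claw": 100},
    {"ax": 0, "ay": 0, "az": 60, "x": -0.001, "y": 0.06, "z": 0.06, "claw": 100},
    {"ax": 0, "ay": 0, "az": 60, "x": -0.001, "y": 0.06, "z": 0.04, "claw": 100},
    {"ax": 0, "ay": 0, "az": 60, "x": -0.001, "y": 0.06, "z": 0.02, "claw": 100},
    {"ax": 0, "ay": 0, "az": 60, "x": -0.001, "y": 0.06, "z": 0.015, "claw": 100}
  ]
}}

```text
time_s: 9.55
tool_pos: [0.5119, 0.3569, -0.0048]
tool_rot: [-179.9, -0.2, -175.2]
force: [-0.1, -0.2, 0.6]
grip_width: 0.0843
```

>>> {"method": "step_arm", "body": {
  "series": [
    {"ax": 0, "ay": 0, "az": 0, "x": 0, "y": 0, "z": -0.006, "claw": 40},
    {"ax": 0, "ay": 0, "az": 0, "x": 0, "y": 0, "z": -0.012, "claw": 0},
    {"ax": 0, "ay": 0, "az": 0, "x": 0, "y": 0, "z": -0.012, "claw": 0},
    {"ax": 0, "ay": 0, "az": 0, "x": 0, "y": 0, "z": -0.012, "claw": 0},
    {"ax": 0, "ay": 0, "az": 0, "x": 0, "y": 0, "z": -0.012, "claw": 0},
    {"ax": 0, "ay": 0, "az": 0, "x": 0, "y": 0, "z": -0.012, "claw": 0},
    {"ax": 0, "ay": 0, "az": 0, "x": 0, "y": 0, "z": -0.012, "claw": 0},
    {"ax": 0, "ay": 0, "az": 0, "x": 0, "y": 0, "z": -0.012, "claw": 0},
    {"ax": 0, "ay": 0, "az": 0, "x": 0, "y": 0, "z": -0.012, "claw": 0},
    {"ax": 0, "ay": 0, "az": 0, "x": 0, "y": 0, "z": -0.012, "claw": 0}
  ],
  "squeeze": 60
}}

```text
time_s: 10.55
tool_pos: [0.513, 0.3589, -0.0143]
tool_rot: [179.9, 0.0, -175.1]
force: [-1.3, 1.1, -0.3]
grip_width: 0.0208
```

>>> {"method": "step_arm", "body": {
  "series": [
    {"ax": 0, "ay": 0, "az": 0, "x": 0, "y": 0, "z": 0.02, "claw": 0},
    {"ax": 0, "ay": 0, "az": 0, "x": 0, "y": 0, "z": 0.06, "claw": 0},
    {"ax": 0, "ay": 0, "az": -8, "x": 0, "y": -0.01, "z": 0.1, "claw": 0},
    {"ax": 0, "ay": 0, "az": -16, "x": 0.003, "y": -0.03, "z": 0.115, "claw": 0},
    {"ax": 0, "ay": 0, "az": -24, "x": 0.006, "y": -0.05, "z": 0.115, "claw": 0},
    {"ax": 0, "ay": 0, "az": -32, "x": 0.01, "y": -0.07, "z": 0.115, "claw": 0},
    {"ax": 0, "ay": 0, "az": -40, "x": 0.014, "y": -0.09, "z": 0.115, "claw": 0},
    {"ax": 0, "ay": 0, "az": -48, "x": 0.018, "y": -0.1, "z": 0.115, "claw": 0},
    {"ax": 0, "ay": 0, "az": -56, "x": 0.022, "y": -0.115, "z": 0.115, "claw": 0},
    {"ax": 0, "ay": 0, "az": -64, "x": 0.026, "y": -0.13, "z": 0.115, "claw": 0},
    {"ax": 0, "ay": 0, "az": -72, "x": 0.03, "y": -0.145, "z": 0.115, "claw": 0},
    {"ax": 0, "ay": 0, "az": -80, "x": 0.034, "y": -0.155, "z": 0.115, "claw": 0}
  ]
}}

```text
time_s: 11.75
tool_pos: [0.5465, 0.2013, 0.0996]
tool_rot: [-179.9, 0.1, 104.4]
force: [-0.6, -0.2, -2.9]
grip_width: 0.0209
```

>>> {"method": "step_arm", "body": {
  "series": [
    {"ax": 0, "ay": 0, "az": -7, "x": 0.001, "y": -0.004, "z": 0, "claw": 0},
    {"ax": 0, "ay": 0, "az": -14.4, "x": 0.0017, "y": -0.008, "z": 0, "claw": 0},
    {"ax": 0, "ay": 0, "az": -14.4, "x": 0.0017, "y": -0.008, "z": 0, "claw": 0},
    {"ax": 0, "ay": 0, "az": -14.4, "x": 0.0017, "y": -0.008, "z": 0, "claw": 0}
  ]
}}

```text
time_s: 12.15
tool_pos: [0.5482, 0.1953, 0.1]
tool_rot: [-179.9, 0.0, 90.6]
force: [0.6, 0.2, -2.6]
grip_width: 0.0208
```

```bash
python3 - <<'E'
from h import *
o=status.get_obs(); print(o['time_s'],o['tool_pos'],o['tool_rot'],o['force'],o['wrist_torque'],o['grip_width'],o['qpos'].round(0))
im=vision.read_camera('scene')[:,:,::-1].copy();cv2.imwrite('pics/s7f.png',im); crop(im,215,90,150,120,5,'pics/s7.png')
im=vision.read_camera('top')[:,:,::-1].copy();cv2.imwrite('pics/t7f.png',im); crop(im,190,160,140,100,5,'pics/t7.png')
E
```

```text
12.15 [0.54824046 0.19534194 0.10004738] [-1.79941454e+02  1.28530957e-02  9.05945831e+01] [ 0.62959979  0.21618946 -2.63126308] [ 0.20587619 -0.0558958  -0.00702345] 0.020777198751311725 [  9.  18. -37.  99.  12.  66. -31.]
```

View pics/s7.png

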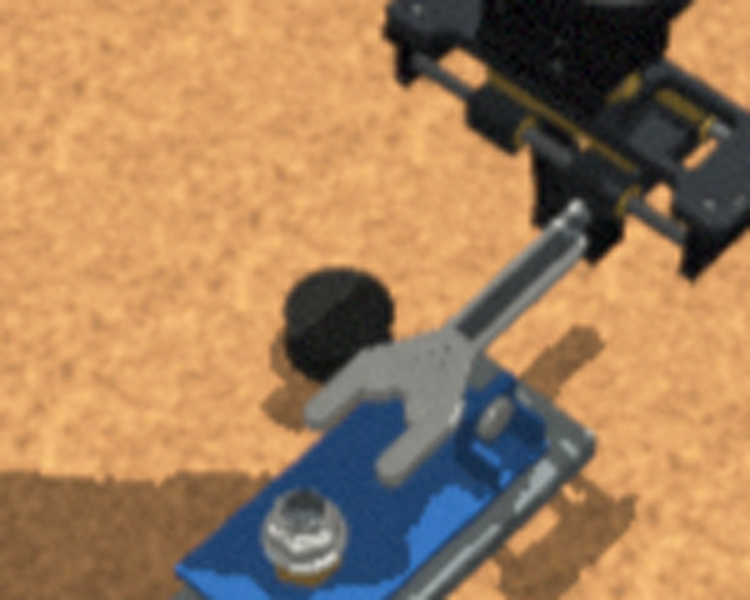

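View pics/t7.png

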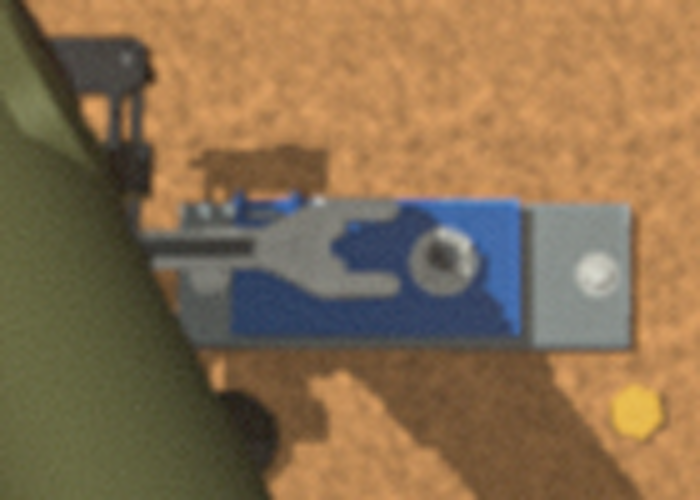

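```bash
python3 - <<'E'
from h import *
T=Cam('top');S=Cam('scene')
o=(190,160)
for z in(.124,):
    a=T.at(190+405/5-.4,160+247/5-.4,z); print('top tip mid',a, 'jaw',a+[0,.02,0])
print('stud top',T.at(190+441/5-.4,160+258/5-.4,.096), 'flange c?', T.at(190+445/5-.4,160+260/5-.4,.073))
# project predicted
st=np.array([.550,.0018]);
def model(j,yaw,z):
    c,s=np.cos(yaw),np.sin(yaw)
    M=np.array([[-20,22,0],[-20,-22,0],[-15,15.6,0],[-15,-15.6,0],[-18.8,0,0],[18.8,0,0],[0,29,0],[0,-29,0],[37,11,0],[37,-11,0]])/1e3
    return np.c_[j[0]+c*M[:,0]-s*M[:,1],j[1]+s*M[:,0]+c*M[:,1],np.full(len(M),z)]
j=np.array([.54824+.145*.0105,.19534-.145]); print('jaw from grip',j)
ims={}
for f,C,o in(('t7',T,(190,160)),('s7',S,(215,90))):
    im=cv2.imread(f'pics/{f}.png')
    for P in model(j,np.radians(90.6),.1243): 
        q=(C.proj(P)[0]-o+.5)*5; cv2.circle(im,tuple(int(v) for v in q),3,(0,0,255),-1)
    q=(C.proj([st[0],st[1],.096])[0]-o+.5)*5; cv2.circle(im,tuple(int(v) for v in q),3,(0,255,0),-1)
    for k in range(6):
        a=np.radians(60*k+30); q=(C.proj([st[0]+.02*np.cos(a),st[1]+.02*np.sin(a),.073])[0]-o+.5)*5; cv2.circle(im,tuple(int(v) for v in q),2,(0,255,255),-1)
    ims[f]=im
cv2.imwrite('pics/ov7.png',cv2.resize(np.hstack([ims['t7'][:500],ims['s7'][100:600]]),(0,0),fx=.55,fy=.55)); 
cv2.imwrite('pics/ov7t.png',ims['t7']);cv2.imwrite('pics/ov7s.png',ims['s7'])
E
```

```text
top tip mid [0.55026284 0.02370921 0.124     ] jaw [0.55026284 0.04370921 0.124     ]
stud top [0.54855684 0.00343426 0.096     ] flange c? [0.55101458 0.00119883 0.073     ]
jaw from grip [0.5497625 0.05034  ]
```

View pics/ov7t.png

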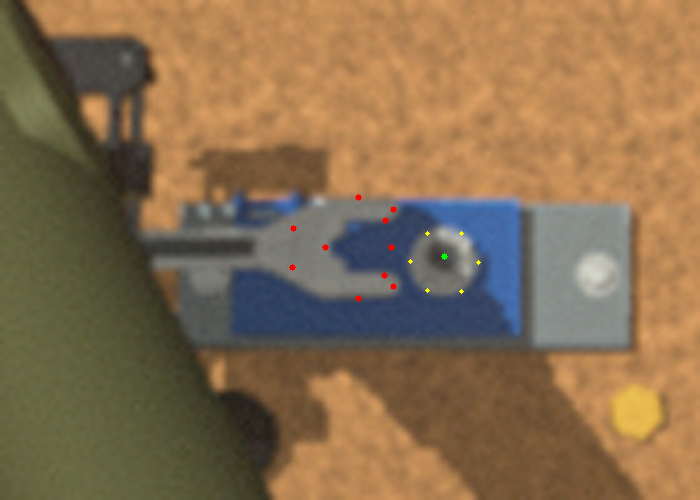

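View pics/ov7s.png

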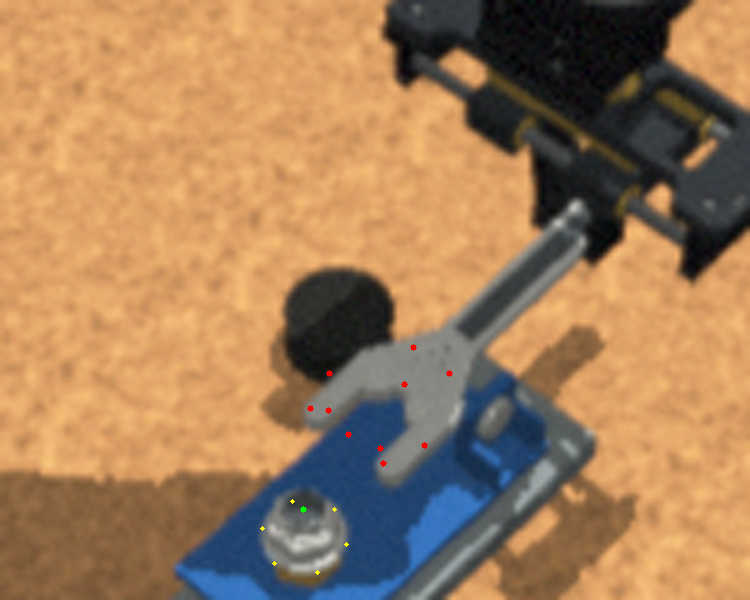

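```bash
python3 - <<'E'
from h import *
im=cv2.imread('pics/s7f.png'); c=np.clip(im[130:210,250:350].astype(float)*1.5,0,255).astype(np.uint8)
cv2.imwrite('pics/s7z.png',cv2.resize(c,None,fx=8,fy=8,interpolation=cv2.INTER_CUBIC)[:600])
im=cv2.imread('pics/t7f.png'); c=np.clip(im[190:240,225:305].astype(float)*1.5,0,255).astype(np.uint8)
cv2.imwrite('pics/t7z.png',cv2.resize(c,None,fx=10,fy=10,interpolation=cv2.INTER_CUBIC))
E
```

```text
(no output)
```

View pics/s7z.png

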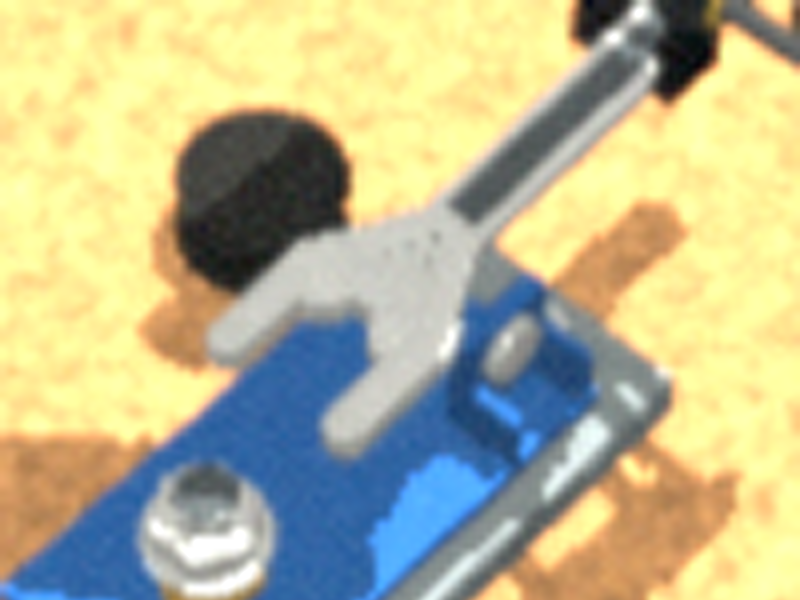

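View pics/t7z.png

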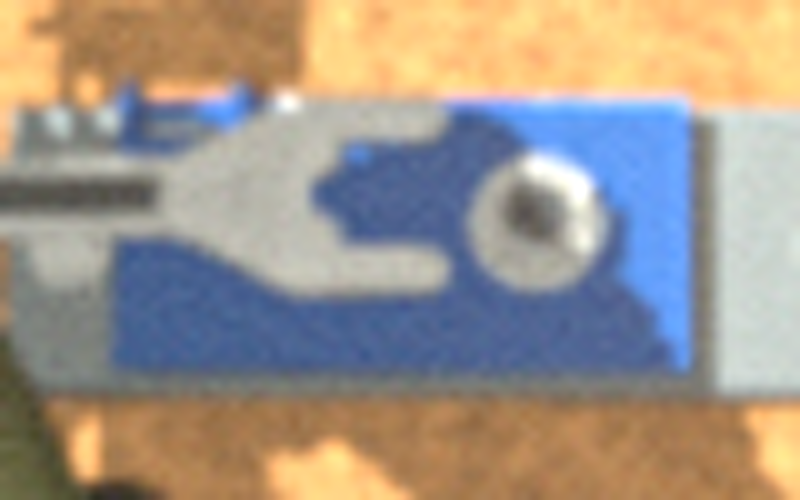

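```bash
cat >> h.py <<'E'
def tri(a,b):
    T=Cam('top');S=Cam('scene')
    M=[];v=[]
    for C,p in((T,a),(S,b)):
        d=C.ray(*p); d/=np.linalg.norm(d); Q=np.eye(3)-np.outer(d,d); M.append(Q); v.append(Q@C.e)
    return np.linalg.lstsq(np.vstack(M),np.hstack(v),rcond=None)[0]
E
python3 - <<'E'
from h import *
t=lambda x,y:(225+x/10-.45,190+y/10-.45); s=lambda x,y:(250+x/8-.44,130+y/8-.44)
print('prong -x',tri(t(428,268),s(228,325)))
print('prong +x',tri(t(426,122),s(345,421)))
print('handle/dark strip near end',tri(t(157,193),s(466,212)))
print('stud top c',tri(t(528,208),s(205,485)))
E
```

```text
prong -x [0.5290834  0.03293584 0.12659209]
prong +x [0.57218382 0.03448326 0.12028348]
handle/dark strip near end [0.55030045 0.11008959 0.12355844]
stud top c [0.54975682 0.00370811 0.09929685]
```

>>> {"method": "step_arm", "body": {
  "series": [
    {"ax": 0, "ay": 0, "az": 0, "x": 0, "y": 0.004, "z": 0, "claw": 0},
    {"ax": 0, "ay": 0, "az": 0, "x": 0, "y": 0.004, "z": -0.025, "claw": 0},
    {"ax": 0, "ay": 0, "az": 0, "x": 0, "y": 0.004, "z": -0.045, "claw": 0},
    {"ax": 0, "ay": 0, "az": 0, "x": 0, "y": 0.004, "z": -0.055, "claw": 0},
    {"ax": 0, "ay": 0, "az": 0, "x": 0, "y": 0.004, "z": -0.057, "claw": 0},
    {"ax": 0, "ay": 0, "az": 0, "x": 0, "y": 0.004, "z": -0.057, "claw": 0}
  ]
}}

```text
time_s: 12.85
tool_pos: [0.5503, 0.1988, 0.0447]
tool_rot: [179.9, 0.0, 90.4]
force: [3.0, -1.6, 4.2]
grip_width: 0.021
```

>>> {"method": "step_arm", "body": {
  "series": [
    {"ax": 0, "ay": 0, "az": 0, "x": 0, "y": 0, "z": -0.002, "claw": 0},
    {"ax": 0, "ay": 0, "az": 0, "x": 0, "y": 0, "z": -0.002, "claw": 0}
  ]
}}

```text
time_s: 13.05
tool_pos: [0.55, 0.1986, 0.0425]
tool_rot: [179.9, 0.0, 90.4]
force: [2.9, -3.3, 4.3]
grip_width: 0.0209
```

```bash
python3 - <<'E'
from h import *
o=status.get_obs(); print(o['time_s'],o['tool_pos'],o['tool_rot'],o['force'],o['wrist_torque'])
im=vision.read_camera('scene')[:,:,::-1].copy();cv2.imwrite('pics/s8f.png',im); c=np.clip(im[120:210,250:350].astype(float)*1.5,0,255).astype(np.uint8)
cv2.imwrite('pics/s8z.png',cv2.resize(c,None,fx=6,fy=6,interpolation=cv2.INTER_CUBIC)[:600])
im=vision.read_camera('top')[:,:,::-1].copy();cv2.imwrite('pics/t8f.png',im); c=np.clip(im[190:240,225:305].astype(float)*1.5,0,255).astype(np.uint8)
cv2.imwrite('pics/t8z.png',cv2.resize(c,None,fx=9,fy=9,interpolation=cv2.INTER_CUBIC))
E
```

```text
13.05 [0.5499509  0.19855935 0.04251282] [1.79875924e+02 4.79144123e-02 9.03859292e+01] [ 2.92149783 -3.26409488  4.32975496] [-1.313931   -0.94996065  0.29055902]
```

View pics/s8z.png

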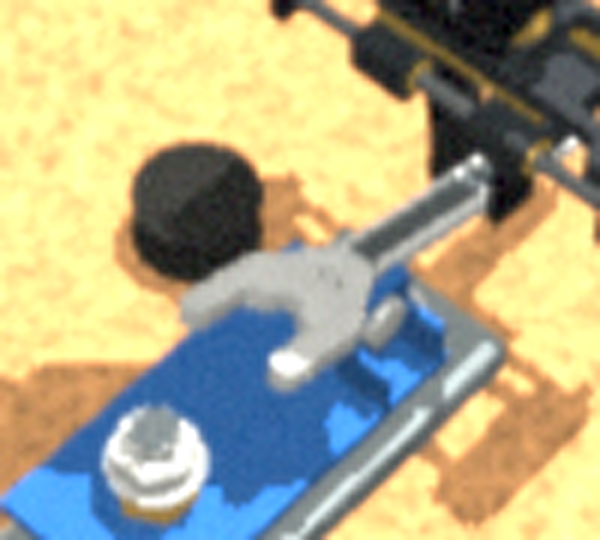

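View pics/t8z.png

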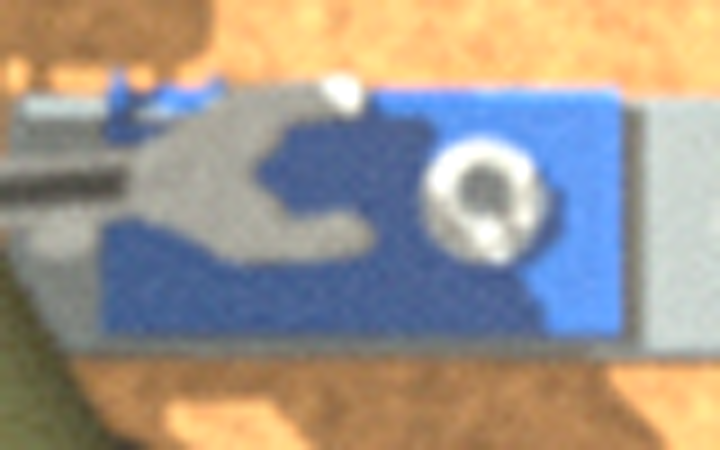

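>>> {"method": "step_arm", "body": {
  "series": [
    {"ax": 0, "ay": 0, "az": 0, "x": 0, "y": 0, "z": 0.02, "claw": 0},
    {"ax": 0, "ay": 0, "az": 0, "x": 0, "y": 0, "z": 0.045, "claw": 0},
    {"ax": 0, "ay": 0, "az": 0, "x": 0, "y": 0, "z": 0.059, "claw": 0},
    {"ax": 0, "ay": 0, "az": 0, "x": 0, "y": 0, "z": 0.059, "claw": 0}
  ]
}}

```text
time_s: 13.55
tool_pos: [0.5487, 0.2011, 0.1017]
tool_rot: [179.9, -0.1, 90.4]
force: [1.1, 0.4, -4.2]
grip_width: 0.0208
```

```bash
cat >> h.py <<'E'
def look(tag,sb=(250,120),tb=(225,190),ks=8,kt=10):
    o=status.get_obs(); print(o['time_s'],o['tool_pos'].round(4),o['tool_rot'].round(2),o['force'].round(1),o['wrist_torque'].round(2),o['grip_width'])
    im=vision.read_camera('scene')[:,:,::-1].copy();cv2.imwrite(f'pics/s{tag}f.png',im); c=np.clip(im[sb[1]:sb[1]+600//ks,sb[0]:sb[0]+800//ks].astype(float)*1.5,0,255).astype(np.uint8)
    cv2.imwrite(f'pics/s{tag}z.png',cv2.resize(c,None,fx=ks,fy=ks,interpolation=cv2.INTER_CUBIC))
    im=vision.read_camera('top')[:,:,::-1].copy();cv2.imwrite(f'pics/t{tag}f.png',im); c=np.clip(im[tb[1]:tb[1]+500//kt,tb[0]:tb[0]+800//kt].astype(float)*1.5,0,255).astype(np.uint8)
    cv2.imwrite(f'pics/t{tag}z.png',cv2.resize(c,None,fx=kt,fy=kt,interpolation=cv2.INTER_CUBIC))
E
python3 -c "
from h import *
look('9')"
```

```text
13.55 [0.5487 0.2011 0.1017] [ 1.7993e+02 -1.3000e-01  9.0450e+01] [ 1.1  0.4 -4.2] [ 0.2  -0.12 -0.05] 0.020811984220504714
```

View pics/s9z.png

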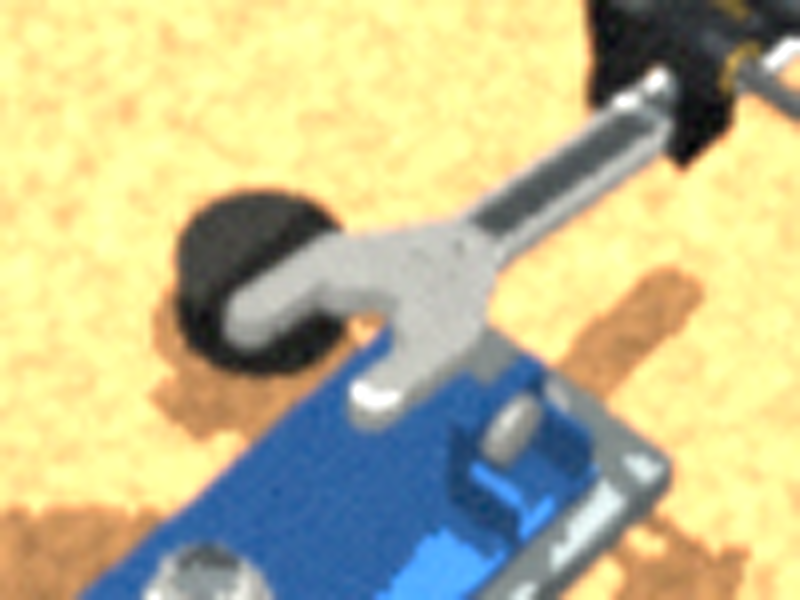

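View pics/t9z.png

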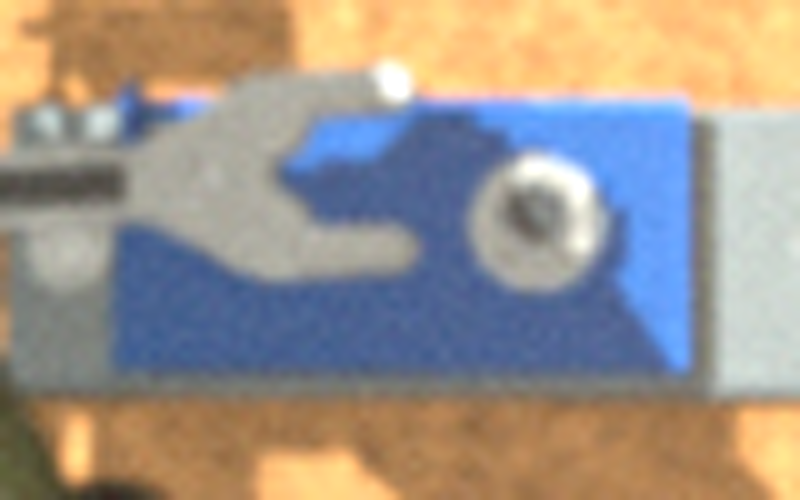

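```bash
python3 - <<'E'
from h import *
t=lambda x,y:(225+x/10-.45,190+y/10-.45); s=lambda x,y:(250+x/8-.44,120+y/8-.44)
print('prong -x',tri(t(395,250),s(248,313)))
print('prong +x',tri(t(388,82),s(372,395)))
print('strip end',tri(t(124,187),s(481,225)))
T=Cam('top')
print('lug near end top', T.at(225+24.8-.45,190+11-.45,.094),T.at(225+12-.45,190+9-.45,.094))
E
```

```text
prong -x [0.52911919 0.04108767 0.16162538]
prong +x [0.57454778 0.04287233 0.1650763 ]
strip end [0.54830725 0.11703639 0.14633351]
lug near end top [0.57968016 0.08690905 0.094     ] [0.58531366 0.124496   0.094     ]
```

>>> {"method": "step_arm", "body": {
  "series": [
    {"ax": 4, "ay": 0, "az": 0, "x": 0, "y": 0, "z": 0, "claw": 0},
    {"ax": 8, "ay": 0, "az": 0, "x": 0, "y": -0.003, "z": 0, "claw": 0},
    {"ax": 13, "ay": 0, "az": 0, "x": 0.001, "y": -0.004, "z": 0, "claw": 0},
    {"ax": 13, "ay": 0, "az": 0, "x": 0.001, "y": -0.004, "z": 0, "claw": 0},
    {"ax": 13, "ay": 0, "az": 0, "x": 0.001, "y": -0.004, "z": 0, "claw": 0}
  ]
}}

```text
time_s: 14.15
tool_pos: [0.5488, 0.1945, 0.0992]
tool_rot: [-179.9, -12.9, 90.3]
force: [0.5, 0.7, -3.7]
grip_width: 0.0208
```

```bash
python3 -c "
from h import *
look('10')"
```

```text
14.15 [0.5488 0.1945 0.0992] [-179.93  -12.91   90.29] [ 0.5  0.7 -3.7] [-0.17 -0.11 -0.02] 0.020763949211691828
```

View pics/s10z.png

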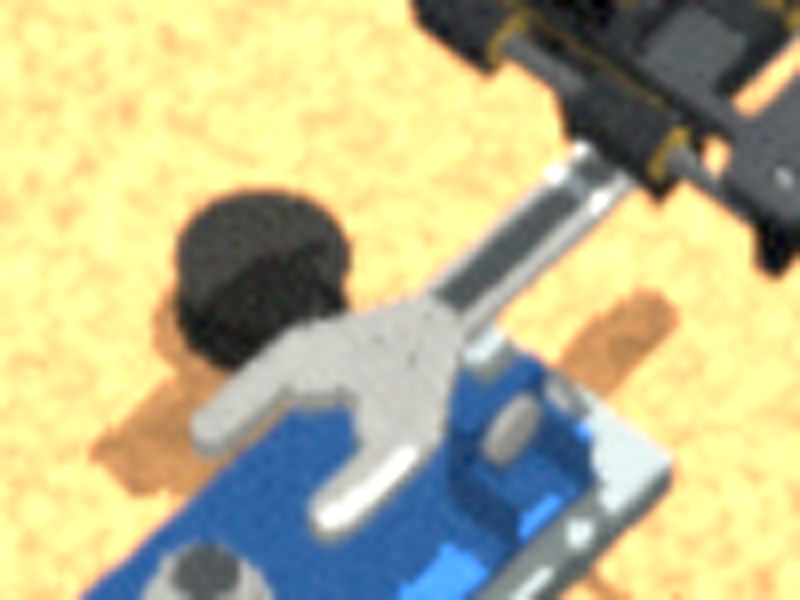

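View pics/t10z.png

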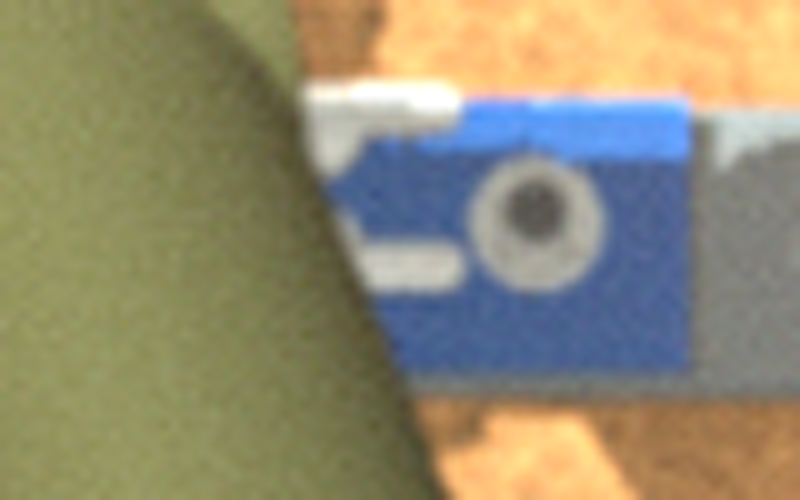

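```bash
python3 - <<'E'
from h import *
t=lambda x,y:(225+x/10-.45,190+y/10-.45); s=lambda x,y:(250+x/8-.44,120+y/8-.44)
a=tri(t(442,266),s(210,425));b=tri(t(437,108),s(331,507))
print('prong -x',a,'+x',b,'mean',(a+b)/2)
S=Cam('scene');T=Cam('top')
print('strip end scene at z .124/.118',S.at(250+447/8-.44,120+298/8-.44,.124))
# strip end expected 76mm behind prong centre
print('stud top now',tri(t(540,212),s(207,572)))
E
```

```text
prong -x [0.52920535 0.02775359 0.1229693 ] +x [0.57405353 0.02958795 0.1253901 ] mean [0.55162944 0.02867077 0.1241797 ]
strip end scene at z .124/.118 [0.5481652 0.1048733 0.124    ]
stud top now [0.54998393 0.00168895 0.09745373]
```

>>> {"method": "step_arm", "body": {
  "series": [
    {"ax": 0, "ay": 0, "az": -1, "x": 0.0013, "y": 0.003, "z": 0, "claw": 0},
    {"ax": 0, "ay": 0, "az": -1, "x": 0.0013, "y": 0.003, "z": -0.02, "claw": 0},
    {"ax": 0, "ay": 0, "az": -1, "x": 0.0013, "y": 0.003, "z": -0.04, "claw": 0},
    {"ax": 0, "ay": 0, "az": -1, "x": 0.0013, "y": 0.003, "z": -0.045, "claw": 0},
    {"ax": 0, "ay": 0, "az": -1, "x": 0.0013, "y": 0.003, "z": -0.045, "claw": 0},
    {"ax": 0, "ay": 0, "az": -1, "x": 0.0013, "y": 0.003, "z": -0.045, "claw": 0}
  ]
}}

```text
time_s: 14.85
tool_pos: [0.5516, 0.1993, 0.0565]
tool_rot: [179.8, -13.0, 89.5]
force: [0.6, 0.1, -2.9]
grip_width: 0.0208
```

```bash
python3 -c "
from h import *
look('11')"
```

```text
14.85 [0.5516 0.1993 0.0565] [179.83 -13.02  89.49] [ 0.6  0.1 -2.9] [-0.17 -0.09  0.02] 0.020808958271565602
```

View pics/s11z.png

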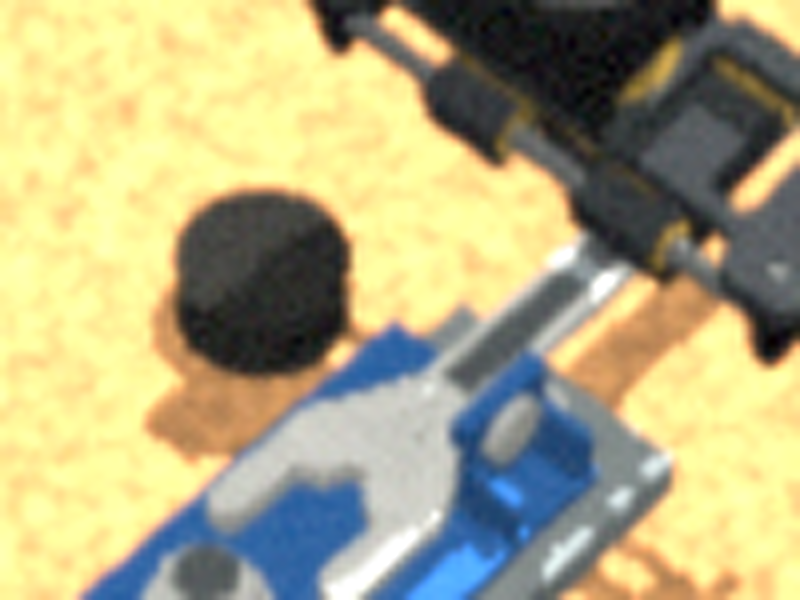

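View pics/t11z.png

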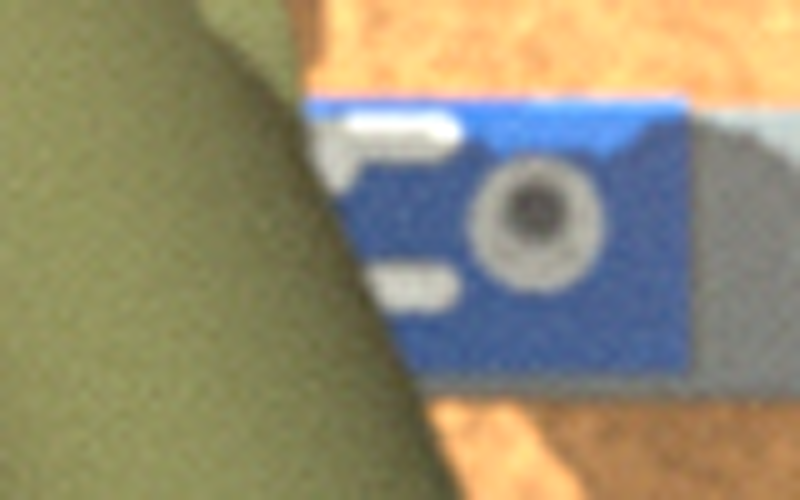

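```bash
python3 - <<'E'
from h import *
im=cv2.imread('pics/s11f.png'); c=np.clip(im[160:220,250:330].astype(float)*1.5,0,255).astype(np.uint8)
cv2.imwrite('pics/s11y.png',cv2.resize(c,None,fx=10,fy=10,interpolation=cv2.INTER_CUBIC))
E
```

```text
(no output)
```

View pics/s11y.png

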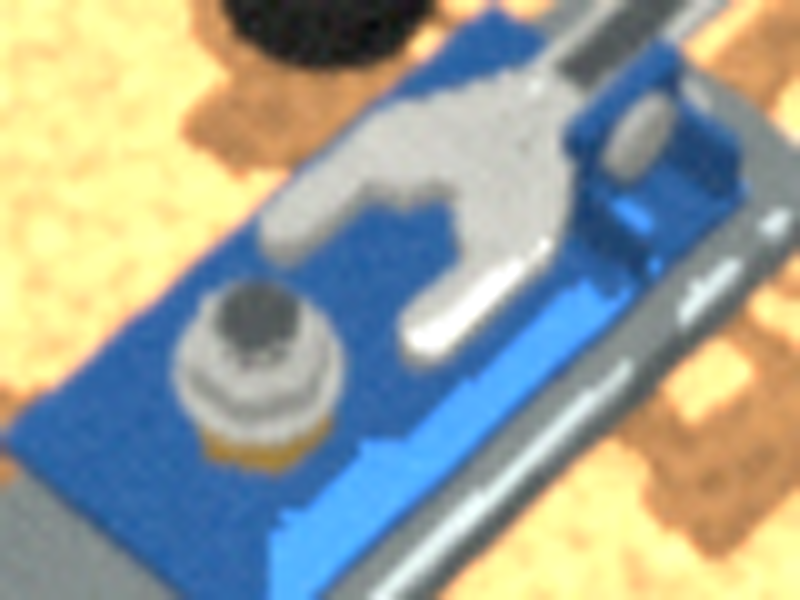

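```bash
python3 - <<'E'
from h import *
t=lambda x,y:(225+x/10-.45,190+y/10-.45); s=lambda x,y:(250+x/10-.45,160+y/10-.45)
a=tri(t(438,287),s(285,232));b=tri(t(440,136),s(425,333))
print('prong -x',a,'+x',b,'mean',(a+b)/2)
print('stud',tri(t(540,212),s(256,309)), 'flange centre', tri(t(537,224),s(259,372)))
E
```

```text
prong -x [0.53016165 0.03126593 0.07875482] +x [0.57460543 0.03118745 0.08257935] mean [0.55238354 0.03122669 0.08066708]
stud [0.54951883 0.00154372 0.09974083] flange centre [0.54989671 0.00211022 0.07282414]
```

>>> {"method": "step_arm", "body": {
  "series": [
    {"ax": 0, "ay": 0, "az": 0, "x": -0.0022, "y": 0, "z": -0.006, "claw": 0},
    {"ax": 0, "ay": 0, "az": 0, "x": -0.0022, "y": 0, "z": -0.012, "claw": 0},
    {"ax": 0, "ay": 0, "az": 0, "x": -0.0022, "y": 0, "z": -0.015, "claw": 0},
    {"ax": 0, "ay": 0, "az": 0, "x": -0.0022, "y": 0, "z": -0.015, "claw": 0}
  ]
}}

```text
time_s: 15.35
tool_pos: [0.5483, 0.1981, 0.0398]
tool_rot: [180.0, -13.0, 89.4]
force: [-0.3, 0.9, -2.7]
grip_width: 0.0209
```

>>> {"method": "step_arm", "body": {
  "series": [
    {"ax": 0, "ay": 0, "az": 0, "x": 0, "y": 0, "z": -0.0015, "claw": 0},
    {"ax": 0, "ay": 0, "az": 0, "x": 0, "y": 0, "z": -0.0015, "claw": 0}
  ]
}}

```text
time_s: 15.55
tool_pos: [0.5489, 0.1983, 0.039]
tool_rot: [179.9, -13.0, 89.4]
force: [-0.8, -0.5, -4.4]
grip_width: 0.0207
```

>>> {"method": "step_arm", "body": {
  "series": [
    {"ax": 0, "ay": 0, "az": 0, "x": 0, "y": 0, "z": -0.0015, "claw": 0},
    {"ax": 0, "ay": 0, "az": 0, "x": 0, "y": 0, "z": -0.0015, "claw": 0}
  ]
}}

```text
time_s: 15.75
tool_pos: [0.549, 0.1984, 0.0376]
tool_rot: [179.9, -13.0, 89.4]
force: [0.3, 0.2, -2.6]
grip_width: 0.0213
```

>>> {"method": "step_arm", "body": {
  "series": [
    {"ax": 0, "ay": 0, "az": 0, "x": 0, "y": 0, "z": -0.001, "claw": 0},
    {"ax": 0, "ay": 0, "az": 0, "x": 0, "y": 0, "z": -0.001, "claw": 0}
  ]
}}

```text
time_s: 15.95
tool_pos: [0.549, 0.1984, 0.0367]
tool_rot: [179.9, -13.0, 89.4]
force: [1.3, -0.1, -2.6]
grip_width: 0.0211
```

>>> {"method": "step_arm", "body": {
  "series": [
    {"ax": 0, "ay": 0, "az": 0, "x": 0, "y": 0, "z": -0.001, "claw": 0},
    {"ax": 0, "ay": 0, "az": 0, "x": 0, "y": 0, "z": -0.001, "claw": 0}
  ]
}}

```text
time_s: 16.15
tool_pos: [0.5492, 0.1984, 0.0358]
tool_rot: [179.9, -13.0, 89.4]
force: [-0.5, 0.6, 0.1]
grip_width: 0.0206
```

>>> {"method": "step_arm", "body": {
  "series": [
    {"ax": 0, "ay": 0, "az": 0, "x": 0, "y": 0, "z": -0.001, "claw": 0},
    {"ax": 0, "ay": 0, "az": 0, "x": 0, "y": 0, "z": -0.001, "claw": 0}
  ]
}}

```text
time_s: 16.35
tool_pos: [0.5492, 0.1984, 0.0349]
tool_rot: [179.9, -13.0, 89.4]
force: [0.1, -0.8, 0.1]
grip_width: 0.0208
```

```bash
python3 -c "
from h import *
look('12',sb=(250,160),ks=10)"
```

```text
16.35 [0.5492 0.1984 0.0349] [179.86 -13.    89.43] [ 0.1 -0.8  0.1] [-0.34 -0.04 -0.04] 0.0208403789649091
```

View pics/s12z.png

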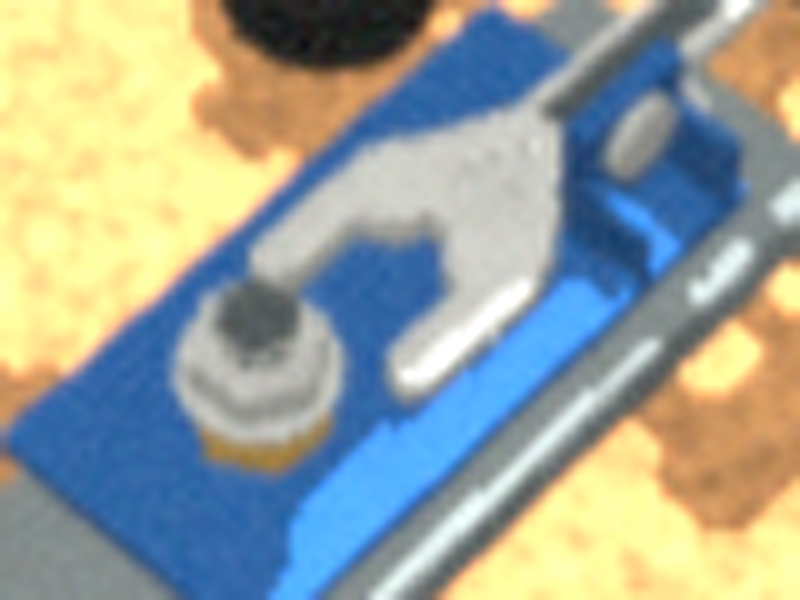

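View pics/t12z.png

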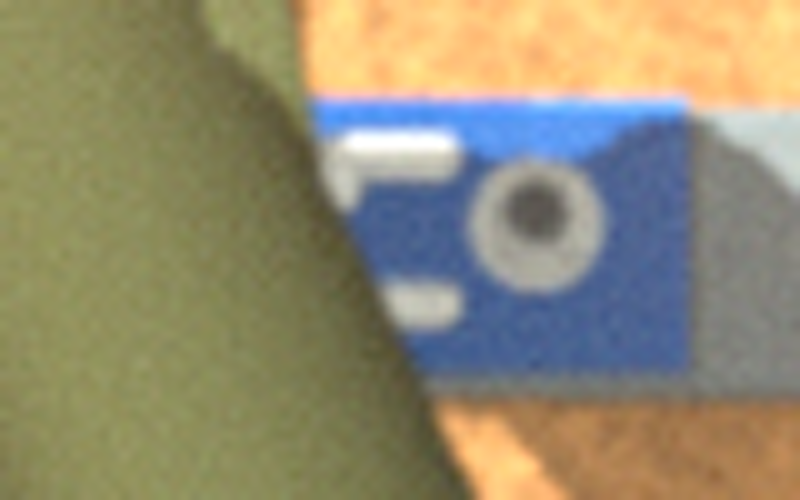

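```bash
python3 - <<'E'
from h import *
T=Cam('top');S=Cam('scene')
t=lambda x,y:(225+x/10-.45,190+y/10-.45); s=lambda x,y:(250+x/10-.45,160+y/10-.45)
print('T',T.at(*t(440,306),.062),T.at(*t(440,157),.062),'fl',T.at(*t(537,225),.073))
print('S',S.at(*s(275,258),.062),S.at(*s(408,373),.062),'fl', S.at(*s(259,372),.073))
a=tri(t(440,306),s(275,258));b=tri(t(440,157),s(408,373)); print(a,b,(a+b)/2)
E
```

```text
T [0.52668219 0.03098066 0.062     ] [0.57177817 0.03158713 0.062     ] fl [0.54965595 0.00222388 0.073     ]
S [0.52574691 0.03235917 0.062     ] [0.5706199  0.03029326 0.062     ] fl [0.54989668 0.00190985 0.073     ]
[0.52657031 0.03114439 0.06409026] [0.57120391 0.03088841 0.06230426] [0.54888711 0.0310164  0.06319726]
```

>>> {"method": "step_arm", "body": {
  "series": [
    {"ax": 0, "ay": 0, "az": 0, "x": 0.0006, "y": -0.004, "z": 0.0003, "claw": 0},
    {"ax": 0, "ay": 0, "az": 0, "x": 0.0007, "y": -0.009, "z": 0.0003, "claw": 0},
    {"ax": 0, "ay": 0, "az": 0, "x": 0.0007, "y": -0.013, "z": 0.0003, "claw": 0},
    {"ax": 0, "ay": 0, "az": 0, "x": 0.0007, "y": -0.016, "z": 0.0003, "claw": 0}
  ]
}}

```text
time_s: 16.85
tool_pos: [0.55, 0.1827, 0.0354]
tool_rot: [179.9, -13.1, 89.4]
force: [0.3, 3.6, 2.3]
grip_width: 0.0208
```

>>> {"method": "step_arm", "body": {
  "series": [
    {"ax": 0, "ay": 0, "az": 0, "x": 0, "y": -0.003, "z": 0, "claw": 0},
    {"ax": 0, "ay": 0, "az": 0, "x": 0, "y": -0.005, "z": 0, "claw": 0}
  ]
}}

```text
time_s: 17.05
tool_pos: [0.55, 0.1779, 0.0355]
tool_rot: [179.8, -13.1, 89.4]
force: [-0.4, 4.4, 3.7]
grip_width: 0.021
```

>>> {"method": "step_arm", "body": {
  "series": [
    {"ax": 0, "ay": 0, "az": 0, "x": 0, "y": -0.002, "z": 0.0008, "claw": 0},
    {"ax": 0, "ay": 0, "az": 0, "x": 0, "y": -0.005, "z": 0.0008, "claw": 0}
  ]
}}

```text
time_s: 17.25
tool_pos: [0.5497, 0.1725, 0.036]
tool_rot: [179.9, -13.0, 89.5]
force: [0.7, 5.9, 3.5]
grip_width: 0.0207
```

```bash
python3 -c "
from h import *
look('13',sb=(250,160),ks=10)"
```

```text
17.25 [0.5497 0.1725 0.036 ] [179.88 -13.02  89.45] [0.7 5.9 3.5] [ 0.98 -0.03 -0.08] 0.020673773363272696
```

View pics/s13z.png

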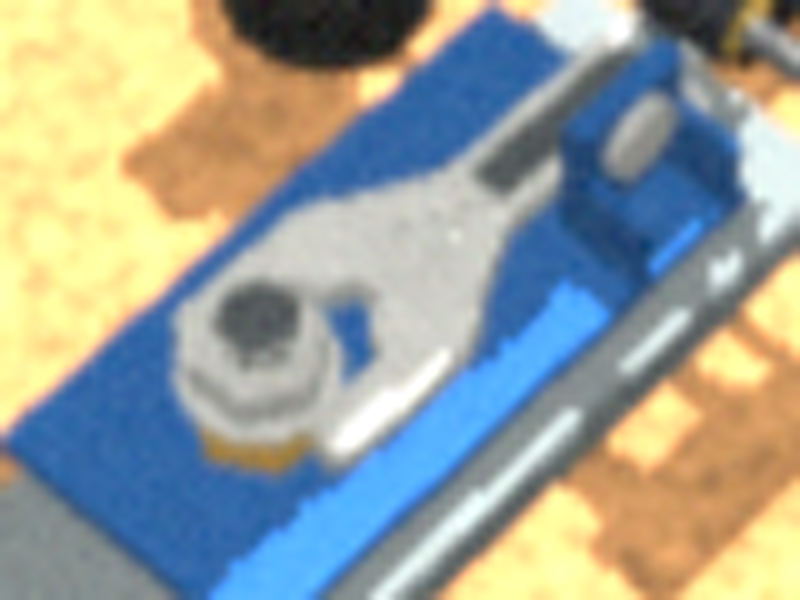

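View pics/t13z.png

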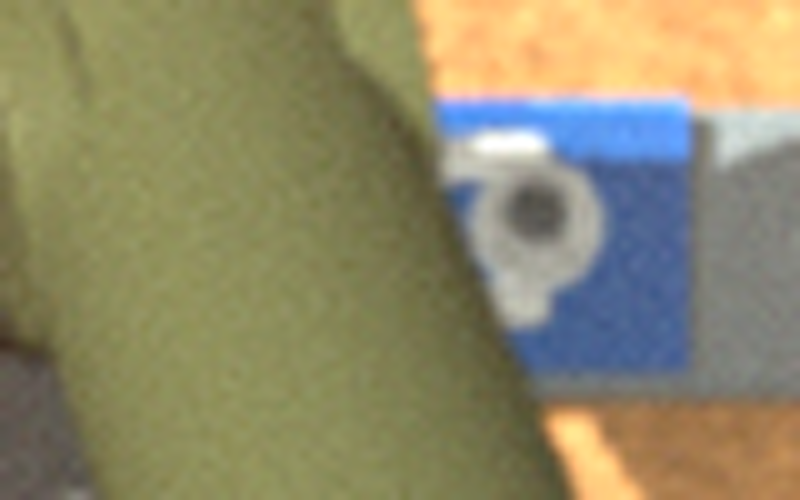

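>>> {"method": "step_arm", "body": {
  "series": [
    {"ax": 0, "ay": 0, "az": 0, "x": 0, "y": -0.003, "z": 0.0008, "claw": 0},
    {"ax": 0, "ay": 0, "az": 0, "x": 0, "y": -0.006, "z": 0.0008, "claw": 0}
  ]
}}

```text
time_s: 17.55
tool_pos: [0.5495, 0.1661, 0.0364]
tool_rot: [179.9, -13.0, 89.4]
force: [-0.0, 5.0, 2.2]
grip_width: 0.0211
```

>>> {"method": "step_arm", "body": {
  "series": [
    {"ax": 0, "ay": 0, "az": 0, "x": 0, "y": -0.003, "z": 0, "claw": 0},
    {"ax": 0, "ay": 0, "az": 0, "x": 0, "y": -0.006, "z": 0, "claw": 0}
  ]
}}

```text
time_s: 17.75
tool_pos: [0.5496, 0.1606, 0.0367]
tool_rot: [179.9, -13.0, 89.4]
force: [-0.0, 5.1, 5.0]
grip_width: 0.0206
```

>>> {"method": "step_arm", "body": {
  "series": [
    {"ax": 0, "ay": 0, "az": 0, "x": 0, "y": -0.001, "z": 0.0005, "claw": 0},
    {"ax": 0, "ay": 0, "az": 0, "x": 0, "y": -0.002, "z": 0.0005, "claw": 0}
  ]
}}

```text
time_s: 17.95
tool_pos: [0.5496, 0.158, 0.0369]
tool_rot: [179.9, -13.0, 89.4]
force: [0.4, 4.9, 3.4]
grip_width: 0.0207
```

>>> {"method": "step_arm", "body": {
  "series": [
    {"ax": 0, "ay": 0, "az": 0, "x": 0, "y": -0.001, "z": 0, "claw": 0},
    {"ax": 0, "ay": 0, "az": 0, "x": 0, "y": -0.002, "z": 0, "claw": 0}
  ]
}}

```text
time_s: 18.15
tool_pos: [0.5496, 0.1564, 0.037]
tool_rot: [179.9, -13.0, 89.4]
force: [-0.5, 4.5, 3.0]
grip_width: 0.021
```

```bash
python3 -c "
from h import *
look('14',sb=(250,160),ks=10)"
```

```text
18.15 [0.5496 0.1564 0.037 ] [179.9  -13.01  89.43] [-0.5  4.5  3. ] [ 1.   -0.04 -0.03] 0.020995250295415678
```

View pics/s14z.png

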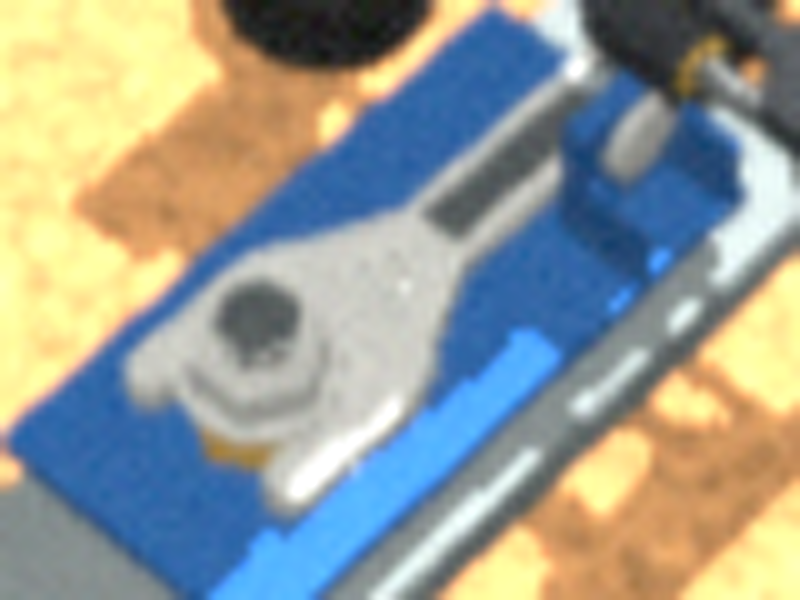

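View pics/t14z.png

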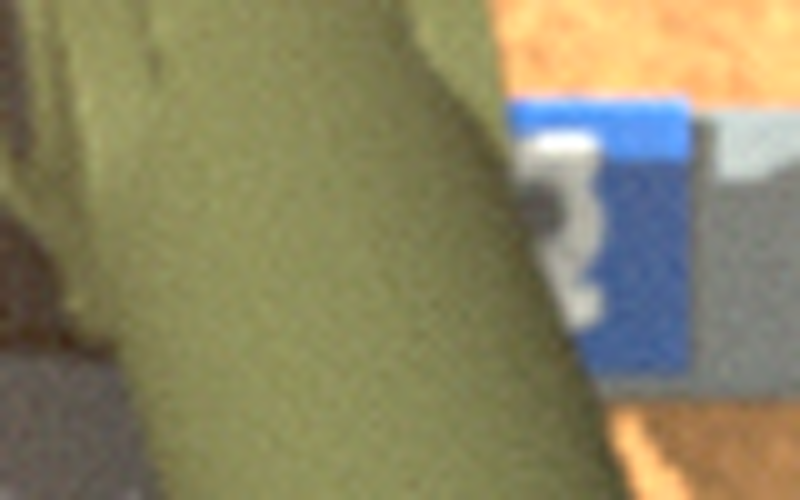

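>>> {"method": "step_arm", "body": {
  "series": [
    {"ax": 0, "ay": 0, "az": 0, "x": 0, "y": -0.001, "z": 0, "claw": 0},
    {"ax": 0, "ay": 0, "az": 0, "x": 0, "y": -0.001, "z": 0, "claw": 0}
  ]
}}

```text
time_s: 18.45
tool_pos: [0.5496, 0.1554, 0.037]
tool_rot: [179.9, -13.0, 89.4]
force: [0.8, 3.7, 3.8]
grip_width: 0.0209
```

>>> {"method": "step_arm", "body": {
  "series": [
    {"ax": 0, "ay": 0, "az": 0, "x": 0, "y": -0.001, "z": 0, "claw": 0},
    {"ax": 0, "ay": 0, "az": 0, "x": 0, "y": -0.001, "z": 0, "claw": 0}
  ]
}}

```text
time_s: 18.65
tool_pos: [0.5496, 0.1544, 0.0371]
tool_rot: [179.9, -13.0, 89.4]
force: [-0.0, 5.0, 4.0]
grip_width: 0.021
```

>>> {"method": "step_arm", "body": {
  "series": [
    {"ax": 0, "ay": 0, "az": 0, "x": 0, "y": -0.001, "z": 0, "claw": 0},
    {"ax": 0, "ay": 0, "az": 0, "x": 0, "y": -0.001, "z": 0, "claw": 0}
  ]
}}

```text
time_s: 18.85
tool_pos: [0.5496, 0.1534, 0.0371]
tool_rot: [179.9, -13.0, 89.4]
force: [-0.8, 4.1, 3.5]
grip_width: 0.0206
```

>>> {"method": "step_arm", "body": {
  "series": [
    {"ax": 0, "ay": 0, "az": 0, "x": 0, "y": -0.001, "z": 0, "claw": 0},
    {"ax": 0, "ay": 0, "az": 0, "x": 0, "y": -0.001, "z": 0, "claw": 0}
  ]
}}

```text
time_s: 19.05
tool_pos: [0.5496, 0.153, 0.0371]
tool_rot: [179.9, -13.0, 89.4]
force: [-0.3, 5.6, 3.8]
grip_width: 0.0213
```

```bash
python3 -c "
from h import *
look('15',sb=(250,160),ks=10)"
```

```text
19.05 [0.5496 0.153  0.0371] [179.89 -13.04  89.44] [-0.3  5.6  3.8] [ 1.31 -0.02 -0.01] 0.021260942753059904
```

View pics/s15z.png

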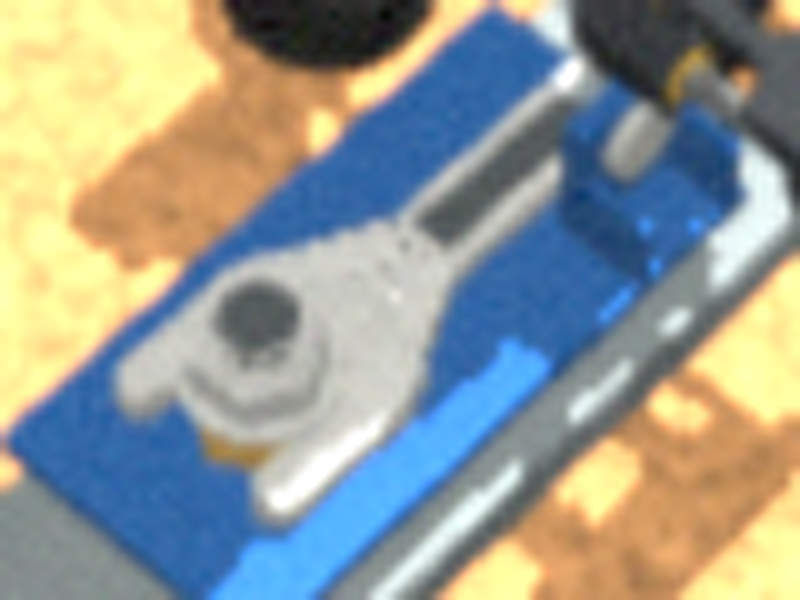

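View pics/t15z.png

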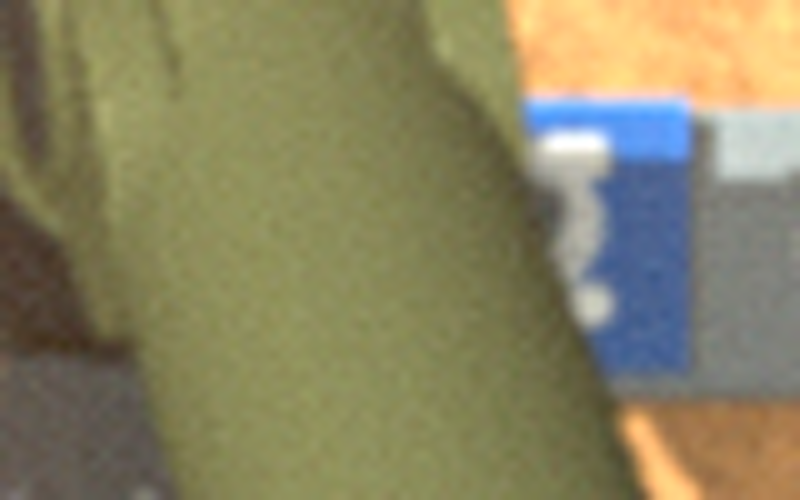

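>>> {"method": "step_arm", "body": {
  "series": [
    {"ax": 0, "ay": 0, "az": -0.4, "x": 0.001, "y": 0.0007, "z": 0, "claw": 0},
    {"ax": 0, "ay": 0, "az": -0.8, "x": 0.002, "y": 0.0007, "z": 0, "claw": 0},
    {"ax": 0, "ay": 0, "az": -0.8, "x": 0.002, "y": 0.0007, "z": 0, "claw": 0}
  ]
}}

```text
time_s: 19.45
tool_pos: [0.5498, 0.153, 0.0369]
tool_rot: [-179.9, -12.9, 88.7]
force: [-4.3, 3.6, 9.2]
grip_width: 0.0206
```

>>> {"method": "step_arm", "body": {
  "series": [
    {"ax": 0, "ay": 0, "az": -0.4, "x": 0.001, "y": 0, "z": 0, "claw": 0},
    {"ax": 0, "ay": 0, "az": -0.6, "x": 0.0015, "y": 0, "z": 0, "claw": 0}
  ]
}}

```text
time_s: 19.65
tool_pos: [0.5505, 0.153, 0.0368]
tool_rot: [-179.8, -12.9, 88.1]
force: [-5.8, 2.3, 9.8]
grip_width: 0.0209
```

```bash
python3 -c "
from h import *
look('16',sb=(290,140),ks=10)"
```

```text
19.65 [0.5505 0.153  0.0368] [-179.81  -12.92   88.1 ] [-5.8  2.3  9.8] [1.07 1.44 0.64] 0.020949862255632813
```

View pics/s16z.png

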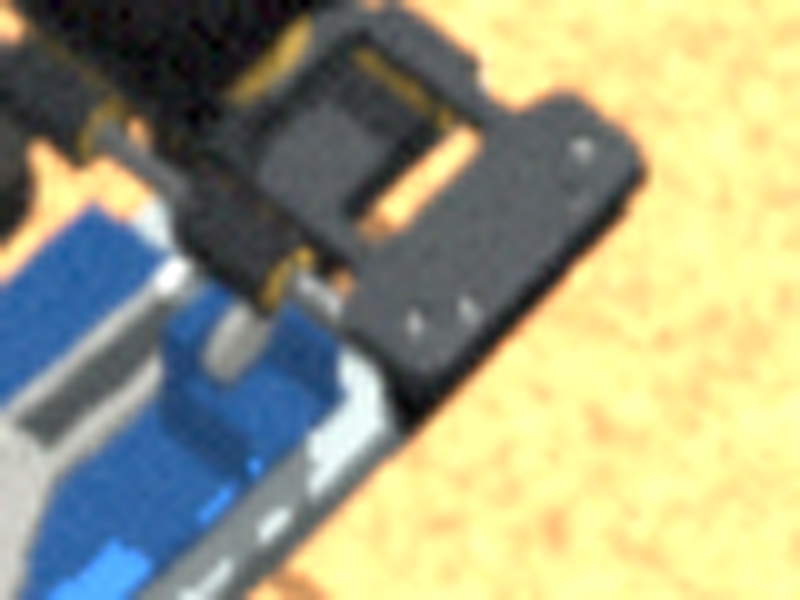

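>>> {"method": "step_arm", "body": {
  "series": [
    {"ax": 0, "ay": 0, "az": 1.4, "x": -0.0035, "y": 0, "z": 0, "claw": 0},
    {"ax": 0, "ay": 0, "az": 1.4, "x": -0.0035, "y": 0, "z": 0, "claw": 45},
    {"ax": 0, "ay": 0, "az": 1.4, "x": -0.0035, "y": 0, "z": 0, "claw": 45},
    {"ax": 0, "ay": 0, "az": 1.4, "x": -0.0035, "y": 0, "z": 0, "claw": 45},
    {"ax": 0, "ay": 0, "az": 1.4, "x": -0.0035, "y": 0, "z": 0, "claw": 45},
    {"ax": 0, "ay": 0, "az": 1.4, "x": -0.0035, "y": 0, "z": 0, "claw": 45}
  ]
}}

```text
time_s: 20.35
tool_pos: [0.5498, 0.1518, 0.0366]
tool_rot: [179.9, -12.9, 89.4]
force: [0.4, 0.2, -0.1]
grip_width: 0.0389
```

>>> {"method": "step_arm", "body": {
  "series": [
    {"ax": 0, "ay": 0, "az": 0, "x": 0, "y": 0, "z": 0.02, "claw": 45},
    {"ax": 0, "ay": 0, "az": 0, "x": 0, "y": 0.01, "z": 0.05, "claw": 45},
    {"ax": -6, "ay": 0, "az": 0.5, "x": 0, "y": 0.025, "z": 0.05, "claw": 45},
    {"ax": -13, "ay": 0, "az": 0.5, "x": 0, "y": 0.03, "z": 0.05, "claw": 45},
    {"ax": -13, "ay": 0, "az": 0.5, "x": 0, "y": 0.03, "z": 0.03, "claw": 45},
    {"ax": -13, "ay": 0, "az": 0.5, "x": 0, "y": 0.03, "z": 0.01, "claw": 45},
    {"ax": -13, "ay": 0, "az": 0.5, "x": 0, "y": 0.03, "z": 0, "claw": 45},
    {"ax": -13, "ay": 0, "az": 0.5, "x": 0, "y": 0.03, "z": -0.003, "claw": 45},
    {"ax": -13, "ay": 0, "az": 0.5, "x": 0.004, "y": 0.03, "z": -0.003, "claw": 45}
  ]
}}

```text
time_s: 21.25
tool_pos: [0.5535, 0.1824, 0.0338]
tool_rot: [179.9, 0.0, 89.9]
force: [-0.1, -0.3, 0.1]
grip_width: 0.039
```

```bash
python3 -c "
from h import *
look('17',sb=(250,140),ks=8,tb=(205,190))"
```

```text
21.25 [0.5535 0.1824 0.0338] [1.7986e+02 2.0000e-02 8.9900e+01] [-0.1 -0.3  0.1] [-0.03 -0.06 -0.  ] 0.03899528041130153
```

View pics/s17z.png

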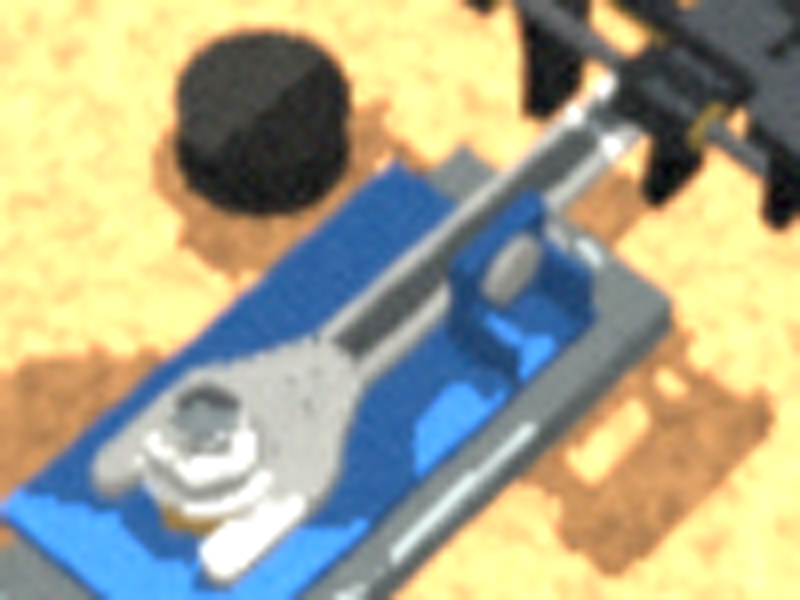

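View pics/t17z.png

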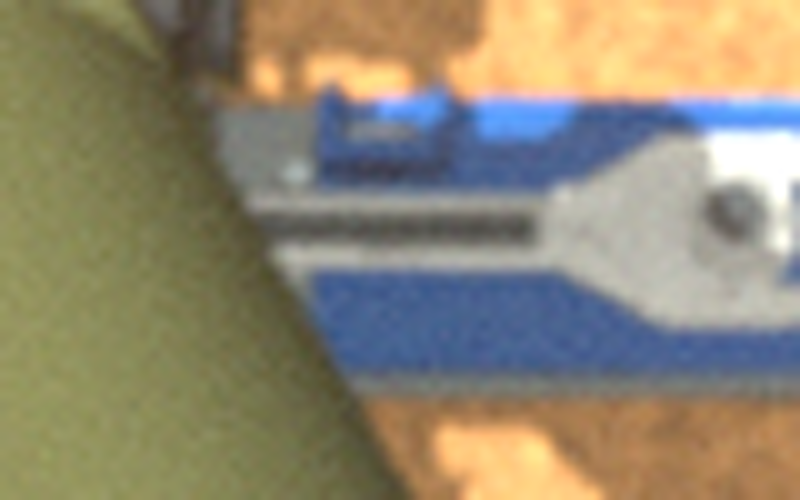

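>>> {"method": "step_arm", "body": {
  "series": [
    {"ax": 0, "ay": 0, "az": 0, "x": 0.003, "y": 0, "z": 0, "claw": 45},
    {"ax": 0, "ay": 0, "az": 0, "x": 0.006, "y": 0, "z": 0, "claw": 45},
    {"ax": 0, "ay": 0, "az": 0, "x": 0.007, "y": 0, "z": 0, "claw": 45}
  ]
}}

```text
time_s: 21.65
tool_pos: [0.5607, 0.1832, 0.0344]
tool_rot: [179.8, -0.0, 89.9]
force: [-2.4, 0.1, 1.1]
grip_width: 0.0387
```

>>> {"method": "step_arm", "body": {
  "series": [
    {"ax": 0, "ay": 0, "az": 0, "x": 0.001, "y": 0, "z": 0, "claw": 45},
    {"ax": 0, "ay": 0, "az": 0, "x": 0.0015, "y": 0, "z": 0, "claw": 45}
  ]
}}

```text
time_s: 21.85
tool_pos: [0.5618, 0.1832, 0.034]
tool_rot: [179.9, -0.0, 89.9]
force: [-2.0, 1.0, 1.7]
grip_width: 0.0394
```

>>> {"method": "step_arm", "body": {
  "series": [
    {"ax": 0, "ay": 0, "az": 0, "x": 0.001, "y": 0, "z": 0, "claw": 45},
    {"ax": 0, "ay": 0, "az": 0, "x": 0.0015, "y": 0, "z": 0, "claw": 45}
  ]
}}

```text
time_s: 22.05
tool_pos: [0.5635, 0.1833, 0.034]
tool_rot: [179.8, -0.0, 89.9]
force: [-2.6, 0.5, 1.0]
grip_width: 0.0393
```

>>> {"method": "step_arm", "body": {
  "series": [
    {"ax": 0, "ay": 0, "az": 0, "x": 0.001, "y": 0, "z": 0, "claw": 45},
    {"ax": 0, "ay": 0, "az": 0, "x": 0.0015, "y": 0, "z": 0, "claw": 45}
  ]
}}

```text
time_s: 22.25
tool_pos: [0.5643, 0.1833, 0.0339]
tool_rot: [179.9, 0.0, 89.9]
force: [-4.7, 1.6, 3.2]
grip_width: 0.0391
```

```bash
python3 -c "
from h import *
look('18',sb=(250,140),ks=8,tb=(205,190))"
```

```text
22.25 [0.5643 0.1833 0.0339] [179.92   0.    89.95] [-4.7  1.6  3.2] [ 0.12  1.17 -0.09] 0.03913593218994803
```

View pics/s18z.png

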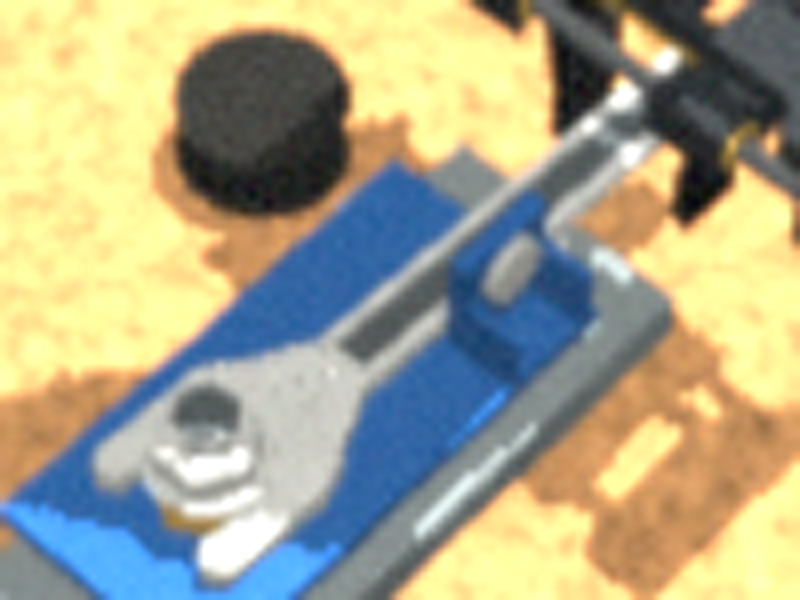

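View pics/t18z.png

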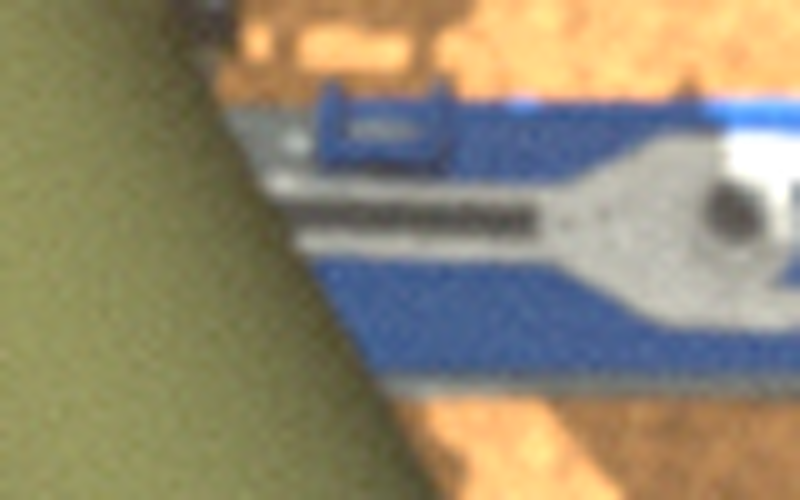

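>>> {"method": "step_arm", "body": {
  "series": [
    {"ax": 0, "ay": 0, "az": 0, "x": -0.006, "y": 0, "z": 0, "claw": 45},
    {"ax": 0, "ay": 0, "az": 0, "x": -0.0085, "y": 0, "z": 0.01, "claw": 45},
    {"ax": 0, "ay": 0, "az": 0, "x": -0.0085, "y": 0, "z": 0.05, "claw": 45},
    {"ax": 0, "ay": 0, "az": 0, "x": -0.01, "y": 0, "z": 0.09, "claw": 60},
    {"ax": 0, "ay": 0, "az": -8, "x": -0.01, "y": -0.04, "z": 0.11, "claw": 100},
    {"ax": 0, "ay": 0, "az": -16, "x": -0.01, "y": -0.085, "z": 0.11, "claw": 100},
    {"ax": 0, "ay": 0, "az": -24, "x": -0.01, "y": -0.13, "z": 0.11, "claw": 100},
    {"ax": 0, "ay": 0, "az": -32, "x": -0.01, "y": -0.175, "z": 0.11, "claw": 100},
    {"ax": 0, "ay": 0, "az": -40, "x": -0.01, "y": -0.22, "z": 0.11, "claw": 100},
    {"ax": 0, "ay": 0, "az": -48, "x": -0.012, "y": -0.265, "z": 0.11, "claw": 100},
    {"ax": 0, "ay": 0, "az": -56, "x": -0.014, "y": -0.31, "z": 0.11, "claw": 100},
    {"ax": 0, "ay": 0, "az": -64, "x": -0.016, "y": -0.355, "z": 0.11, "claw": 100}
  ]
}}

```text
time_s: 23.55
tool_pos: [0.5493, -0.1746, 0.1453]
tool_rot: [179.7, -0.1, 25.6]
force: [0.5, -0.2, 0.9]
grip_width: 0.0871
```

```bash
python3 -c "
from h import *
look('19',sb=(240,160),ks=10,tb=(225,190))"
```

```text
23.55 [ 0.5493 -0.1746  0.1453] [ 1.7967e+02 -9.0000e-02  2.5590e+01] [ 0.5 -0.2  0.9] [-0.01 -0.03 -0.04] 0.08713475407997923
```

View pics/s19z.png

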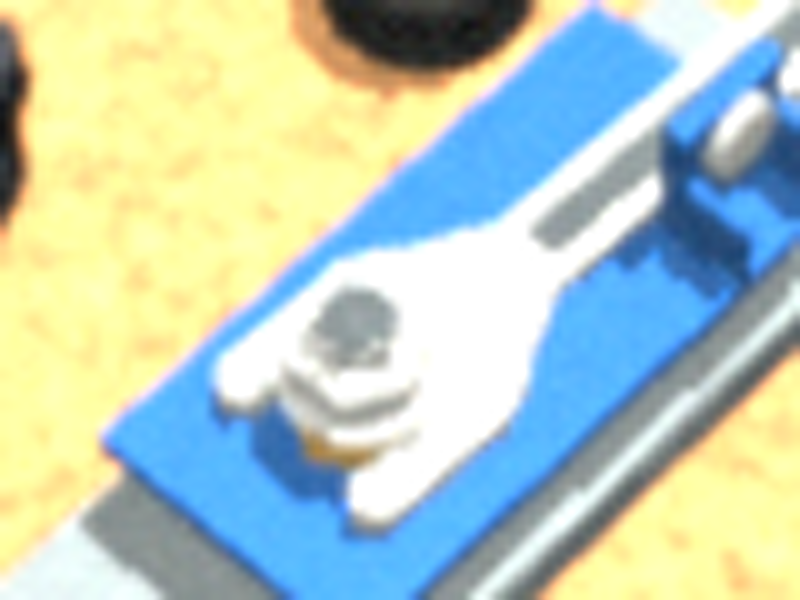

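View pics/t19z.png

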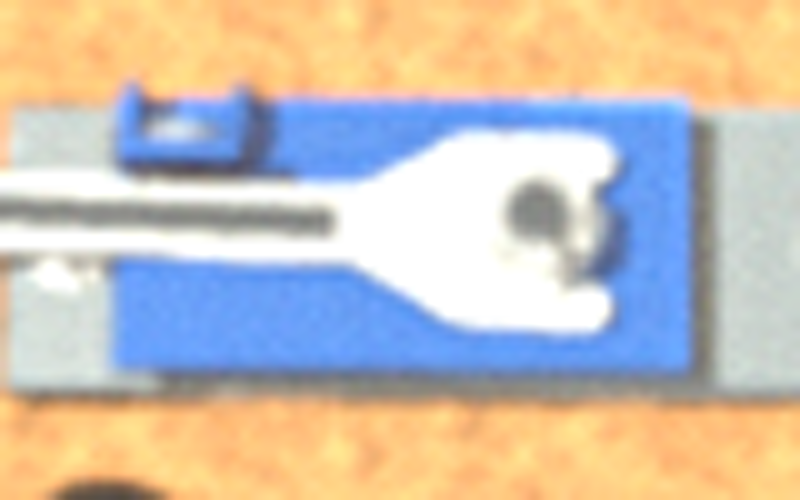

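```bash
python3 - <<'E'
from h import *
S=Cam('scene'); im=cv2.imread('pics/s12f.png').astype(np.float32)
im=(im+cv2.imread('pics/s11f.png').astype(np.float32))/2
x0,y0=262,182;k=16
c=np.clip(im[y0:y0+28,x0:x0+26]*1.6,0,255).astype(np.uint8); c=cv2.resize(c,None,fx=k,fy=k,interpolation=cv2.INTER_CUBIC)
cv2.imwrite('pics/nut.png',c)
tiles=[]
for a in range(0,60,10):
    d=c.copy()
    for z,col in((.0735,(0,0,255)),(.083,(0,255,0))):
        P=[[.5499+.01732*np.cos(np.radians(a+60*i)),.0018+.01732*np.sin(np.radians(a+60*i)),z] for i in range(6)]
        q=((S.proj(P)-[x0,y0]+.5)*k).astype(int); cv2.polylines(d,[q],True,col,1)
        if z<.08:q1=q
    for u,v in zip(q,q1): cv2.line(d,tuple(map(int,u)),tuple(map(int,v)),(255,255,0),1)
    cv2.putText(d,str(a),(5,25),0,.8,(255,255,255),2); tiles.append(cv2.resize(d,None,fx=.62,fy=.62))
cv2.imwrite('pics/nutov.png',np.vstack([np.hstack(tiles[:3]),np.hstack(tiles[3:])]))
E
```

```text
(no output)
```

View pics/nut.png

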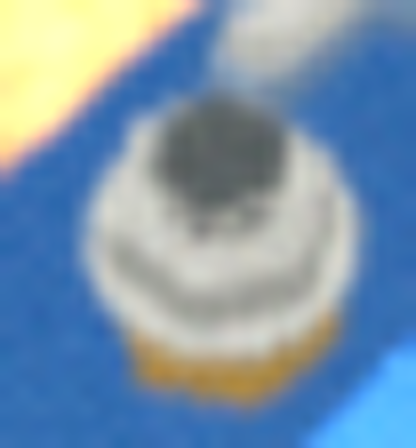

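View pics/nutov.png

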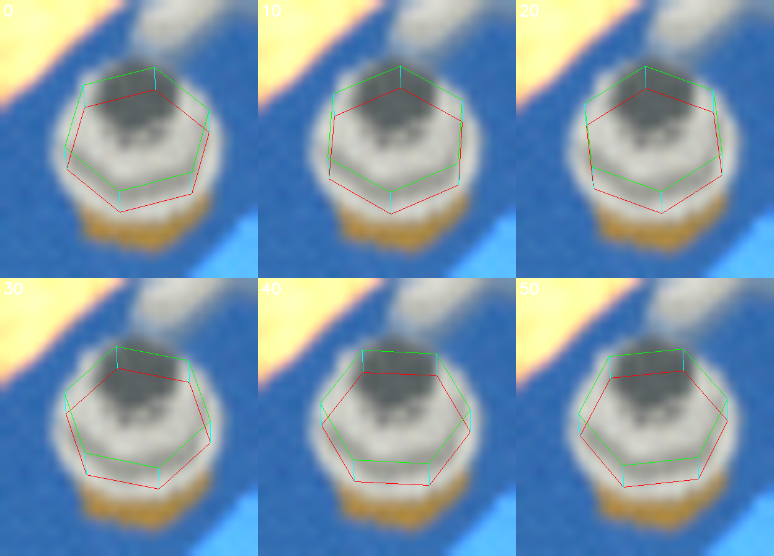

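```bash
python3 - <<'E'
from h import *
x0,y0=264,184;k=14; tiles=[]
for f in('scene0','s12f','s13f','s14f','s17f','s18f'):
    im=cv2.imread(f'pics/{f}.png')[y0:y0+22,x0:x0+19].astype(np.float32)
    g=cv2.cvtColor(cv2.resize(im,None,fx=k,fy=k,interpolation=cv2.INTER_LANCZOS4),cv2.COLOR_BGR2GRAY)
    lo,hi=np.percentile(g,(3,99)); g=np.clip((g-lo)/(hi-lo)*255,0,255).astype(np.uint8); cv2.putText(g,f,(5,20),0,.6,255,2); tiles.append(g)
cv2.imwrite('pics/nutm.png',np.vstack([np.hstack(tiles[:3]),np.hstack(tiles[3:])])[:600,:800])
E
```

```text
(no output)
```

View pics/nutm.png

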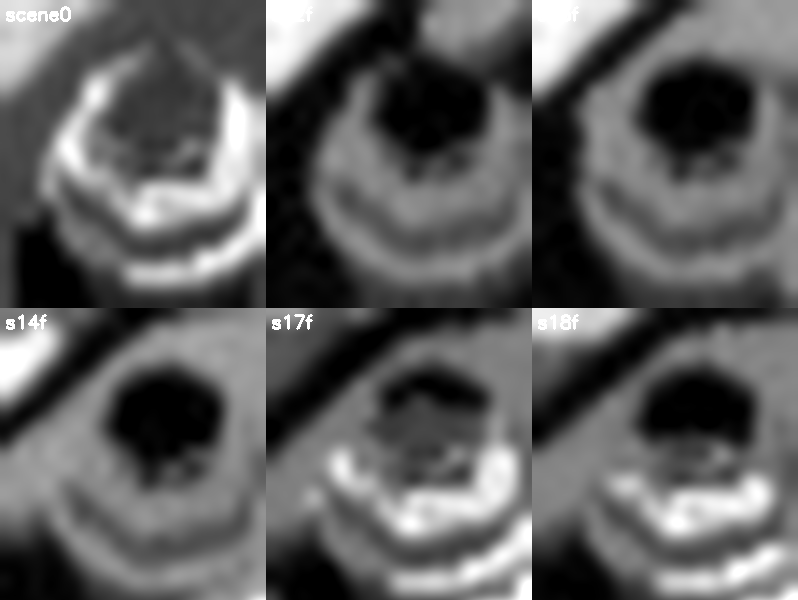

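```bash
python3 - <<'E'
from h import *
from scipy.ndimage import map_coordinates
S=Cam('scene')
for f in('scene0','s12f','s13f','s14f','s15f','s17f','s18f'):
    g=cv2.cvtColor(cv2.imread(f'pics/{f}.png'),cv2.COLOR_BGR2GRAY).astype(float)
    best=[]
    for a in range(-30,30,1):
        m=-9e9
        for dx in np.arange(-.002,.0021,.001):
          for dy in np.arange(-.002,.0021,.001):
            sc=0
            for i in range(6):
                t0,t1=np.radians(a+60*i),np.radians(a+60*i+60); n=np.array([np.cos((t0+t1)/2),np.sin((t0+t1)/2)])
                if n@np.array([.714,-.70])<.3: continue
                w=np.linspace(.05,.95,10)[:,None]
                p0=np.array([np.cos(t0),np.sin(t0)]);p1=np.array([np.cos(t1),np.sin(t1)])
                E=(p0*(1-w)+p1*w)*.01732+[.5499+dx,.0018+dy]
                def smp(e,z): q=S.proj(np.c_[e,np.full(len(e),z)]); return map_coordinates(g,[q[:,1],q[:,0]],order=1).mean()
                sc+=smp(E-n*.0025,.084)-2*smp(E,.0775)+smp(E+n*.0018,.073)
            m=max(m,sc)
        best.append(m)
    b=np.array(best); i=b.argmax(); print(f,i-30,b[i].round(1),[int(v) for v in b[::6]])
E
```

```text
scene0 -2 266.7 [170, 202, 223, 239, 258, 205, 206, 196, 184, 174]
s12f -2 107.4 [60, 72, 80, 93, 103, 87, 84, 77, 70, 63]
s13f -2 108.8 [62, 74, 83, 95, 105, 88, 85, 78, 72, 66]
s14f -2 112.0 [63, 81, 88, 100, 109, 87, 85, 79, 72, 65]
s15f -2 110.4 [63, 81, 88, 99, 108, 86, 83, 77, 71, 65]
s17f -2 277.1 [202, 228, 246, 255, 272, 220, 221, 213, 209, 206]
s18f -2 258.4 [174, 192, 204, 225, 250, 219, 225, 214, 197, 183]
```

>>> {"method": "step_arm", "body": {
  "series": [
    {"ax": 0, "ay": 0, "az": -5, "x": -0.002, "y": -0.045, "z": 0, "claw": 100},
    {"ax": 0, "ay": 0, "az": -10, "x": -0.004, "y": -0.09, "z": -0.02, "claw": 100},
    {"ax": 0, "ay": 0, "az": -15.7, "x": -0.006, "y": -0.135, "z": -0.04, "claw": 100},
    {"ax": 0, "ay": 0, "az": -15.7, "x": -0.009, "y": -0.175, "z": -0.06, "claw": 100},
    {"ax": 0, "ay": 0, "az": -15.7, "x": -0.0105, "y": -0.205, "z": -0.08, "claw": 100},
    {"ax": 0, "ay": 0, "az": -15.7, "x": -0.0105, "y": -0.222, "z": -0.1, "claw": 100},
    {"ax": 0, "ay": 0, "az": -15.7, "x": -0.0105, "y": -0.222, "z": -0.125, "claw": 100},
    {"ax": 0, "ay": 0, "az": -15.7, "x": -0.0105, "y": -0.222, "z": -0.14, "claw": 100},
    {"ax": 0, "ay": 0, "az": -15.7, "x": -0.0105, "y": -0.222, "z": -0.148, "claw": 100},
    {"ax": 0, "ay": 0, "az": -15.7, "x": -0.0105, "y": -0.222, "z": -0.148, "claw": 100}
  ]
}}

```text
time_s: 24.65
tool_pos: [0.5386, -0.3928, -0.0046]
tool_rot: [179.9, 0.0, 10.3]
force: [-0.4, 0.3, 0.5]
grip_width: 0.0867
```

>>> {"method": "step_arm", "body": {
  "series": [
    {"ax": 0, "ay": 0, "az": 0, "x": 0, "y": 0, "z": -0.005, "claw": 40},
    {"ax": 0, "ay": 0, "az": 0, "x": 0, "y": 0, "z": -0.0095, "claw": 0},
    {"ax": 0, "ay": 0, "az": 0, "x": 0, "y": 0, "z": -0.0095, "claw": 0},
    {"ax": 0, "ay": 0, "az": 0, "x": 0, "y": 0, "z": -0.0095, "claw": 0},
    {"ax": 0, "ay": 0, "az": 0, "x": 0, "y": 0, "z": -0.0095, "claw": 0},
    {"ax": 0, "ay": 0, "az": 0, "x": 0, "y": 0, "z": -0.0095, "claw": 0},
    {"ax": 0, "ay": 0, "az": 0, "x": 0, "y": 0, "z": -0.0095, "claw": 0},
    {"ax": 0, "ay": 0, "az": 0, "x": 0, "y": 0, "z": -0.0095, "claw": 0},
    {"ax": 0, "ay": 0, "az": 0, "x": 0, "y": 0, "z": -0.0095, "claw": 0},
    {"ax": 0, "ay": 0, "az": 0, "x": 0, "y": 0, "z": -0.0095, "claw": 0}
  ],
  "squeeze": 60
}}

```text
time_s: 25.65
tool_pos: [0.5386, -0.3937, -0.0135]
tool_rot: [179.9, 0.0, 10.2]
force: [-1.2, 0.0, 0.5]
grip_width: 0.0208
```

>>> {"method": "step_arm", "body": {
  "series": [
    {"ax": 0, "ay": 0, "az": 0, "x": 0, "y": 0, "z": 0.03, "claw": 0},
    {"ax": 0, "ay": 0, "az": 0, "x": 0, "y": 0, "z": 0.075, "claw": 0},
    {"ax": 0, "ay": 0, "az": 8, "x": 0.005, "y": 0.02, "z": 0.11, "claw": 0},
    {"ax": 0, "ay": 0, "az": 16, "x": 0.012, "y": 0.045, "z": 0.125, "claw": 0},
    {"ax": 0, "ay": 0, "az": 24, "x": 0.02, "y": 0.07, "z": 0.125, "claw": 0},
    {"ax": 0, "ay": 0, "az": 32, "x": 0.028, "y": 0.095, "z": 0.125, "claw": 0},
    {"ax": 0, "ay": 0, "az": 40, "x": 0.036, "y": 0.12, "z": 0.125, "claw": 0},
    {"ax": 0, "ay": 0, "az": 48, "x": 0.044, "y": 0.145, "z": 0.125, "claw": 0},
    {"ax": 0, "ay": 0, "az": 56, "x": 0.05, "y": 0.17, "z": 0.125, "claw": 0},
    {"ax": 0, "ay": 0, "az": 64, "x": 0.056, "y": 0.195, "z": 0.125, "claw": 0},
    {"ax": 0, "ay": 0, "az": 72, "x": 0.062, "y": 0.22, "z": 0.125, "claw": 0},
    {"ax": 0, "ay": 0, "az": 80, "x": 0.068, "y": 0.24, "z": 0.125, "claw": 0}
  ]
}}

```text
time_s: 26.85
tool_pos: [0.6062, -0.152, 0.1107]
tool_rot: [179.9, -0.0, 90.6]
force: [0.5, 0.4, -3.4]
grip_width: 0.021
```

>>> {"method": "step_arm", "body": {
  "series": [
    {"ax": 0, "ay": 0, "az": 8, "x": 0.003, "y": 0.01, "z": 0, "claw": 0},
    {"ax": 0, "ay": 0, "az": 16, "x": 0.006, "y": 0.02, "z": 0, "claw": 0},
    {"ax": 0, "ay": 0, "az": 24, "x": 0.009, "y": 0.028, "z": 0, "claw": 0},
    {"ax": 0, "ay": 0, "az": 27.8, "x": 0.009, "y": 0.032, "z": 0, "claw": 0},
    {"ax": 0, "ay": 0, "az": 27.8, "x": 0.009, "y": 0.032, "z": 0, "claw": 0},
    {"ax": 0, "ay": 0, "az": 27.8, "x": 0.009, "y": 0.032, "z": 0, "claw": 0}
  ]
}}

```text
time_s: 27.45
tool_pos: [0.6151, -0.1224, 0.1109]
tool_rot: [179.9, -0.0, 117.9]
force: [0.4, -0.7, -2.4]
grip_width: 0.021
```

```bash
python3 -c "
from h import *
look('20',sb=(230,160),ks=8,tb=(240,170))
print(status.get_obs()['qpos'].round())"
```

```text
27.45 [ 0.6151 -0.1224  0.1109] [ 1.7988e+02 -2.0000e-02  1.1793e+02] [ 0.4 -0.7 -2.4] [-0.11 -0.21  0.01] 0.02101162655250831
[ 35.  22. -33.  92.  13.  69.  28.]
```

View pics/s20z.png

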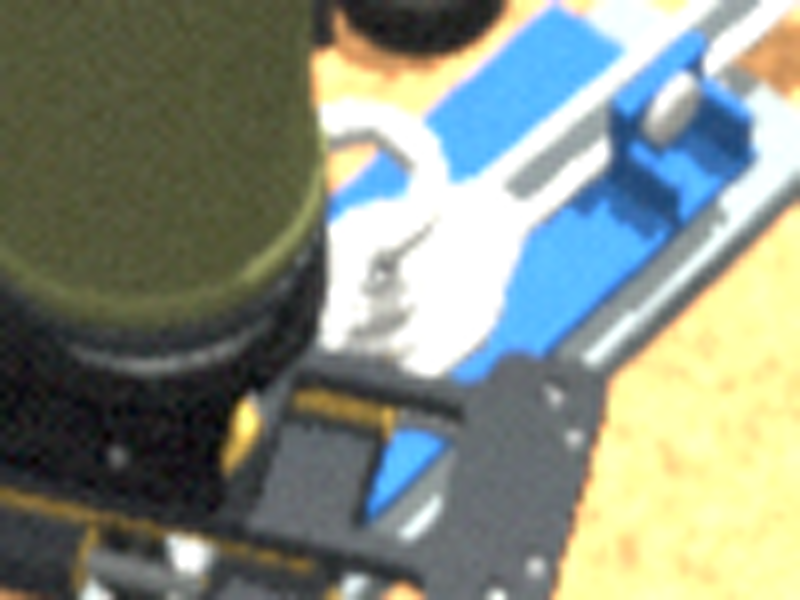

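View pics/t20z.png

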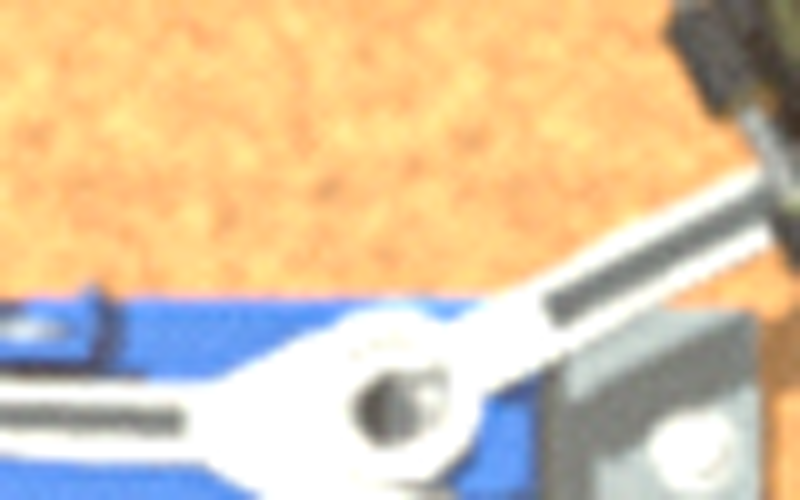

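```bash
python3 - <<'E'
from h import *
im=cv2.imread('pics/t20f.png')[192:225,265:305]
cv2.imwrite('pics/t20y.png',cv2.resize(np.clip((im.astype(float)-40)*1.15,0,255).astype(np.uint8),None,fx=18,fy=18,interpolation=cv2.INTER_CUBIC))
E
```

```text
(no output)
```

View pics/t20y.png

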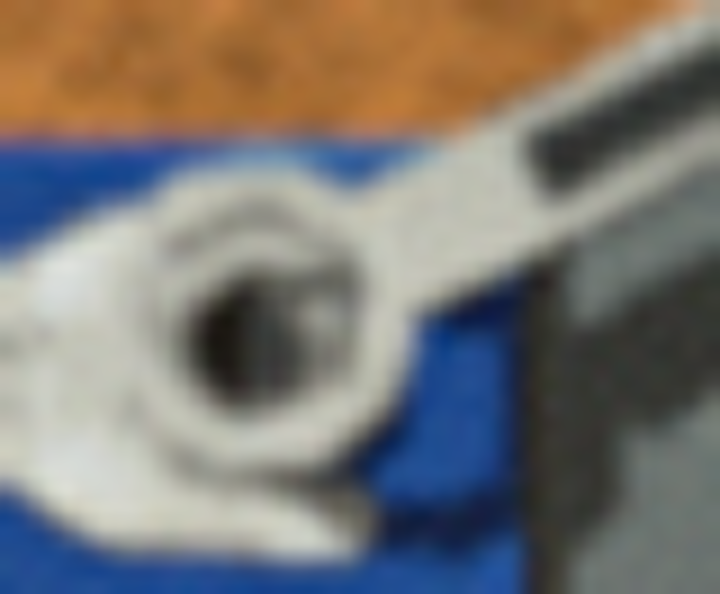

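```bash
python3 - <<'E'
from h import *
T=Cam('top')
c=T.at(265+254/18-.47,192+320/18-.47,.1355); print(c)
h=T.at(265+535/18-.47,192+165/18-.47,.1345);print('strip end mid',h, np.degrees(np.arctan2(h[1]-c[1],h[0]-c[0])), np.hypot(*(h-c)[:2]))
# overlay
im=cv2.imread('pics/t20y.png')
for cc,col in((c,(0,0,255)),):
    A=np.radians(np.arange(0,360,15)); P=np.c_[cc[0]+.0245*np.cos(A),cc[1]+.0245*np.sin(A),np.full(24,.1355)]
    H=np.radians(-62+60*np.arange(6)); Q=np.c_[cc[0]+.0316/np.sqrt(3)*np.cos(H),cc[1]+.0316/np.sqrt(3)*np.sin(H),np.full(6,.1355)]
    for p in np.vstack([P,Q]): q=(T.proj(p)[0]-[265,192]+.5)*18; cv2.circle(im,tuple(int(v) for v in q),3,col,-1)
s=np.array([.5499,.0018,.096]); q=(T.proj(s)[0]-[265,192]+.5)*18; cv2.circle(im,tuple(int(v) for v in q),5,(0,255,0),-1)
cv2.imwrite('pics/t20o.png',im)
E
```

```text
[0.54769643 0.00087539 0.1355    ]
strip end mid [ 0.57279558 -0.04284607  0.1345    ] -60.14118667897898 0.050413620947006146
```

View pics/t20o.png

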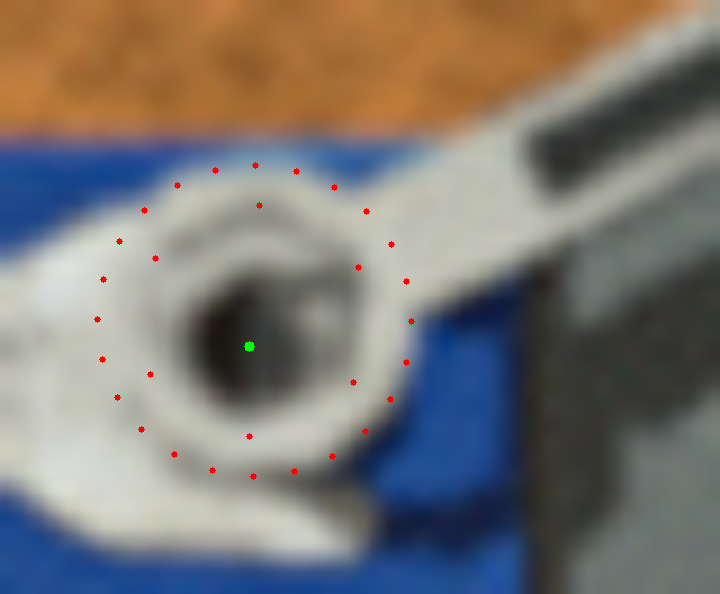

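>>> {"method": "step_arm", "body": {
  "series": [
    {"ax": 0, "ay": 0, "az": 0, "x": 0.002, "y": 0.001, "z": 0, "claw": 0},
    {"ax": 0, "ay": 0, "az": 0, "x": 0.002, "y": 0.001, "z": -0.012, "claw": 0},
    {"ax": 0, "ay": 0, "az": 0, "x": 0.002, "y": 0.001, "z": -0.024, "claw": 0},
    {"ax": 0, "ay": 0, "az": 0, "x": 0.002, "y": 0.001, "z": -0.032, "claw": 0},
    {"ax": 0, "ay": 0, "az": 0, "x": 0.002, "y": 0.001, "z": -0.034, "claw": 0},
    {"ax": 0, "ay": 0, "az": 0, "x": 0.002, "y": 0.001, "z": -0.034, "claw": 0}
  ]
}}

```text
time_s: 28.15
tool_pos: [0.6171, -0.1209, 0.0766]
tool_rot: [179.9, -0.1, 118.0]
force: [1.3, -0.3, -2.7]
grip_width: 0.021
```

```bash
cat >> h.py <<'E'
def topring(tag,h=-62,zt=None,k=18,x0=265,y0=192,c=None):
    o=status.get_obs(); print(o['time_s'],o['tool_pos'].round(4),o['tool_rot'].round(2),o['force'].round(1),o['wrist_torque'].round(2))
    T=Cam('top'); im=vision.read_camera('top')[:,:,::-1].copy(); cv2.imwrite(f'pics/t{tag}f.png',im)
    im=im[y0:y0+33,x0:x0+40]; im=cv2.resize(np.clip((im.astype(float)-40)*1.15,0,255).astype(np.uint8),None,fx=k,fy=k,interpolation=cv2.INTER_CUBIC)
    if c is not None:
        A=np.radians(np.arange(0,360,15)); P=np.c_[c[0]+.0245*np.cos(A),c[1]+.0245*np.sin(A),np.full(24,zt)]
        for p in P: q=(T.proj(p)[0]-[x0,y0]+.5)*k; cv2.circle(im,tuple(int(v) for v in q),2,(0,0,255),-1)
    cv2.imwrite(f'pics/t{tag}y.png',im)
E
python3 -c "
from h import *
topring('21',zt=.1016,c=(.5497,.0019))"
```

```text
28.15 [ 0.6171 -0.1209  0.0766] [ 1.7988e+02 -6.0000e-02  1.1804e+02] [ 1.3 -0.3 -2.7] [-0.05 -0.13 -0.03]
```

View pics/t21y.png

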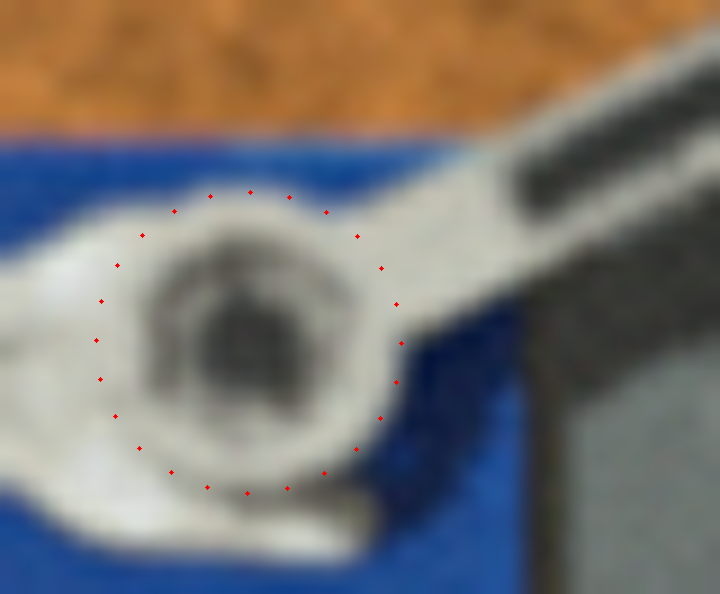

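>>> {"method": "step_arm", "body": {
  "series": [
    {"ax": 0, "ay": 0, "az": 0, "x": 0, "y": 0, "z": -0.002, "claw": 0},
    {"ax": 0, "ay": 0, "az": 0, "x": 0, "y": 0, "z": -0.004, "claw": 0},
    {"ax": 0, "ay": 0, "az": 0, "x": 0, "y": 0, "z": -0.0055, "claw": 0}
  ]
}}

```text
time_s: 28.5
tool_pos: [0.6177, -0.1211, 0.0721]
tool_rot: [179.8, 0.0, 118.0]
force: [0.5, -0.3, -3.0]
grip_width: 0.0212
```

>>> {"method": "step_arm", "body": {
  "series": [
    {"ax": 0, "ay": 0, "az": 0, "x": 0, "y": 0, "z": -0.001, "claw": 0},
    {"ax": 0, "ay": 0, "az": 0, "x": 0, "y": 0, "z": -0.002, "claw": 0}
  ]
}}

```text
time_s: 28.7
tool_pos: [0.6176, -0.121, 0.07]
tool_rot: [179.8, -0.0, 118.0]
force: [-0.7, -0.7, -2.6]
grip_width: 0.021
```

>>> {"method": "step_arm", "body": {
  "series": [
    {"ax": 0, "ay": 0, "az": 0, "x": 0, "y": 0, "z": -0.001, "claw": 0},
    {"ax": 0, "ay": 0, "az": 0, "x": 0, "y": 0, "z": -0.0015, "claw": 0}
  ]
}}

```text
time_s: 28.9
tool_pos: [0.6175, -0.1209, 0.0683]
tool_rot: [179.8, -0.0, 118.0]
force: [-0.2, 0.5, -2.7]
grip_width: 0.0213
```

>>> {"method": "step_arm", "body": {
  "series": [
    {"ax": 0, "ay": 0, "az": 0, "x": 0, "y": 0, "z": -0.001, "claw": 0},
    {"ax": 0, "ay": 0, "az": 0, "x": 0, "y": 0, "z": -0.0015, "claw": 0}
  ]
}}

```text
time_s: 29.1
tool_pos: [0.6175, -0.1209, 0.0669]
tool_rot: [179.8, -0.0, 118.0]
force: [0.1, 0.1, -3.1]
grip_width: 0.0208
```

>>> {"method": "step_arm", "body": {
  "series": [
    {"ax": 0, "ay": 0, "az": 0, "x": 0, "y": 0, "z": -0.001, "claw": 0},
    {"ax": 0, "ay": 0, "az": 0, "x": 0, "y": 0, "z": -0.0015, "claw": 0}
  ]
}}

```text
time_s: 29.3
tool_pos: [0.6175, -0.1209, 0.0654]
tool_rot: [179.8, -0.0, 118.0]
force: [0.1, 0.1, -2.3]
grip_width: 0.0213
```

>>> {"method": "step_arm", "body": {
  "series": [
    {"ax": 0, "ay": 0, "az": 0, "x": 0, "y": 0, "z": -0.001, "claw": 0},
    {"ax": 0, "ay": 0, "az": 0, "x": 0, "y": 0, "z": -0.002, "claw": 0}
  ]
}}

```text
time_s: 29.5
tool_pos: [0.6176, -0.121, 0.0634]
tool_rot: [179.8, -0.0, 118.0]
force: [-0.2, 0.0, -3.4]
grip_width: 0.0214
```

>>> {"method": "step_arm", "body": {
  "series": [
    {"ax": 0, "ay": 0, "az": 0, "x": 0, "y": 0, "z": -0.001, "claw": 0},
    {"ax": 0, "ay": 0, "az": 0, "x": 0, "y": 0, "z": -0.002, "claw": 0}
  ]
}}

```text
time_s: 29.7
tool_pos: [0.6176, -0.1209, 0.0614]
tool_rot: [179.8, 0.0, 118.0]
force: [-0.3, 0.4, -3.2]
grip_width: 0.0211
```

```bash
python3 -c "
from h import *
topring('22',zt=.087,c=(.5499,.0019))"
```

```text
29.7 [ 0.6176 -0.1209  0.0614] [179.83   0.   118.04] [-0.3  0.4 -3.2] [ 0.08 -0.08  0.09]
```

View pics/t22y.png

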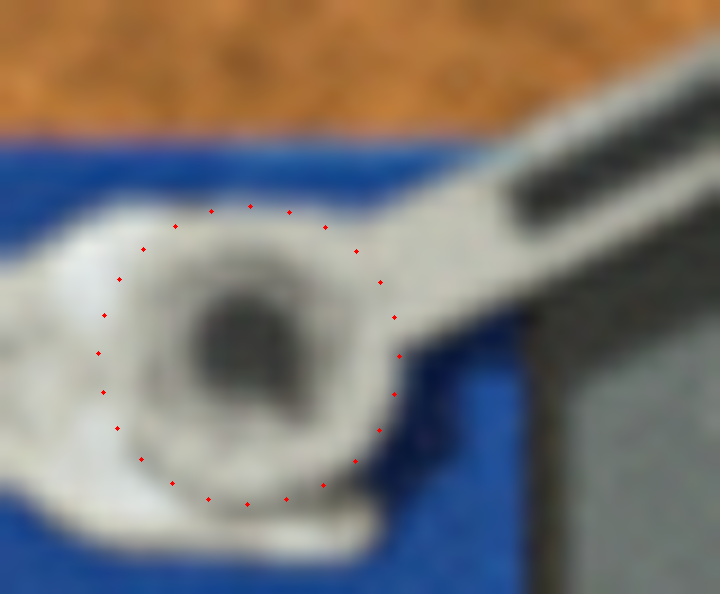

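Going on without contact; keep creeping until it bottoms on the flange.

>>> {"method": "step_arm", "body": {
  "series": [
    {"ax": 0, "ay": 0, "az": 0, "x": 0, "y": 0, "z": -0.001, "claw": 0},
    {"ax": 0, "ay": 0, "az": 0, "x": 0, "y": 0, "z": -0.0015, "claw": 0}
  ]
}}

```text
time_s: 29.95
tool_pos: [0.6176, -0.121, 0.0599]
tool_rot: [179.8, -0.0, 118.0]
force: [0.7, -0.1, -3.3]
grip_width: 0.021
```

>>> {"method": "step_arm", "body": {
  "series": [
    {"ax": 0, "ay": 0, "az": 0, "x": 0, "y": 0, "z": -0.001, "claw": 0},
    {"ax": 0, "ay": 0, "az": 0, "x": 0, "y": 0, "z": -0.001, "claw": 0}
  ]
}}

```text
time_s: 30.15
tool_pos: [0.6177, -0.121, 0.059]
tool_rot: [179.8, 0.0, 118.0]
force: [0.3, 0.3, -2.5]
grip_width: 0.021
```

>>> {"method": "step_arm", "body": {
  "series": [
    {"ax": 0, "ay": 0, "az": 0, "x": 0, "y": 0, "z": -0.001, "claw": 0},
    {"ax": 0, "ay": 0, "az": 0, "x": 0, "y": 0, "z": -0.001, "claw": 0}
  ]
}}

```text
time_s: 30.35
tool_pos: [0.6177, -0.121, 0.0581]
tool_rot: [179.8, 0.0, 118.0]
force: [-0.2, 0.5, -0.6]
grip_width: 0.0212
```

```bash
cat > arc.py <<'E'
import sys,numpy as np
from h import *
a0,steps=float(sys.argv[1]),[float(v) for v in sys.argv[2].split(',')]
S=np.array([.5499,.0018]); L=.1403
p=lambda a:L*np.array([np.cos(np.radians(a)),np.sin(np.radians(a))])
for d in steps: print(-d,(p(a0-d)-p(a0)).round(4))
o=status.get_obs(); r=o['tool_pos'][:2]-S; F=o['force']
print('M',r[0]*F[1]-r[1]*F[0]+o['wrist_torque'][2], o['tool_rot'][2], np.degrees(np.arctan2(r[1],r[0])))
E
python3 arc.py -61.1 3,6,9,12; python3 arc.py -73.1 3,6,9,12;python3 arc.py -85.1 3,6,9,12;python3 arc.py -97.1 3,6,9,12
```

```text
-3.0 [-0.0065 -0.0034]
-6.0 [-0.0132 -0.0064]
-9.0 [-0.02   -0.0091]
-12.0 [-0.027  -0.0114]
M 0.052860501765441395 118.03510384525606 -61.08292935750902
-3.0 [-0.0071 -0.002 ]
-6.0 [-0.0143 -0.0035]
-9.0 [-0.0215 -0.0047]
-12.0 [-0.0288 -0.0055]
M 0.052860501765441395 118.03510384525606 -61.08292935750902
-3.0 [-0.0073 -0.0004]
-6.0 [-0.0147 -0.0005]
-9.0 [-0.022  -0.0002]
-12.0 [-0.0293  0.0006]
M 0.052860501765441395 118.03510384525606 -61.08292935750902
-3.0 [-0.0073  0.0011]
-6.0 [-0.0145  0.0026]
-9.0 [-0.0216  0.0044]
-12.0 [-0.0286  0.0066]
M 0.052860501765441395 118.03510384525606 -61.08292935750902
```

>>> {"method": "step_arm", "body": {
  "series": [
    {"ax": 0, "ay": 0, "az": -3, "x": -0.0065, "y": -0.0034, "z": 0, "claw": 0},
    {"ax": 0, "ay": 0, "az": -6, "x": -0.0132, "y": -0.0064, "z": 0, "claw": 0},
    {"ax": 0, "ay": 0, "az": -6, "x": -0.0132, "y": -0.0064, "z": 0, "claw": 0}
  ]
}}

```text
time_s: 30.65
tool_pos: [0.6036, -0.1272, 0.0579]
tool_rot: [179.9, -0.0, 112.0]
force: [0.4, 1.6, -1.2]
grip_width: 0.021
```

```bash
python3 arc.py -67.1 3,6,9,12; python3 -c "
from cell import status
o=status.get_obs();print(o['force'],o['wrist_torque'])"
```

```text
-3.0 [-0.0068 -0.0027]
-6.0 [-0.0138 -0.005 ]
-9.0 [-0.0209 -0.0069]
-12.0 [-0.0281 -0.0085]
M 0.12157528811791472 111.99232926614019 -67.38466901309047
[ 0.4266313   1.61081743 -1.23402499] [ 0.3800198   0.1116335  -0.01999145]
```

>>> {"method": "step_arm", "body": {
  "series": [
    {"ax": 0, "ay": 0, "az": -3, "x": -0.0068, "y": -0.0027, "z": 0, "claw": 0},
    {"ax": 0, "ay": 0, "az": -6, "x": -0.0138, "y": -0.005, "z": 0, "claw": 0},
    {"ax": 0, "ay": 0, "az": -6, "x": -0.0138, "y": -0.005, "z": 0, "claw": 0}
  ]
}}

```text
time_s: 30.95
tool_pos: [0.5901, -0.1318, 0.0579]
tool_rot: [179.9, -0.0, 106.1]
force: [-0.4, 1.7, -1.0]
grip_width: 0.0212
```

```bash
python3 arc.py -73.1 3,6,9,12; python3 -c "
from cell import status
o=status.get_obs();print(o['force'],o['wrist_torque'])"
```

```text
-3.0 [-0.0071 -0.002 ]
-6.0 [-0.0143 -0.0035]
-9.0 [-0.0215 -0.0047]
-12.0 [-0.0288 -0.0055]
M 0.06086598224970747 106.08623038035553 -73.25728805022806
[-0.40028999  1.73872635 -1.03593914] [0.45843749 0.16894829 0.04445852]
```

>>> {"method": "step_arm", "body": {
  "series": [
    {"ax": 0, "ay": 0, "az": -3, "x": -0.0071, "y": -0.002, "z": 0, "claw": 0},
    {"ax": 0, "ay": 0, "az": -6, "x": -0.0143, "y": -0.0035, "z": 0, "claw": 0},
    {"ax": 0, "ay": 0, "az": -6, "x": -0.0143, "y": -0.0035, "z": 0, "claw": 0}
  ]
}}

```text
time_s: 31.25
tool_pos: [0.5761, -0.1352, 0.0579]
tool_rot: [179.8, -0.0, 100.1]
force: [-0.2, 0.9, -1.1]
grip_width: 0.0213
```

```bash
python3 arc.py -79.1 3,6,9,12; python3 -c "
from cell import status
o=status.get_obs();print(o['force'],o['wrist_torque'])"
```

```text
-3.0 [-0.0072 -0.0012]
-6.0 [-0.0145 -0.002 ]
-9.0 [-0.0219 -0.0025]
-12.0 [-0.0292 -0.0025]
M 0.1305759695471351 100.1415732278272 -79.18027700291837
[-0.17661527  0.93892061 -1.09103557] [0.55431015 0.13560503 0.13018837]
```

>>> {"method": "step_arm", "body": {
  "series": [
    {"ax": 0, "ay": 0, "az": -3, "x": -0.0072, "y": -0.0012, "z": 0, "claw": 0},
    {"ax": 0, "ay": 0, "az": -6, "x": -0.0145, "y": -0.002, "z": 0, "claw": 0},
    {"ax": 0, "ay": 0, "az": -6, "x": -0.0145, "y": -0.002, "z": 0, "claw": 0}
  ]
}}

```text
time_s: 31.55
tool_pos: [0.5618, -0.1372, 0.058]
tool_rot: [179.8, -0.0, 94.2]
force: [-0.0, 2.0, -1.9]
grip_width: 0.0212
```

```bash
python3 arc.py -85.1 3,6,9,12; python3 -c "
from cell import status
o=status.get_obs();print(o['force'],o['wrist_torque'])"
```

```text
-3.0 [-0.0073 -0.0004]
-6.0 [-0.0147 -0.0005]
-9.0 [-0.022  -0.0002]
-12.0 [-0.0293  0.0006]
M 0.17155644719502514 94.1808742482386 -85.11944727386818
[-0.00258575  2.02974152 -1.92966448] [0.60927629 0.18214815 0.14782957]
```

>>> {"method": "step_arm", "body": {
  "series": [
    {"ax": 0, "ay": 0, "az": -3, "x": -0.0073, "y": -0.0004, "z": 0, "claw": 0},
    {"ax": 0, "ay": 0, "az": -6, "x": -0.0147, "y": -0.0005, "z": 0, "claw": 0},
    {"ax": 0, "ay": 0, "az": -6, "x": -0.0147, "y": -0.0005, "z": 0, "claw": 0}
  ]
}}

```text
time_s: 31.85
tool_pos: [0.5473, -0.1376, 0.058]
tool_rot: [179.8, -0.0, 88.2]
force: [-1.0, 2.8, -1.6]
grip_width: 0.0209
```

```bash
python3 arc.py -91.1 3,6,9,12; python3 -c "
from cell import status
o=status.get_obs();print(o['force'],o['wrist_torque'])"
```

```text
-3.0 [-0.0073  0.0003]
-6.0 [-0.0146  0.001 ]
-9.0 [-0.0219  0.0021]
-12.0 [-0.0291  0.0036]
M 0.020960990251139205 88.20794301787241 -91.08831793973275
[-0.97584249  2.81025415 -1.64445114] [0.73804988 0.21669335 0.16447166]
```

>>> {"method": "step_arm", "body": {
  "series": [
    {"ax": 0, "ay": 0, "az": -3, "x": -0.0073, "y": 0.0007, "z": 0, "claw": 0},
    {"ax": 0, "ay": 0, "az": -6, "x": -0.0146, "y": 0.0017, "z": 0, "claw": 0},
    {"ax": 0, "ay": 0, "az": -6, "x": -0.0146, "y": 0.0017, "z": 0, "claw": 0}
  ]
}}

```text
time_s: 32.15
tool_pos: [0.5328, -0.1364, 0.0581]
tool_rot: [179.8, 0.0, 82.2]
force: [-2.5, 1.7, -1.8]
grip_width: 0.0211
```

```bash
python3 arc.py -97.1 3,6,9,12; python3 -c "
from cell import status
o=status.get_obs();print(o['force'],o['wrist_torque'])"
```

```text
-3.0 [-0.0073  0.0011]
-6.0 [-0.0145  0.0026]
-9.0 [-0.0216  0.0044]
-12.0 [-0.0286  0.0066]
M -0.13306140045830617 82.21101037229866 -97.0554921716306
[-2.50717472  1.69042511 -1.77148239] [0.53329007 0.25563499 0.24241011]
```

>>> {"method": "step_arm", "body": {
  "series": [
    {"ax": 0, "ay": 0, "az": -3, "x": -0.0073, "y": 0.0011, "z": 0, "claw": 0},
    {"ax": 0, "ay": 0, "az": -5, "x": -0.0121, "y": 0.0021, "z": 0, "claw": 0},
    {"ax": 0, "ay": 0, "az": -5, "x": -0.0121, "y": 0.0021, "z": 0, "claw": 0}
  ]
}}

```text
time_s: 32.45
tool_pos: [0.5216, -0.1346, 0.0584]
tool_rot: [179.7, 0.0, 77.3]
force: [0.4, 1.9, -2.3]
grip_width: 0.0212
```

```bash
python3 arc.py -102.1 2,4,5,6; python3 -c "
from h import *
o=status.get_obs();print(o['force'],o['wrist_torque'])
topring('23',zt=.085,c=(.5499,.0019))
im=vision.read_camera('scene')[:,:,::-1]; cv2.imwrite('pics/s23.png',im)"
```

```text
-2.0 [-0.0048  0.0011]
-4.0 [-0.0095  0.0024]
-5.0 [-0.0118  0.0031]
-6.0 [-0.0142  0.0038]
M 0.4191209425991355 77.25072722460892 -101.73296642990132
[ 0.41880286  1.91036609 -2.3495531 ] [ 0.36164904 -0.04274954  0.4161156 ]
32.45 [ 0.5216 -0.1346  0.0584] [1.7972e+02 2.0000e-02 7.7250e+01] [ 0.4  1.9 -2.3] [ 0.36 -0.04  0.42]
```

View pics/t23y.png

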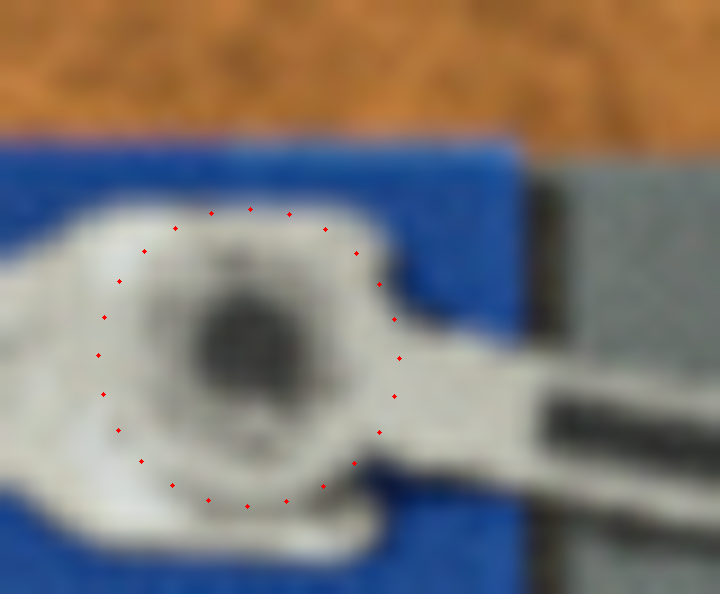

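View pics/s23.png

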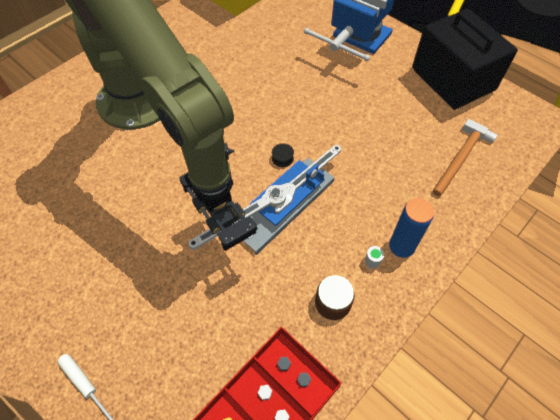

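>>> {"method": "step_arm", "body": {
  "series": [
    {"ax": 0, "ay": 0, "az": -2, "x": -0.0048, "y": 0.0011, "z": 0, "claw": 0},
    {"ax": 0, "ay": 0, "az": -4, "x": -0.0095, "y": 0.0024, "z": 0, "claw": 0},
    {"ax": 0, "ay": 0, "az": -4, "x": -0.0095, "y": 0.0024, "z": 0, "claw": 0}
  ]
}}

```text
time_s: 32.85
tool_pos: [0.5117, -0.1322, 0.0583]
tool_rot: [179.7, -0.0, 73.1]
force: [0.5, 1.0, -1.2]
grip_width: 0.0208
```

```bash
python3 arc.py -106.1 2,4,5,6; python3 -c "
from h import *
o=status.get_obs();print(o['force'],o['wrist_torque'],o['qpos'].round())"
```

```text
-2.0 [-0.0047  0.0014]
-4.0 [-0.0093  0.003 ]
-5.0 [-0.0116  0.0039]
-6.0 [-0.0139  0.0048]
M 0.4294997280003541 73.1478977452717 -105.91251437489883
[ 0.49347259  1.017307   -1.19071546] [ 0.37864389 -0.12737438  0.4022458 ] [ 36.  12. -27. 110.   6.  59. -10.]
```

>>> {"method": "step_arm", "body": {
  "series": [
    {"ax": 0, "ay": 0, "az": -2, "x": -0.0047, "y": 0.0014, "z": 0, "claw": 0},
    {"ax": 0, "ay": 0, "az": -4, "x": -0.0093, "y": 0.003, "z": 0, "claw": 0},
    {"ax": 0, "ay": 0, "az": -4, "x": -0.0093, "y": 0.003, "z": 0, "claw": 0}
  ]
}}

```text
time_s: 33.15
tool_pos: [0.5031, -0.1294, 0.0586]
tool_rot: [179.7, -0.0, 69.2]
force: [2.0, 1.5, -2.3]
grip_width: 0.0214
```

```bash
python3 arc.py -110.1 2,4,5,6; python3 -c "
from h import *
o=status.get_obs();print(o['force'],o['wrist_torque'],o['qpos'].round())"
```

```text
-2.0 [-0.0046  0.0018]
-4.0 [-0.0091  0.0037]
-5.0 [-0.0113  0.0047]
-6.0 [-0.0135  0.0058]
M 0.7924773870603763 69.18029819642027 -109.62998440419724
[ 1.96736542  1.51322318 -2.27174526] [ 0.26803954 -0.58269254  0.60520678] [ 36.  11. -26. 111.   6.  59. -14.]
```

>>> {"method": "step_arm", "body": {
  "series": [
    {"ax": 0, "ay": 0, "az": -2, "x": -0.0046, "y": 0.0018, "z": 0, "claw": 0},
    {"ax": 0, "ay": 0, "az": -4, "x": -0.0091, "y": 0.0037, "z": 0, "claw": 0},
    {"ax": 0, "ay": 0, "az": -4, "x": -0.0091, "y": 0.0037, "z": 0, "claw": 0}
  ]
}}

```text
time_s: 33.45
tool_pos: [0.4942, -0.1259, 0.0587]
tool_rot: [179.6, -0.0, 65.2]
force: [3.3, 0.1, -3.0]
grip_width: 0.0211
```

```bash
python3 arc.py -114.1 2,3,4,5,6; python3 -c "
from h import *
o=status.get_obs();print(o['force'],o['wrist_torque'],o['qpos'].round())
look('24',sb=(240,150),ks=8,tb=(230,190))"
```

```text
-2.0 [-0.0044  0.0021]
-3.0 [-0.0066  0.0032]
-4.0 [-0.0088  0.0043]
-5.0 [-0.0109  0.0055]
-6.0 [-0.0131  0.0067]
M 1.116715469566599 65.17674368500975 -113.56100039885818
[ 3.25141367  0.10661253 -2.95296338] [ 0.13663636 -0.86182792  0.70753889] [ 35.  10. -26. 112.   5.  59. -18.]
33.45 [ 0.4942 -0.1259  0.0587] [ 1.7963e+02 -2.0000e-02  6.5180e+01] [ 3.3  0.1 -3. ] [ 0.14 -0.86  0.71] 0.02107382490049618
```

View pics/s24z.png

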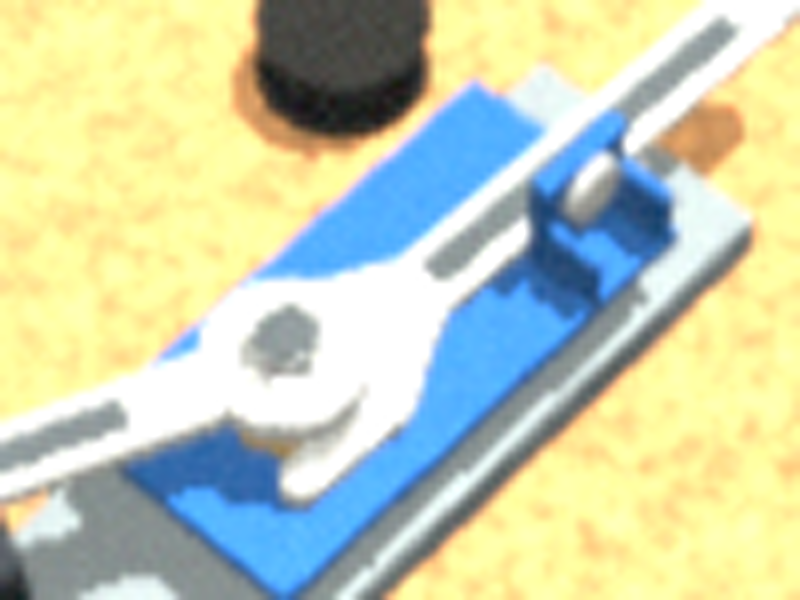

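View pics/t24z.png

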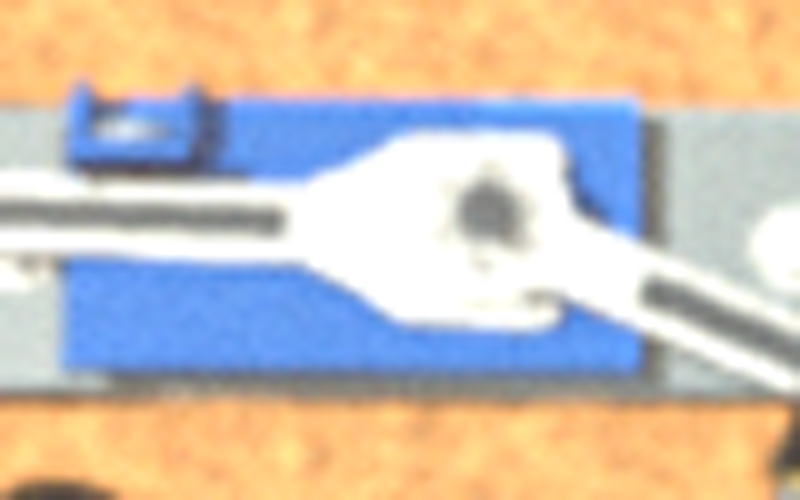

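>>> {"method": "step_arm", "body": {
  "series": [
    {"ax": 0, "ay": 0, "az": -2, "x": -0.0044, "y": 0.0021, "z": 0, "claw": 0},
    {"ax": 0, "ay": 0, "az": -4, "x": -0.0088, "y": 0.0043, "z": 0, "claw": 0}
  ]
}}

```text
time_s: 33.75
tool_pos: [0.4853, -0.1217, 0.0585]
tool_rot: [179.7, -0.0, 61.1]
force: [4.7, -0.6, -2.3]
grip_width: 0.0211
```

```bash
python3 arc.py -118.1 2,3,4,5,6; python3 -c "
from h import *
o=status.get_obs();print(o['force'],o['wrist_torque'],o['qpos'].round())"
```

```text
-2.0 [-0.0043  0.0024]
-3.0 [-0.0064  0.0036]
-4.0 [-0.0085  0.0049]
-5.0 [-0.0105  0.0062]
-6.0 [-0.0126  0.0076]
M 1.3287462062748099 61.06576727957583 -117.61186177145271
[ 4.71598467 -0.59548067 -2.32265499] [-0.01426882 -1.07302797  0.70790458] [ 35.   9. -26. 113.   5.  58. -22.]
```

>>> {"method": "step_arm", "body": {
  "series": [
    {"ax": 0, "ay": 0, "az": -2, "x": -0.0043, "y": 0.0024, "z": 0, "claw": 0},
    {"ax": 0, "ay": 0, "az": -4, "x": -0.0085, "y": 0.0049, "z": 0, "claw": 0}
  ]
}}

```text
time_s: 33.95
tool_pos: [0.4769, -0.1169, 0.0586]
tool_rot: [179.6, -0.0, 57.1]
force: [5.0, -1.3, -2.1]
grip_width: 0.0211
```

```bash
python3 arc.py -122.1 2,3,4,5,6; python3 -c "
from h import *
o=status.get_obs();print(o['force'],o['wrist_torque'],o['qpos'].round())"
```

```text
-2.0 [-0.0041  0.0027]
-3.0 [-0.0061  0.0041]
-4.0 [-0.0081  0.0055]
-5.0 [-0.0101  0.007 ]
-6.0 [-0.012   0.0084]
M 1.4729053603537563 57.06791451732972 -121.58456177288636
[ 4.98526069 -1.32503046 -2.07612032] [-0.12838311 -1.12914788  0.78441098] [ 35.   8. -26. 115.   4.  58. -26.]
```

>>> {"method": "step_arm", "body": {
  "series": [
    {"ax": 0, "ay": 0, "az": 0, "x": 0, "y": 0, "z": 0, "claw": 0},
    {"ax": 0, "ay": 0, "az": 0, "x": 0, "y": 0, "z": 0, "claw": 0}
  ]
}}

```text
time_s: 34.15
tool_pos: [0.4765, -0.1167, 0.0585]
tool_rot: [179.7, -0.0, 57.1]
force: [3.8, -0.2, -1.8]
grip_width: 0.0212
```

```bash
python3 arc.py -122.1 2,3,4,5,6; python3 -c "
from h import *
o=status.get_obs();print(o['force'],o['wrist_torque'],o['qpos'].round())
look('25',sb=(240,150),ks=8,tb=(230,190))"
```

```text
-2.0 [-0.0041  0.0027]
-3.0 [-0.0061  0.0041]
-4.0 [-0.0081  0.0055]
-5.0 [-0.0101  0.007 ]
-6.0 [-0.012   0.0084]
M 1.061626975606149 57.12334032246247 -121.77953935837743
[ 3.80120459 -0.16579315 -1.84310278] [-0.06377416 -1.21828709  0.59901714] [ 35.   8. -26. 115.   4.  58. -26.]
34.15 [ 0.4765 -0.1167  0.0585] [ 1.7971e+02 -4.0000e-02  5.7120e+01] [ 3.8 -0.2 -1.8] [-0.06 -1.22  0.6 ] 0.02116031028185745
```

View pics/t25z.png

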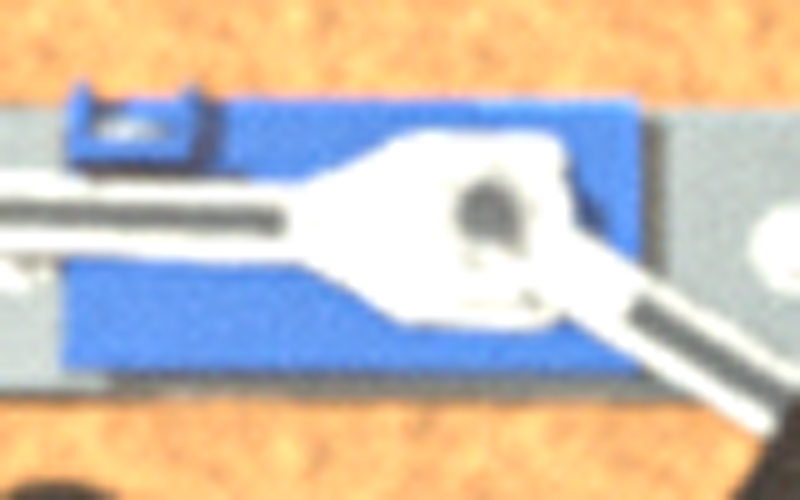

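>>> {"method": "step_arm", "body": {
  "series": [
    {"ax": 0, "ay": 0, "az": -2, "x": -0.0041, "y": 0.0027, "z": 0, "claw": 0},
    {"ax": 0, "ay": 0, "az": -4, "x": -0.0081, "y": 0.0055, "z": 0, "claw": 0}
  ]
}}

```text
time_s: 34.45
tool_pos: [0.4683, -0.1113, 0.0584]
tool_rot: [179.7, -0.0, 53.0]
force: [5.7, -0.3, -2.0]
grip_width: 0.021
```

```bash
python3 arc.py -126.1 2,3,4,5,6; python3 -c "
from h import *
o=status.get_obs();print(o['force'],o['wrist_torque'],o['qpos'].round())"
```

```text
-2.0 [-0.0039  0.003 ]
-3.0 [-0.0058  0.0045]
-4.0 [-0.0077  0.006 ]
-5.0 [-0.0096  0.0076]
-6.0 [-0.0114  0.0093]
M 1.4424359236998223 53.011448277731375 -125.81748350106639
[ 5.68943224 -0.31993169 -2.01083296] [-0.22762107 -1.42946939  0.77300799] [ 35.   7. -26. 116.   3.  58. -30.]
```

>>> {"method": "step_arm", "body": {
  "series": [
    {"ax": 0, "ay": 0, "az": -2, "x": -0.0039, "y": 0.003, "z": 0, "claw": 0},
    {"ax": 0, "ay": 0, "az": -4, "x": -0.0077, "y": 0.006, "z": 0, "claw": 0}
  ]
}}

```text
time_s: 34.65
tool_pos: [0.4607, -0.1055, 0.0585]
tool_rot: [179.7, -0.1, 49.0]
force: [5.9, -0.9, -1.4]
grip_width: 0.0212
```

```bash
python3 arc.py -130.1 2,3,4,5,6; python3 -c "
from h import *
o=status.get_obs();print(o['force'],o['wrist_torque'],o['qpos'].round())
look('26',sb=(240,150),ks=8,tb=(230,190))"
```

```text
-2.0 [-0.0037  0.0032]
-3.0 [-0.0055  0.0049]
-4.0 [-0.0073  0.0066]
-5.0 [-0.009   0.0083]
-6.0 [-0.0107  0.01  ]
M 1.482426500610956 49.01263241146559 -129.74685945000388
[ 5.88074847 -0.92883446 -1.43671668] [-0.24744298 -1.44163057  0.76873714] [ 34.   5. -26. 117.   3.  58. -34.]
34.65 [ 0.4607 -0.1055  0.0585] [ 1.7968e+02 -5.0000e-02  4.9010e+01] [ 5.9 -0.9 -1.4] [-0.25 -1.44  0.77] 0.02118777703318494
```

View pics/t26z.png

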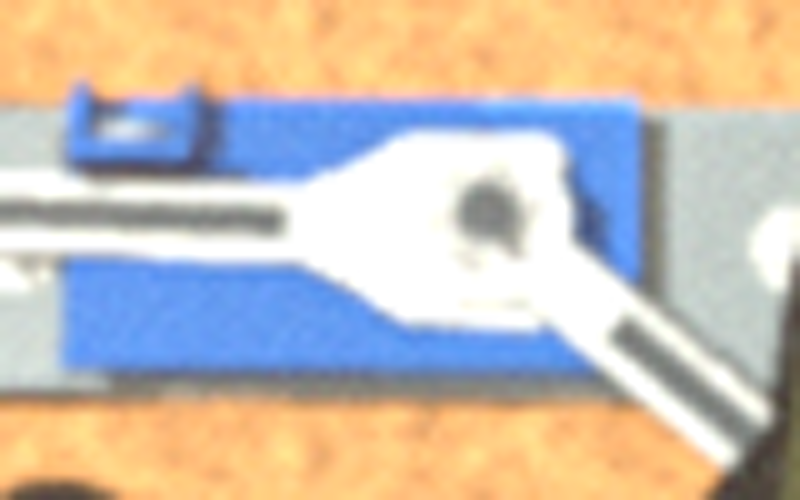

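View pics/s26z.png

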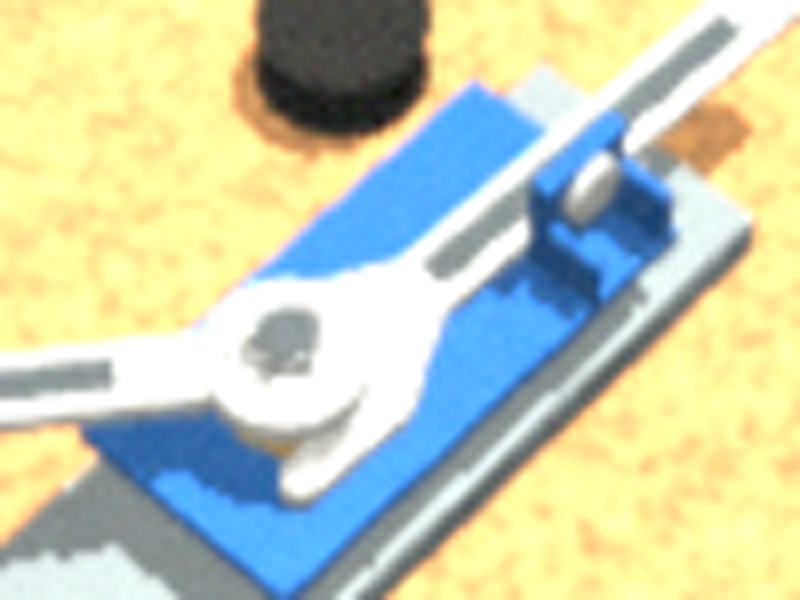

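>>> {"method": "step_arm", "body": {
  "series": [
    {"ax": 0, "ay": 0, "az": -2, "x": -0.0037, "y": 0.0032, "z": 0, "claw": 0},
    {"ax": 0, "ay": 0, "az": -4, "x": -0.0073, "y": 0.0066, "z": 0, "claw": 0}
  ]
}}

```text
time_s: 34.95
tool_pos: [0.4534, -0.0991, 0.0584]
tool_rot: [179.7, -0.0, 45.0]
force: [5.6, -2.9, -1.7]
grip_width: 0.0213
```

```bash
python3 arc.py -134.1 1,2,-2,-4; python3 -c "
from h import *
o=status.get_obs();print(o['force'],o['wrist_torque'],o['qpos'].round())"
```

```text
-1.0 [-0.0017  0.0017]
-2.0 [-0.0035  0.0035]
2.0 [ 0.0036 -0.0033]
4.0 [ 0.0073 -0.0066]
M 1.6234999846822438 45.03594773168538 -133.73167446859756
[ 5.56903717 -2.9369371  -1.71140023] [-0.48116804 -1.42546908  0.7781281 ] [ 34.   4. -26. 118.   2.  58. -38.]
```

>>> {"method": "step_arm", "body": {
  "series": [
    {"ax": 0, "ay": 0, "az": 1, "x": 0.0018, "y": -0.0017, "z": 0, "claw": 0},
    {"ax": 0, "ay": 0, "az": 2, "x": 0.0036, "y": -0.0033, "z": -0.001, "claw": 0},
    {"ax": 0, "ay": 0, "az": 2, "x": 0.0036, "y": -0.0033, "z": -0.001, "claw": 0}
  ]
}}

```text
time_s: 35.25
tool_pos: [0.4557, -0.1014, 0.0568]
tool_rot: [179.9, -0.0, 47.1]
force: [2.7, 0.0, -0.3]
grip_width: 0.021
```

```bash
python3 arc.py -132.1 1,2,-2,-4; python3 -c "
from h import *
o=status.get_obs();print(o['force'],o['wrist_torque'],o['qpos'].round())"
```

```text
-1.0 [-0.0018  0.0017]
-2.0 [-0.0036  0.0033]
2.0 [ 0.0037 -0.0032]
4.0 [ 0.0075 -0.0063]
M 0.7602932858346949 47.06892350401727 -132.38826193060035
[ 2.67058082  0.02074657 -0.2957105 ] [ 0.21843565 -0.85072421  0.48655089] [ 34.   5. -26. 118.   3.  58. -36.]
```

>>> {"method": "step_arm", "body": {
  "series": [
    {"ax": 0, "ay": 0, "az": 2, "x": 0.0037, "y": -0.0032, "z": -0.001, "claw": 0},
    {"ax": 0, "ay": 0, "az": 3, "x": 0.0056, "y": -0.0047, "z": -0.002, "claw": 0},
    {"ax": 0, "ay": 0, "az": 3, "x": 0.0056, "y": -0.0047, "z": -0.002, "claw": 0}
  ]
}}

```text
time_s: 35.55
tool_pos: [0.4604, -0.1058, 0.0546]
tool_rot: [180.0, 0.0, 50.0]
force: [-1.0, 1.8, 3.1]
grip_width: 0.0212
```

```bash
python3 arc.py -129.1 1; python3 -c "
from h import *
o=status.get_obs();print(o['force'],o['wrist_torque'],o['qpos'].round())"
```

```text
-1.0 [-0.0019  0.0016]
M -0.01825380380580277 50.00463602392783 -129.76566674132098
[-1.04002032  1.79330568  3.14960874] [ 0.68321809 -0.06535641  0.25413641] [ 34.   6. -26. 117.   3.  58. -33.]
```

>>> {"method": "step_arm", "body": {
  "series": [
    {"ax": 0, "ay": 0, "az": 0, "x": 0, "y": 0, "z": 0, "claw": 30},
    {"ax": 0, "ay": 0, "az": 0, "x": 0, "y": 0, "z": 0, "claw": 45},
    {"ax": 0, "ay": 0, "az": 0, "x": 0, "y": 0, "z": 0, "claw": 45},
    {"ax": 0, "ay": 0, "az": 0, "x": 0, "y": 0, "z": 0, "claw": 45},
    {"ax": 0, "ay": 0, "az": 0, "x": 0, "y": 0, "z": 0, "claw": 45}
  ]
}}

```text
time_s: 36.05
tool_pos: [0.4611, -0.1064, 0.055]
tool_rot: [179.8, 0.0, 50.0]
force: [-0.4, -0.8, -0.1]
grip_width: 0.0383
```

```bash
python3 -c "
from h import *
look('27',sb=(220,150),ks=8,tb=(230,190))"
```

```text
36.05 [ 0.4611 -0.1064  0.055 ] [1.7983e+02 2.0000e-02 5.0020e+01] [-0.4 -0.8 -0.1] [-0.05 -0.03 -0.05] 0.03826956152037004
```

View pics/s27z.png

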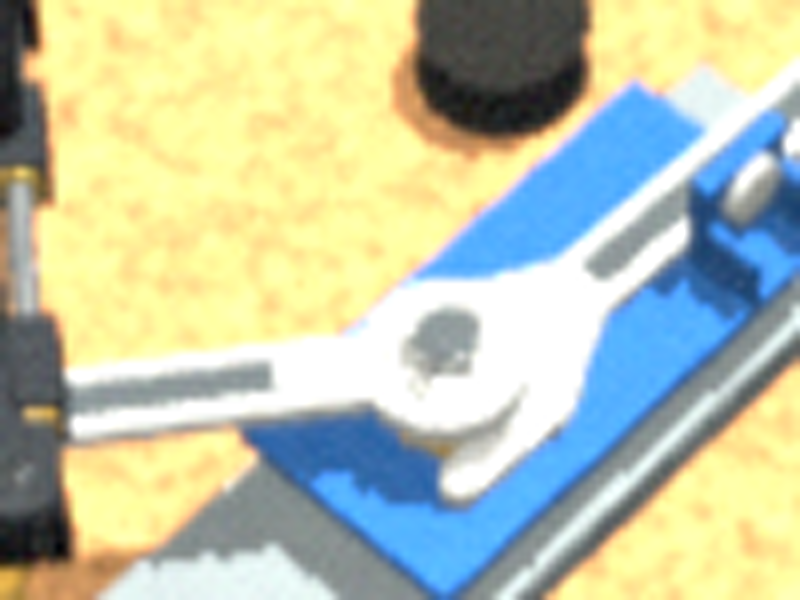

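>>> {"method": "step_arm", "body": {
  "series": [
    {"ax": 0, "ay": 0, "az": 0, "x": 0, "y": 0, "z": 0.02, "claw": 45},
    {"ax": 0, "ay": 0, "az": 0, "x": 0, "y": 0, "z": 0.05, "claw": 60},
    {"ax": 0, "ay": 0, "az": 0, "x": 0, "y": 0, "z": 0.09, "claw": 60},
    {"ax": 0, "ay": 0, "az": 0, "x": 0, "y": -0.03, "z": 0.13, "claw": 60},
    {"ax": 0, "ay": 0, "az": 0, "x": 0, "y": -0.08, "z": 0.14, "claw": 60},
    {"ax": 0, "ay": 0, "az": 0, "x": 0, "y": -0.13, "z": 0.14, "claw": 60},
    {"ax": 0, "ay": 0, "az": 0, "x": 0, "y": -0.18, "z": 0.14, "claw": 60},
    {"ax": 0, "ay": 0, "az": 0, "x": 0, "y": -0.22, "z": 0.14, "claw": 60},
    {"ax": 0, "ay": 0, "az": 0, "x": 0, "y": -0.22, "z": 0.14, "claw": 60}
  ]
}}

```text
time_s: 37.05
tool_pos: [0.4586, -0.3335, 0.1942]
tool_rot: [179.8, 0.2, 49.5]
force: [-0.1, 0.0, 0.3]
grip_width: 0.0519
```

```bash
python3 -c "
from h import *
look('28',sb=(220,130),ks=6,tb=(215,170),kt=7)
im=cv2.imread('pics/s28f.png');crop(im,220,130,133,100,6,'pics/s28r.png')
im=cv2.imread('pics/t28f.png');crop(im,215,180,114,71,7,'pics/t28r.png')"
```

```text
37.05 [ 0.4586 -0.3335  0.1942] [1.7981e+02 1.7000e-01 4.9470e+01] [-0.1  0.   0.3] [-0.04  0.01 -0.04] 0.05189224179054327
```

View pics/s28r.png

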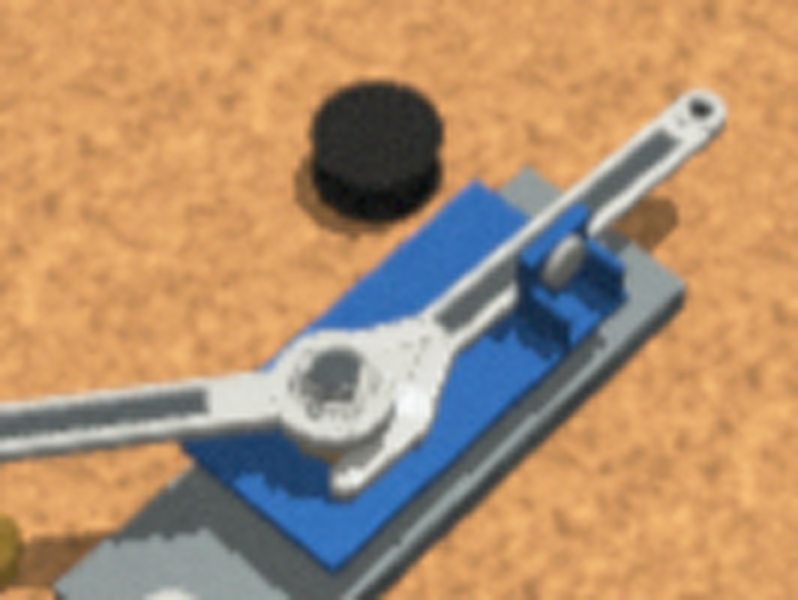

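View pics/t28r.png

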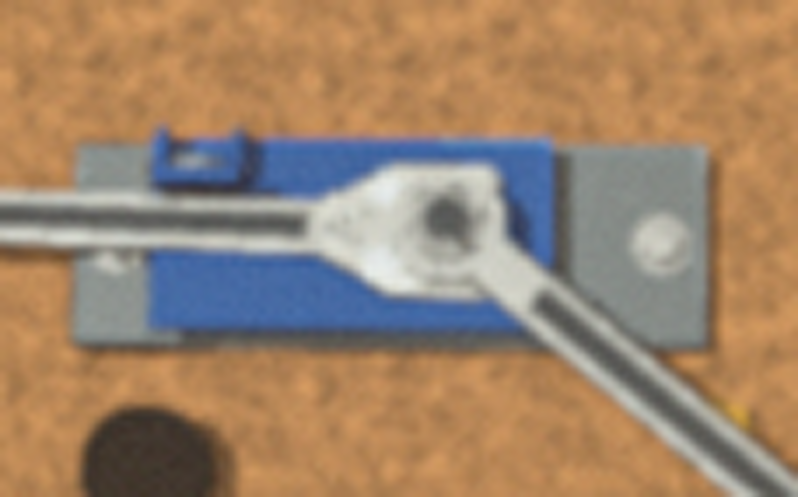

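```bash
python3 -c "
from h import *
im=cv2.imread('pics/s28f.png');crop(im,175,170,110,75,7,'pics/s28q.png')
im=cv2.imread('pics/t28f.png');crop(im,270,190,80,75,8,'pics/t28q.png')"
```

```text
(no output)
```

View pics/s28q.png

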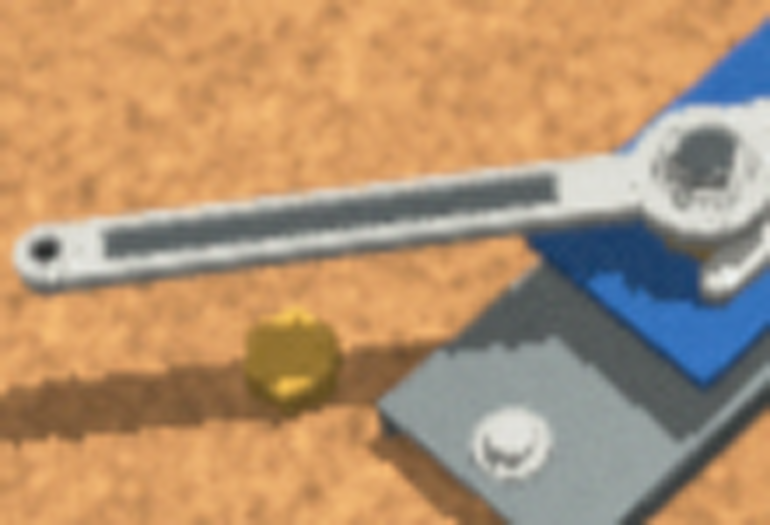

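View pics/t28q.png

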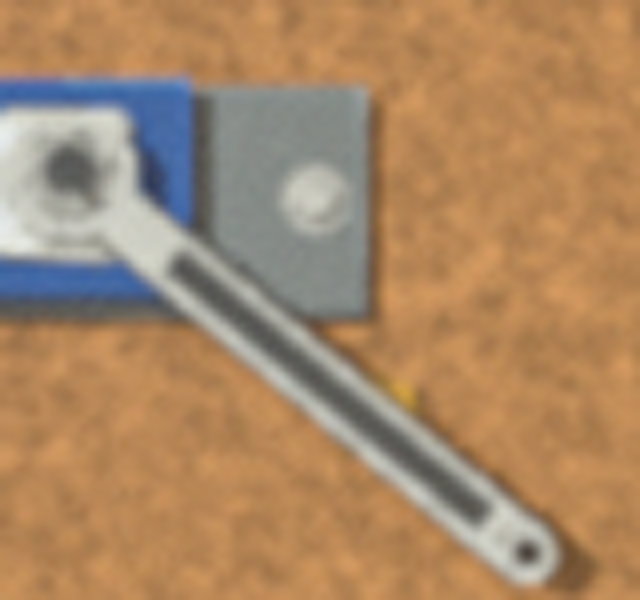

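```bash
python3 -c "
from h import *
t=lambda x,y:(270+x/8-.45,190+y/8-.45); s=lambda x,y:(175+x/7-.43,170+y/7-.43)
a=tri(t(527,551),s(45,249)); b=tri(t(181,262),s(553,188)); c=tri(t(478,509),s(105,243))
print(a,b,c, np.hypot(*(a-[.5499,.0018,0])[:2]))"
```

```text
[ 0.41427668 -0.16388225  0.08308504] [ 0.5182512  -0.03796935  0.08611065] [ 0.42815058 -0.14790732  0.08379753] 0.214112799128886
```

```bash
python3 -c "
from cell import status,workorder
print(status.get_obs()['force']); print(workorder.sign_off())"
```

```text
[ 0.50695229  0.86933458 -0.36168991]
the job is handed in; nothing more can be done
None
```

I handed the job in at about 37 s of the 72 s allowed. The open-ended spanner is on the brass nut and held by the lug, and the jam nut is tightened to about 1.6 N m with the ring spanner left on it.

**What went to plan**
- **Open-ended spanner:** it lies flat on the plate, with the handle pushed against the lug until it met resistance at about 5 N.
- **Ring spanner:** it dropped down to the flange without resistance. I turned it about 73° clockwise, until the estimated torque about the stud read about 1.6 N m while moving. That is roughly 0.3 rad after the nut began to bear.
- **Last pictures, gripper clear:** both spanners are on their nuts and the open handle is at the lug. The ring handle is level, with its top at 83–86 mm where 84 mm is expected.

**What went wrong or disagreed**
- **Tool height:** the reported tool height was off. The fingertips met the bench at a reading of −0.016 m, about 24 mm off what was expected. The first grasp closed above the handle, and I found the offset by lowering the shut fingers onto the bench, where contact peaked at 18 N.
- **First lowering of the open spanner:** its head caught the lug lightly, at under 10 N, and tilted about 13° in the grip. I tilted the gripper to compensate and tried again.
- **First swing toward the lug:** with the gripper tilted, it met about 6 N of resistance, probably the gripper against the lug. I let go and pushed the handle over with one finger instead.
- **Torque and tightening angle:** both are estimates. The torque readings scattered by about 0.1 N m.
- **Brass nut setting:** I saw no sign that it moved, but I did not measure it directly.

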